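# Load, stir and lower the bead dryer

## Robot

A 6-joint arm with a two-finger parallel gripper is mounted at the origin on the work surface. World frame = base frame: x ahead of the robot, y to its left, z up, the work surface at z = 0. Lengths are in m, angles in rad, forces in N, time in s.
With the tool pointing down it reaches from about 0.3 to 0.875 m from the base axis. Payload 4.2 kg.
Tool frame: the origin (TCP) lies at the very end of the fingers, on their centre line; the grasp point (between the pads) lies 19 mm behind it; y points along the fingers, x is the direction in which the jaws open and shut, and the axes are right-handed (so a half turn about y gives the same grasp; the last joint's range is limited). The gripper opens to 85 mm and grips with 20 to 120 N. Pads are 22 mm wide; open, the fingers measure 114 mm over their backs; the gripper's body (76 mm by 85 mm) begins 54 mm behind the grasp point. The pads swing forward as they close: fully open they stand 13 mm farther back than shut.
Start: joints at [1.137, 0.32, 1.565, -0, 1.257, -0.02], TCP at [0.231, 0.526, 0.198] pointing down, gripper open.
Joint ranges: [-3.11, 3.11], [-0.84, 2.01], [0.21, 2.61], [-1.34, 4.49], [0.05, 2.63], [-2.56, 2.56]. Speed limits (rad/s): [2.57, 2.57, 3.14, 3.14, 3.14, 3.14].

## Interface

Orientations are given as a rotation vector (axis times angle).
In Python, from workcell import r, optics gives the robot as it stands.
- The arm moves only by the tool arm_command, never from a script. Its argument "increments" is a list that holds one entry, the list of rows, each a list of 6 numbers: the shift along the tool's x, y, z as a fraction of full scale, then the turn, a rotation vector about the tool's x, y, z as a fraction of full scale. A call has 1 to 12 rows; each row shifts and turns the pose as measured when the row begins, along the tool's axes as they then stand; what a row does not reach is not made up. Full scale, the value 1, is 0.05 m for a shift and 60 degrees for a turn. A row lasts 1/10 s, in which the tool goes at most 50 mm and 8.59 degrees, less where a joint would pass 70% of its speed; a pose out of reach is approached as far as the arm can. A call with a number of a shift or a turn outside -1 to 1 is refused whole. A call with a gripper value outside its range is refused whole. "hand" is the closure, from -1 (fully open) to 1 (shut), so that 0 is half open, set as the call begins (left out, the last holds). The fingers move at their own pace and stop on an object; "newtons" is the grip in N (left out, the last holds). Time passes only in rows, so rows that do not move let the fingers close. It gives the time, the measured TCP pose, the force and the opening at its end, in the units of the state.
- r.observe(): the state, without advancing time (a new reading comes with each control period).
- optics.get_image(name): name is "scene" or "top" or "wrist"; returns a dict with "image" (384x512x3 uint8, red, green, blue), "camera_matrix" (3x3 intrinsics, pixels), "position" and "rotation" of the camera in the world. Camera axes: x right, y up, looking along -z (the intrinsics and any distortion apply to the point x, -y, -z); pixel columns grow to the right and rows downward; lengths in m; the calibration is good to about 2 mm. The wrist camera is an equidistant fisheye: a pixel r from the principal point sees the ray r / f radians off the axis. A picture is of the moment at which its call begins. There is no depth.
- r.sign_off(): hands the job in, once; it reports no verdict.
The state is a dict: "time": time; "q": joint angles; "joint_velocities": joint speeds; "joint_efforts": joint torques, N m; "position": TCP position; "ee_rot": TCP orientation; "wrist_force": force on the tool from outside, world axes, zero at the start; "moment": the same for the moment, N m; "finger_gap": opening from 0.0 (shut) to 1.0 (fully open).
Only numpy, scipy, OpenCV 4.12 (cv2) and the standard library are available. Lean on these libraries where they do the work, as an engineer would, in place of code of your own. Each camera call takes 0.05 s, during which the arm holds its last target.

## Task

Put every small heat sink from the black rubber mat into the bowl of drying beads on the raised lift, then take the stirrer and stir them in among the beads, its tip near the bowl's floor, round and round for three rounds or so, and stand the stirrer back in its wooden stand. Then crack the release valve anticlockwise by about a twelfth of a turn so that the bowl sinks slowly (well under 30 mm a second) all the way into its well, and shut the valve again. Spill no bead, and leave the big heat sink, solder spool, screwdriver and card box where they are.

Things in the scene. Friction and masses are not known exactly. Their poses are not given: they have to be found in the camera images.
- ram (a joint): how far the ram and its bowl have sunk, m: 0 raised (as at the start), 0.050 fully down. Hydraulic: with the valve shut it stays put (it bears a push of about 40 N); with the valve open it sinks by its own weight
- valve (a joint): release valve angle, rad: 0 shut (a firm stop; as at the start), grows anticlockwise seen from above, to 1.57. Nothing flows below about 0.28; from 0.3 to 0.38 the flow starts; at 0.4 the ram sinks 10 to 16 mm/s, at 0.5 about 16, at 0.7 about 20, at 1.0 about 25, wide open over 30 mm/s. Stays where it is left; turning it takes about 0.25 N m
- valve_grip (a point): centre of the valve's plain steel grip bar, which stands on a short upright stem on the green pump block: bar 48 mm long (along its x axis, turning with the valve), 10 mm wide, 22 mm tall, this point 1 mm above its mid-height and on the turning axis (vertical). The pump block's flat top (64 x 84 mm) is 24 mm below this point. The stem is 137 mm from the bowl's axis
- bowl_floor (a point): centre of the inner floor of the open steel bowl that the ram carries; z up; it sinks with the ram. Bowl: a flat floor out to about 28 mm from this point, then rising as a dish to 13 mm higher at 70 mm, then upright sides; 140 mm inside diameter, 4 mm wall, rim 50 mm above this point. It stands over (later in) a green square well, 176 mm outside, 85 mm tall from the bench; raised, this floor is 80 mm above the bench
- stirrer_grip (a point): centre of the stirrer's black square handle, 24 x 24 mm and 44 mm tall (along its z axis), sides along its x and y. Below the handle is a 10 mm round steel rod; the rod's tip is 66 mm below this point. 90 g
- stirrer_tip (a point): lower end of the stirrer's rod
- stand_hole0 (a point): centre of the mouth of the hole in the top of the wooden stirrer stand (block 70 x 70 x 48 mm): round, 17 mm wide, 38 mm deep, with a slight chamfer; at the start the stirrer stands in it, its tip on the hole's bottom
- big_sink_c (a point): centre of a big finned heat sink, 45 x 45 x 34 mm: not part of the job, leave it
- spool: solder spool 48 mm across, 34 mm tall, origin under its centre: a bystander
- driver: screwdriver, 150 mm, lying on the bench: a bystander
- part_box: small card box, 55 x 55 x 40 mm, origin under its centre: a bystander
- sink0_c (a point): centre of a small finned aluminium heat sink, a block 20 x 20 x 24 mm tall (z axis), 14 to 28 g, standing at first on the black 3 mm rubber mat; absent in some starts
- sink1_c (a point): centre of a small finned aluminium heat sink, a block 20 x 20 x 24 mm tall (z axis), 14 to 28 g, standing at first on the black 3 mm rubber mat; absent in some starts
- sink2_c (a point): centre of a small finned aluminium heat sink, a block 20 x 20 x 24 mm tall (z axis), 14 to 28 g, standing at first on the black 3 mm rubber mat; absent in some starts
- sink3_c (a point): centre of a small finned aluminium heat sink, a block 20 x 20 x 24 mm tall (z axis), 14 to 28 g, standing at first on the black 3 mm rubber mat; absent in some starts
- bead0: centre of a white ceramic drying bead, 18 mm ball, 12 g, in the bowl; beads, bowl, rod and small heat sinks slide easily on one another
- bead1: centre of a white ceramic drying bead, 18 mm ball, 12 g, in the bowl; beads, bowl, rod and small heat sinks slide easily on one another
- bead2: centre of a white ceramic drying bead, 18 mm ball, 12 g, in the bowl; beads, bowl, rod and small heat sinks slide easily on one another
- bead3: centre of a white ceramic drying bead, 18 mm ball, 12 g, in the bowl; beads, bowl, rod and small heat sinks slide easily on one another
- bead4: centre of a white ceramic drying bead, 18 mm ball, 12 g, in the bowl; beads, bowl, rod and small heat sinks slide easily on one another
- bead5: centre of a white ceramic drying bead, 18 mm ball, 12 g, in the bowl; beads, bowl, rod and small heat sinks slide easily on one another
- bead6: centre of a white ceramic drying bead, 18 mm ball, 12 g, in the bowl; beads, bowl, rod and small heat sinks slide easily on one another
- stirrer: the whole stirrer; origin at the rod's tip, z up along the rod
Things that resemble listed ones, but are neither listed nor needed, are in the scene too. Leave any blue or pink look-alike of the stirrer alone.

How it is judged:
On the way, in this order (a step that is already met when the one before it is completed fails the run):
1. all the small heat sinks are in the bowl, the ram still up (horizontal distance between each of sink0_c, sink1_c, sink2_c, sink3_c and bowl_floor below 0.066 m and z of sink0_c in the frame of bowl_floor between 0 and 0.05 m and z of sink1_c in the frame of bowl_floor between 0 and 0.05 m and z of sink2_c in the frame of bowl_floor between 0 and 0.05 m and z of sink3_c in the frame of bowl_floor between 0 and 0.05 m and value of joint ram below 0.006 m), for 0.2 s.
2. the stirrer moves beads on one side of the bowl (x positive in the bowl's frame), tip within 25 mm of the floor (x of stirrer_tip in the frame of bowl_floor above 0.01 m and horizontal distance between stirrer_tip and bowl_floor below 0.07 m and z of stirrer_tip in the frame of bowl_floor below 0.025 m and linear speed of any of bead0, bead1, bead2, bead3, bead4, bead5, bead6 above 0.01 m/s and value of joint ram below 0.006 m), for 0.05 s.
3. then on the opposite side (x of stirrer_tip in the frame of bowl_floor below -0.01 m and horizontal distance between stirrer_tip and bowl_floor below 0.07 m and z of stirrer_tip in the frame of bowl_floor below 0.025 m and linear speed of any of bead0, bead1, bead2, bead3, bead4, bead5, bead6 above 0.01 m/s and value of joint ram below 0.006 m), for 0.05 s.
4. then on the first side again (all of step 2), for 0.05 s.
5. and on the opposite side again (all of step 3), for 0.05 s.
6. the stirrer stands in its stand again, released, the ram still up (horizontal distance between stirrer_tip and stand_hole0 below 0.009 m and z of stirrer_tip in the frame of stand_hole0 below -0.025 m and angle between stirrer_grip's own z axis and vertical below 0.35 rad and value of joint ram below 0.006 m and contact force between the fingers and stirrer below 0.2 N), for 0.2 s.
7. the valve is cracked open and the bowl is sinking (15 to 35 mm down) (value of joint ram between 0.015 and 0.035 m and value of joint valve above 0.2 rad), for 0.05 s.
8. the bowl is down (value of joint ram above 0.047 m), for 0.2 s.
At the end, for the whole second after the job is handed in: every small heat sink and all seven beads lie inside the bowl (below its rim), the ram is down (at least 47 of 50 mm), the valve is shut (within 0.15 rad), and the stirrer stands in its stand's hole (tip at least 25 mm deep, tilt under 0.35 rad) (horizontal distance between each of sink0_c, sink1_c, sink2_c, sink3_c and bowl_floor below 0.066 m and z of sink0_c in the frame of bowl_floor between 0 and 0.05 m and z of sink1_c in the frame of bowl_floor between 0 and 0.05 m and z of sink2_c in the frame of bowl_floor between 0 and 0.05 m and z of sink3_c in the frame of bowl_floor between 0 and 0.05 m and horizontal distance between each of bead0, bead1, bead2, bead3, bead4, bead5, bead6 and bowl_floor below 0.072 m and z of each of bead0, bead1, bead2, bead3, bead4, bead5, bead6 in the frame of bowl_floor below 0.055 m and horizontal distance between stirrer_tip and stand_hole0 below 0.009 m and z of stirrer_tip in the frame of stand_hole0 below -0.025 m and angle between stirrer_grip's own z axis and vertical below 0.35 rad and value of joint ram above 0.047 m and value of joint valve below 0.15 rad); the robot touches nothing.
It fails at once if the ram sinks faster than 30 mm/s while the valve is open (velocity of joint ram above 0.03 m/s and value of joint valve above 0.1 rad).
It fails at once if a bead is spilled from the bowl (horizontal distance between any of bead0, bead1, bead2, bead3, bead4, bead5, bead6 and bowl_floor above 0.085 m).
It fails at once if a bystander is moved more than 30 mm (distance of any of big_sink_c, spool, driver, part_box from where it was at the start of the episode above 0.03 m).
Of sink0, sink1, sink2, sink3 only 2 to 4 are there at a start; the rules pass over those that are not, and their reading is None.
At some moment in a run one of sink0, sink1, sink2, sink3 may be knocked a few centimetres aside while the robot is not near it.
It also fails if it takes over 210 s, if anything falls off the work surface, if the arm or the gripper's body presses on something with over 40 N, if the wrist force passes 120 N, or if a joint passes its speed limit or range.

## Working session

There is one attempt and no reset: what is moved stays moved. The work goes in short steps, Python scripts to look and compute and a tool call to move; the robot and the scene stay as the last step left them, time stands still between calls to the robot, and variables do not carry over. Pictures are saved under pics/ and viewed, and the job is handed in when it is done.

Besides the shell and the picture viewer there is one more tool, called after ">>>" as a command line: name --argument value ..., lists and objects as JSON in quotes. arm_command: Moves the arm, as the interface text tells. Shift numbers are shares of 0.05 m and turn numbers shares of 60 degrees, none past 1 either way. Its arguments: {"type":"object","properties":{"increments":{"type":"array"},"hand":{"type":"number"},"newtons":{"type":"number"}},"required":["increments"]}

```bash
mkdir -p pics; cat > h.py <<'E'
import numpy as np, cv2
from workcell import r, optics
from scipy.spatial.transform import Rotation as R
def snap(n,f):
    d=optics.get_image(n); cv2.imwrite('pics/'+f,d['image'][:,:,::-1]); np.save('pics/'+f+'.npy',d,allow_pickle=True); return d
E
python3 - <<'E'
from h import *
s=r.observe(); print(s)
for n in('scene','top','wrist'):
    d=snap(n,n+'0.png'); print(n,d['camera_matrix'],d['position'],d['rotation'],[k for k in d])
print(R.from_rotvec(s['ee_rot']).as_matrix())
E
```

```text
{'time': 0.0, 'q': array([ 1.13700676e+00,  3.20270751e-01,  1.56570183e+00,  7.83778777e-06,
        1.25740322e+00, -2.00014332e-02]), 'joint_velocities': array([-0.00118612,  0.00026134, -0.00180689, -0.00174208,  0.00083413,
        0.00027619]), 'joint_efforts': array([-4.43676754e-04, -4.15519917e+01, -2.34156185e+01, -2.24319251e-04,
        7.96541688e-03, -1.78422874e-05]), 'position': array([0.2309618 , 0.52597217, 0.19668562]), 'ee_rot': array([-1.37796614, -0.89810332,  0.90059715]), 'wrist_force': array([ 0.11878997, -0.62555574, -1.12104431]), 'moment': array([-0.00178155,  0.05006267, -0.03105572]), 'finger_gap': 1.0038916127524808}
scene [[388.17198745   0.         253.29282977]
 [  0.         388.17198745 193.55065897]
 [  0.           0.           1.        ]] [1.00211493 0.6962079  0.68794609] [0.34385919 1.17772357 2.3415159 ] ['image', 'camera_matrix', 'position', 'rotation']
top [[375.25439532   0.         251.72250637]
 [  0.         375.25439532 194.89767343]
 [  0.           0.           1.        ]] [0.42549955 0.02379061 1.08366576] [ 0.10757926 -0.14083673 -1.54612966] ['image', 'camera_matrix', 'position', 'rotation']
wrist [[297.31863964   0.         258.76176869]
 [  0.         297.31863964 188.91123877]
 [  0.           0.           1.        ]] [0.15901804 0.55860897 0.37320968] [-0.27517446 -0.17741529  1.14820205] ['image', 'camera_matrix', 'position', 'rotation']
[[ 4.02082183e-01 -7.56245585e-04 -9.15603269e-01]
 [ 9.15601846e-01 -1.61486004e-03  4.02082892e-01]
 [-1.78264454e-03 -9.99998410e-01  4.31134041e-05]]
```

View pics/scene0.png

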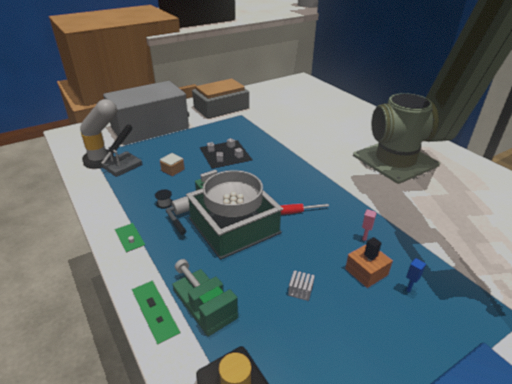

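View pics/top0.png

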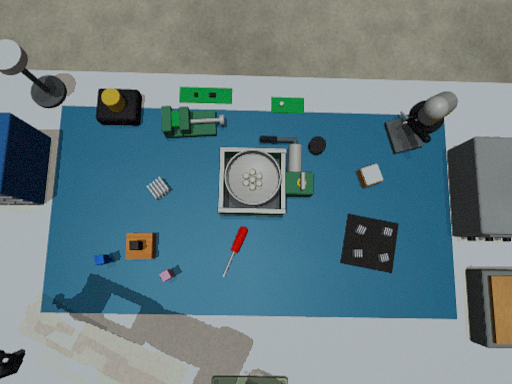

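View pics/wrist0.png

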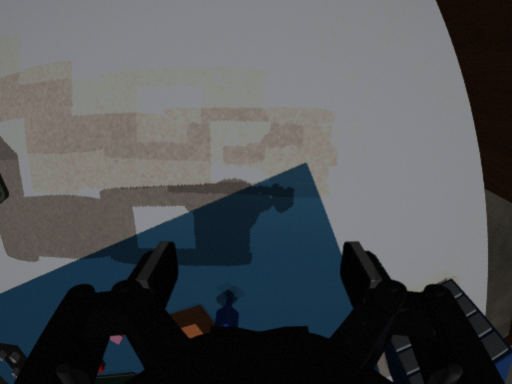

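```bash
python3 - <<'E'
import cv2
a=cv2.imread('pics/top0.png')
def c(x0,y0,x1,y1,k,f): cv2.imwrite(f,cv2.resize(a[y0:y1,x0:x1],None,fx=k,fy=k,interpolation=cv2.INTER_CUBIC))
c(210,125,410,285,4,'pics/c1.png')
c(80,160,270,290,4,'pics/c2.png')
a=cv2.imread('pics/scene0.png')
c(110,130,310,270,4,'pics/c3.png')
c(270,190,440,300,4,'pics/c4.png')
E
```

```text
(no output)
```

View pics/c1.png

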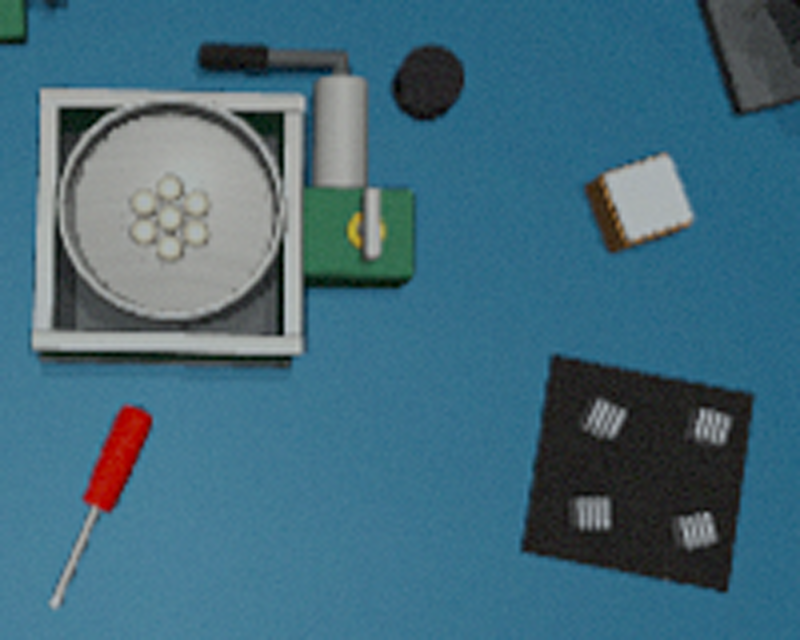

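View pics/c2.png

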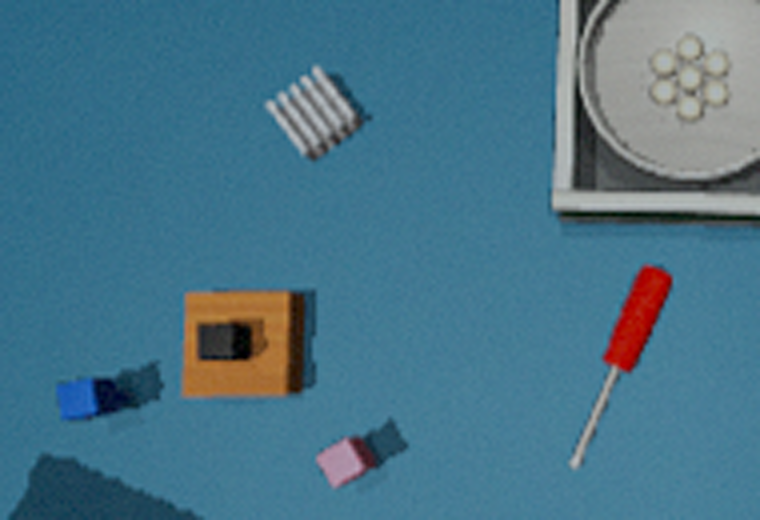

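View pics/c3.png

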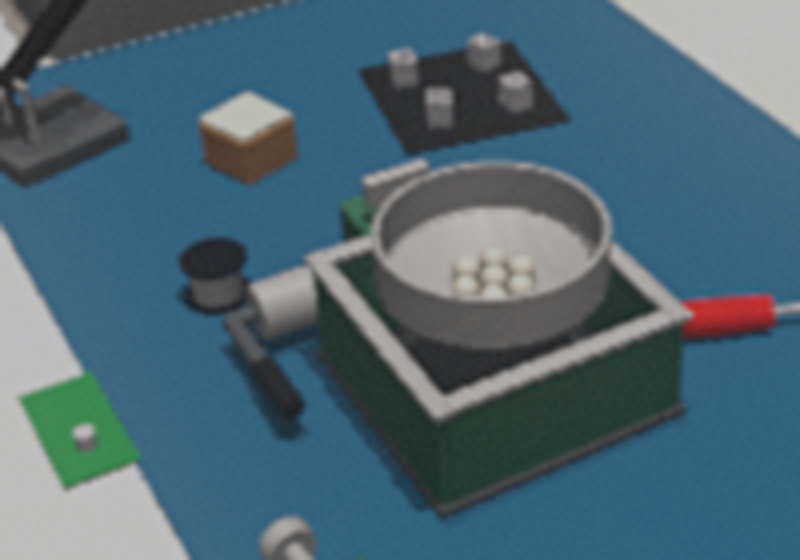

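View pics/c4.png

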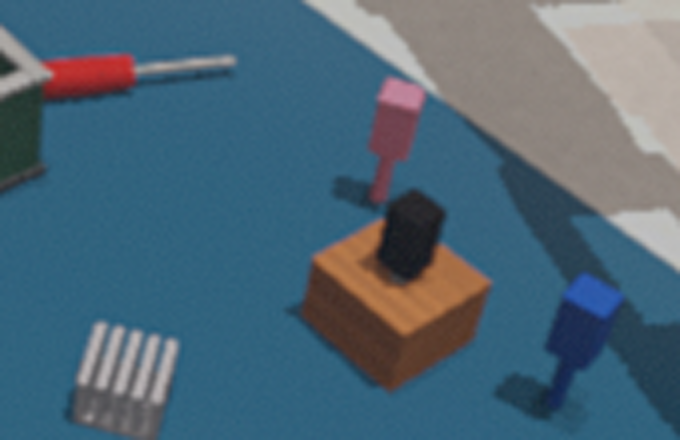

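```bash
cat >> h.py <<'E'
def ray(d,uv):
    K=d['camera_matrix']; u,v=uv
    c=np.array([(u-K[0,2])/K[0,0],-(v-K[1,2])/K[1,1],-1.])
    return np.array(d['position']),R.from_rotvec(d['rotation']).as_matrix()@c
def onz(d,uv,z):
    p,v=ray(d,uv); return p+v*(z-p[2])/v[2]
def proj(d,P):
    c=R.from_rotvec(d['rotation']).as_matrix().T@(np.array(P)-d['position']); K=d['camera_matrix']
    return np.array([K[0,2]+K[0,0]*c[0]/-c[2],K[1,2]+K[1,1]*-c[1]/-c[2]])
def tri(d1,u1,d2,u2):
    p,v=ray(d1,u1);q,w=ray(d2,u2)
    a,b=np.linalg.lstsq(np.c_[v,-w],q-p,rcond=None)[0]
    A,B=p+a*v,q+b*w; return (A+B)/2,np.linalg.norm(A-B)
def load(f): return np.load('pics/'+f+'.npy',allow_pickle=True).item()
def sinks(d,lo=115):
    g=cv2.cvtColor(d['image'],cv2.COLOR_RGB2GRAY); hsv=cv2.cvtColor(d['image'],cv2.COLOR_RGB2HSV)
    m=((g>lo)&(hsv[...,1]<70)).astype(np.uint8); z=np.zeros_like(m); z[205:285,325:415]=1; m*=z
    m=cv2.morphologyEx(m,cv2.MORPH_CLOSE,np.ones((3,3)))
    cs,_=cv2.findContours(m,cv2.RETR_EXTERNAL,cv2.CHAIN_APPROX_NONE); o=[]
    for c in cs:
        if cv2.contourArea(c)<15: continue
        rc=cv2.minAreaRect(c); P=[onz(d,p,.027)[:2] for p in cv2.boxPoints(rc)]
        e=P[1]-P[0]; o.append((np.round(rc[0],1),np.round(rc[1],1),np.round(onz(d,rc[0],.027)[:2],4),round(np.degrees(np.arctan2(e[1],e[0]))%90,1)))
    return o
def state():
    s=r.observe(); M=R.from_rotvec(s['ee_rot']).as_matrix()
    print('t',round(s['time'],2),'p',np.round(s['position'],4),'yaw(x)',round(np.degrees(np.arctan2(M[1,0],M[0,0])),1),'F',np.round(s['wrist_force'],1),'gap',round(s['finger_gap'],3),'q',np.round(s['q'],2)); return s,M
def go(P,yaw=None):
    "total move in tool-axis units"
    s,M=state(); P=np.array(P); d=M.T@(P-s['position'])
    print('shift units',np.round(d/.05,2))
    if yaw is not None:
        y=np.radians(yaw); T=np.c_[[np.cos(y),np.sin(y),0],[0,0,-1],[-np.sin(y),np.cos(y),0]]
        rv=R.from_matrix(M.T@T).as_rotvec(); print('turn units',np.round(rv/np.radians(60),3),'deg',np.round(np.degrees(rv),1))
E
python3 - <<'E'
from h import *
d=load('top0.png'); s=load('scene0.png')
for o in sinks(d): print(*o)
# stirrer top face centre, handle top z=.098 ; stand top corners z=.048
a=d['image'].astype(int)
# stand corners by orange mask
hsv=cv2.cvtColor(d['image'],cv2.COLOR_RGB2HSV)
m=((hsv[...,0]<18)&(hsv[...,1]>120)&(hsv[...,2]>110)).astype(np.uint8); z=0*m; z[225:265,115:165]=1; m*=z
m=cv2.morphologyEx(m,cv2.MORPH_CLOSE,np.ones((13,13)))
c=max(cv2.findContours(m,0,1)[0],key=cv2.contourArea); rc=cv2.minAreaRect(c); print('stand',rc,onz(d,rc[0],.048))
g=cv2.cvtColor(d['image'],cv2.COLOR_RGB2GRAY)
m=(g<45).astype(np.uint8)*z; c=max(cv2.findContours(m,0,1)[0],key=cv2.contourArea); rc=cv2.minAreaRect(c); print('handle',rc,cv2.boundingRect(c),onz(d,rc[0],.098))
print('handle L top', [onz(d,(80+x/4,160+y/4),.098)[:2].round(4) for x,y in((198,324),(236,324),(236,358),(198,358))])
print('bowl rim', [onz(d,(210+x/4,125+y/4),.130)[:2].round(4) for x,y in((58,210),(286,210),(172,98),(172,320))])
print('beads', onz(d,(210+170/4,125+217/4),.089))
print('beads tri', tri(d,(210+170/4,125+217/4),s,(110+492/4,130+275/4)))
print('bar', tri(d,(210+372/4,125+190/4),s,(110+425/4,130+165/4)))
for zz in(.06,.08,.1):print(zz,[onz(d,(210+x/4,125+y/4),zz)[:2].round(4) for x,y in((372,190),(372,256))])
E
```

```text
[384. 257.] [6.8 7.3] [ 0.4272 -0.371 ] 14.7
[358. 253.] [6. 6.] [ 0.4368 -0.298 ] 1.1
[387.5 231.2] [7.3 7. ] [ 0.4996 -0.3835] 69.7
[361.1 228.8] [7.2 6.7] [ 0.5047 -0.3085] 62.4
stand ((139.0, 245.5), (25.0, 26.0), 90.0) [0.44514321 0.30707532 0.048     ]
handle ((153.5, 245.0), (24.0, 3.0), 90.0) (152, 233, 4, 25) [0.44621622 0.25618351 0.098     ]
handle L top [array([0.4553, 0.3186]), array([0.4557, 0.2942]), array([0.434 , 0.2927]), array([0.4335, 0.3171])]
bowl rim [array([0.6223, 0.0763]), array([ 0.6258, -0.0715]), array([0.699 , 0.0039]), array([0.5521, 0.0012])]
beads [0.62773252 0.00288551 0.089     ]
beads tri (array([0.62674045, 0.00358514, 0.08900993]), np.float64(0.0023871416276655066))
bar (array([ 0.62869526, -0.11890285,  0.11078381]), np.float64(0.038443822305435256))
0.06 [array([ 0.6563, -0.1387]), array([ 0.6094, -0.1386])]
0.08 [array([ 0.6518, -0.1355]), array([ 0.6058, -0.1354])]
0.1 [array([ 0.6472, -0.1324]), array([ 0.6022, -0.1322])]
```

>>> arm_command --increments '[[[0, 0, -0.9, 0, 0.08, 0], [0, 0, -0.9, 0, 0.08, 0], [0, 0, -0.9, 0, 0.08, 0], [0, 0, -0.9, 0, 0.08, 0], [0, 0, -0.9, 0, 0.08, 0], [0, 0, -0.9, 0, 0.08, 0], [0, 0, -0.9, 0, 0.08, 0], [0, 0, -0.9, 0, 0.08, 0], [0, 0, -0.9, 0, 0.08, 0], [0, 0, -0.9, 0, 0.08, 0], [0, 0, -0.9, 0, 0.08, 0], [0, 0, -0.9, 0, 0.08, 0]]]' --hand -1

```text
time: 1.35
position: [0.5665, 0.1155, 0.1912]
ee_rot: [-1.571, -0.092, 0.1]
wrist_force: [0.1, 1.3, -0.3]
finger_gap: 1.001
```

```bash
python3 -c "
from h import *
go([.467,-.34,.2],-36)"
```

```text
t 1.35 p [0.5665 0.1155 0.1912] yaw(x) 7.0 F [ 0.1  1.3 -0.3] gap 1.001 q [ 0.18  0.33  1.56 -0.    1.25  0.06]
shift units [-3.09 -0.15 -8.8 ]
turn units [ 0.003  0.717 -0.005] deg [ 0.2 43.  -0.3]
```

>>> arm_command --increments '[[[0, -0.03, -0.95, 0, 0.07, 0], [0, -0.03, -0.95, 0, 0.08, 0], [0, -0.03, -0.95, 0, 0.08, 0], [0, 0, -0.95, 0, 0.08, 0], [0, 0, -0.95, 0, 0.08, 0], [0, 0, -0.95, 0, 0.08, 0], [0, 0, -0.95, 0, 0.08, 0], [0, 0, -0.95, 0, 0.08, 0], [0, 0, -0.95, 0, 0.08, 0], [0, 0, -0.5, 0, 0.08, 0]]]'

```text
time: 2.35
position: [0.457, -0.3318, 0.1933]
ee_rot: [-1.497, 0.587, -0.576]
wrist_force: [0.4, 1.0, 0.1]
finger_gap: 1.001
```

```bash
python3 -c "
from h import *
go([.467,-.34,.2],-36)
snap('wrist','w1.png');snap('top','t1.png')"
```

```text
t 2.35 p [ 0.457  -0.3318  0.1933] yaw(x) -42.6 F [0.4 1.  0.1] gap 1.001 q [-0.64  0.31  1.59 -0.01  1.25  0.1 ]
shift units [ 0.26 -0.14  0.01]
turn units [ 0.007 -0.109 -0.005] deg [ 0.4 -6.6 -0.3]
```

View pics/w1.png

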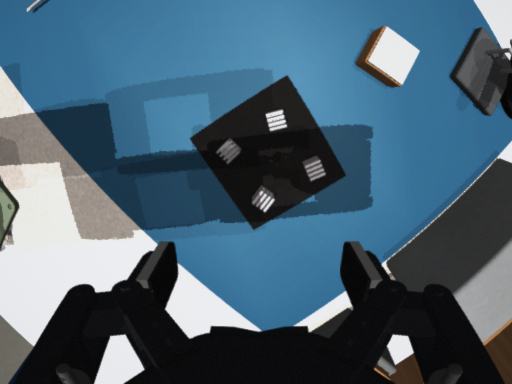

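```bash
cat >> h.py <<'E'
def wray(d,uv):
    K=d['camera_matrix']; dx=(uv[0]-K[0,2])/K[0,0]; dy=(uv[1]-K[1,2])/K[1,1]; th=np.hypot(dx,dy)
    k=np.sin(th)/th if th>1e-9 else 1
    return np.array(d['position']),R.from_rotvec(d['rotation']).as_matrix()@np.array([dx*k,-dy*k,-np.cos(th)])
def won(d,uv,z):
    p,v=wray(d,uv); return p+v*(z-p[2])/v[2]
def crop(f,x0,y0,x1,y1,k,o):
    a=cv2.imread('pics/'+f); cv2.imwrite('pics/'+o,cv2.resize(a[y0:y1,x0:x1],None,fx=k,fy=k,interpolation=cv2.INTER_CUBIC))
E
python3 -c "
from h import *
crop('w1.png',190,90,350,210,5,'c5.png')
for p in((229,151),(277,120),(315,168),(263,199)): print(won(load('w1.png'),p,.027))
"
```

```text
[ 0.43919176 -0.29678221  0.027     ]
[ 0.50493802 -0.3076825   0.027     ]
[ 0.50093205 -0.38088924  0.027     ]
[ 0.428336   -0.36797383  0.027     ]
```

View pics/c5.png

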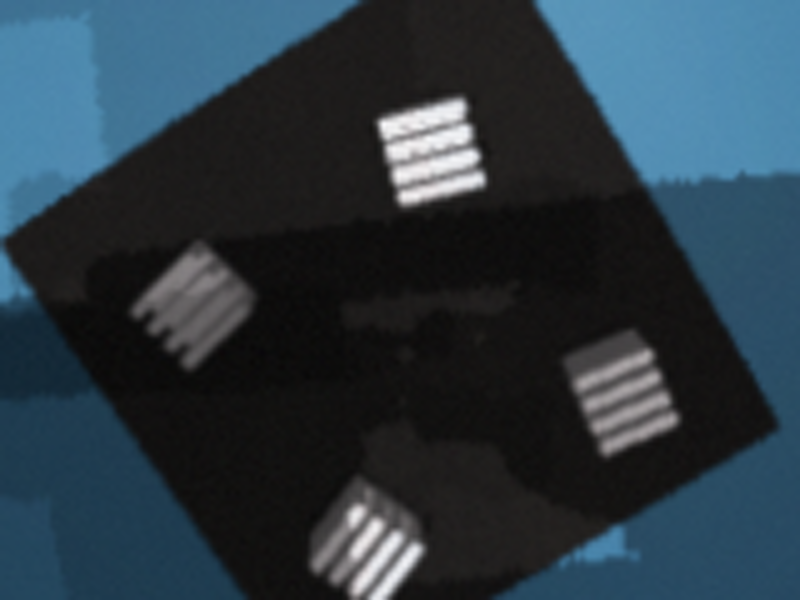

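```bash
python3 -c "
from h import *
d=load('w1.png')
for n,c in dict(D=[(378,120),(465,97),(487,187),(402,207)],C=[(572,380),(652,348),(680,420),(606,457)],B=[(130,313),(197,243),(255,298),(190,370)]).items():
    P=np.array([won(d,(190+x/5,90+y/5),.027)[:2] for x,y in c]); e=P[1]-P[0]; f=P[2]-P[1]
    print(n,P.mean(0).round(4),'edges',np.linalg.norm(e).round(4),np.degrees(np.arctan2(e[1],e[0])).round(1),np.linalg.norm(f).round(4),np.degrees(np.arctan2(f[1],f[0])).round(1))
go([.505,-.310,.1],-36)
"
```

```text
D [ 0.5042 -0.3079] edges 0.0206 -27.0 0.0215 -118.1
C [ 0.4996 -0.3836] edges 0.0207 -19.6 0.0195 -108.3
B [ 0.4386 -0.2966] edges 0.0232 2.9 0.0188 -87.1
t 2.45 p [ 0.4569 -0.3316  0.1932] yaw(x) -42.5 F [ 0.7  0.8 -0.1] gap 0.997 q [-0.64  0.31  1.59 -0.01  1.25  0.1 ]
shift units [0.43 1.86 0.98]
turn units [ 0.007 -0.109 -0.005] deg [ 0.4 -6.5 -0.3]
```

```bash
python3 -c "
from h import *
go([.5042,-.308,.08],-27.5)
"
```

```text
t 2.45 p [ 0.4569 -0.3316  0.1932] yaw(x) -42.5 F [ 0.7  0.8 -0.1] gap 0.997 q [-0.64  0.31  1.59 -0.01  1.25  0.1 ]
shift units [0.39 2.26 1.  ]
turn units [ 0.006 -0.25  -0.006] deg [  0.4 -15.   -0.3]
```

>>> arm_command --increments '[[[0.13, 0.4, 0.33, 0.006, 0, -0.006], [0.13, 0.4, 0.33, 0, 0, 0], [0.13, 0.4, 0.33, 0, 0, 0], [0, 0.5, 0, 0, -0.09, 0], [0, 0.5, 0, 0, -0.09, 0], [0, 0, 0, 0, -0.08, 0], [0, 0, 0, 0, 0, 0]]]' --hand -0.3

```text
time: 3.15
position: [0.5099, -0.3024, 0.0786]
ee_rot: [-1.54, 0.352, -0.356]
wrist_force: [0.5, 0.9, -0.7]
finger_gap: 0.646
```

```bash
python3 -c "
from h import *
go([.5042,-.308,.008],-27.5)
snap('wrist','w2.png')"
```

```text
t 3.15 p [ 0.5099 -0.3024  0.0786] yaw(x) -25.8 F [ 0.5  0.9 -0.7] gap 0.646 q [-0.56  0.44  1.69  0.    1.   -0.11]
shift units [-0.06  1.41 -0.15]
turn units [-0.002  0.028  0.002] deg [-0.1  1.7  0.1]
```

View pics/w2.png

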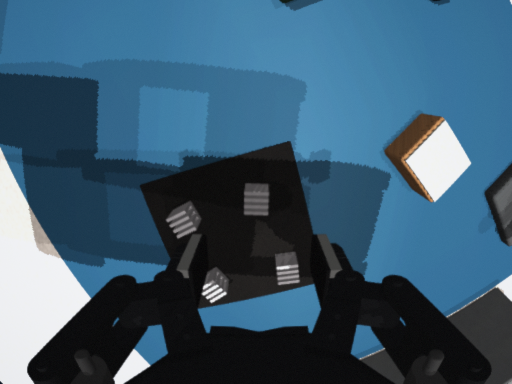

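>>> arm_command --increments '[[[-0.06, 0, -0.15, 0, 0.028, 0], [0, 0.35, 0, 0, 0, 0], [0, 0.35, 0, 0, 0, 0], [0, 0.35, 0, 0, 0, 0], [0, 0.3, 0, 0, 0, 0], [0, 0.05, 0, 0, 0, 0]]]'

```text
time: 3.8
position: [0.5058, -0.31, 0.0112]
ee_rot: [-1.537, 0.379, -0.397]
wrist_force: [0.1, 0.9, 0.2]
finger_gap: 0.654
```

```bash
python3 -c "
from h import *
go([.5042,-.308,.008],-27.5)
"
```

```text
t 3.8 p [ 0.5058 -0.31    0.0112] yaw(x) -28.4 F [0.1 0.9 0.2] gap 0.654 q [-0.57  0.51  1.77  0.    0.84 -0.08]
shift units [-0.05  0.06  0.02]
turn units [-0.001 -0.014  0.011] deg [-0.1 -0.9  0.6]
```

Close on it and lift.

>>> arm_command --increments '[[[-0.05, 0.06, 0.02, 0, -0.01, 0.01], [0, 0, 0, 0, 0, 0], [0, 0, 0, 0, 0, 0], [0, 0, 0, 0, 0, 0], [0, 0, 0, 0, 0, 0], [0, 0, 0, 0, 0, 0]]]' --hand 1 --newtons 25

```text
time: 4.4
position: [0.5058, -0.3095, 0.0118]
ee_rot: [-1.538, 0.376, -0.387]
wrist_force: [-0.2, 0.3, 0.2]
finger_gap: 0.005
```

>>> arm_command --increments '[[[0, -0.6, 0, 0, 0, 0], [0, -0.9, 0, 0, 0, 0], [0, -0.9, 0, 0, 0, 0], [0, -0.9, 0, 0, 0, 0], [0, -0.3, 0, 0, 0, 0]]]'

```text
time: 4.9
position: [0.503, -0.3079, 0.1953]
ee_rot: [-1.535, 0.383, -0.38]
wrist_force: [0.5, 0.5, -0.2]
finger_gap: -0.004
```

```bash
python3 -c "
from h import *
go([.6265,.003,.2])
snap('wrist','w3.png')"
```

```text
t 4.9 p [ 0.503  -0.3079  0.1953] yaw(x) -27.9 F [ 0.5  0.5 -0.2] gap -0.004 q [-0.57  0.35  1.53  0.    1.27 -0.08]
shift units [-0.72 -0.08  6.65]
```

View pics/w3.png

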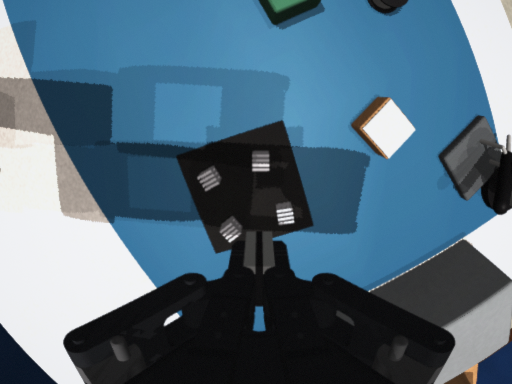

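```bash
python3 -c "
from h import *
d=load('w3.png')
for p in((261,161),(285,213),(231,229),(208,178)): print(won(d,p,.027).round(4))
print(d['position'],R.from_rotvec(d['rotation']).as_matrix())
t=snap('top','t3.png')
for o in sinks(t): print(*o)
crop('w3.png',180,110,340,230,5,'c6.png')
crop('t3.png',310,190,430,290,6,'c7.png')
"
```

```text
[ 0.5055 -0.3058  0.027 ]
[ 0.5012 -0.3788  0.027 ]
[ 0.43   -0.3665  0.027 ]
[ 0.4387 -0.2942  0.027 ]
[ 0.53943917 -0.23824443  0.37187846] [[ 0.88410863  0.44415932  0.14517035]
 [-0.46727017  0.84249736  0.26806117]
 [-0.00324377 -0.30482897  0.95240158]]
[412.  280.8] [ 4.6 11.4] [ 0.3634 -0.4471] 48.2
```

View pics/c6.png

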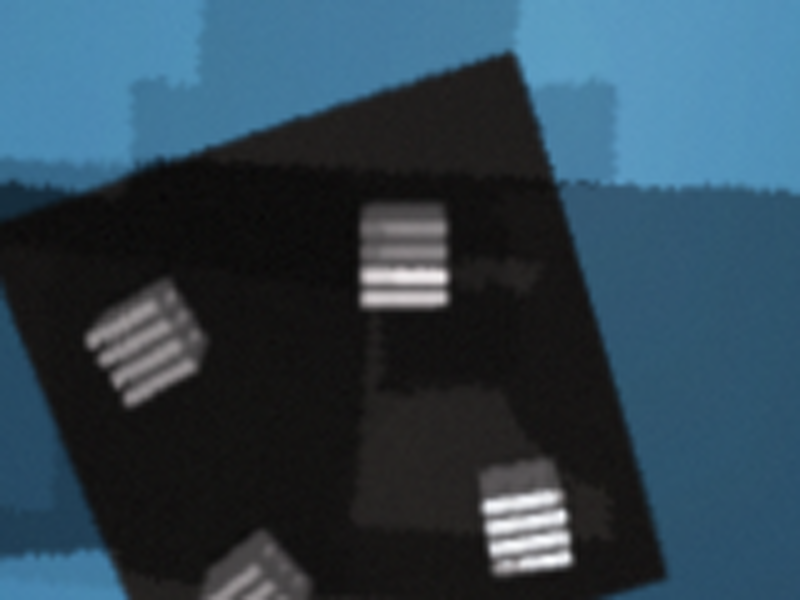

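View pics/c7.png

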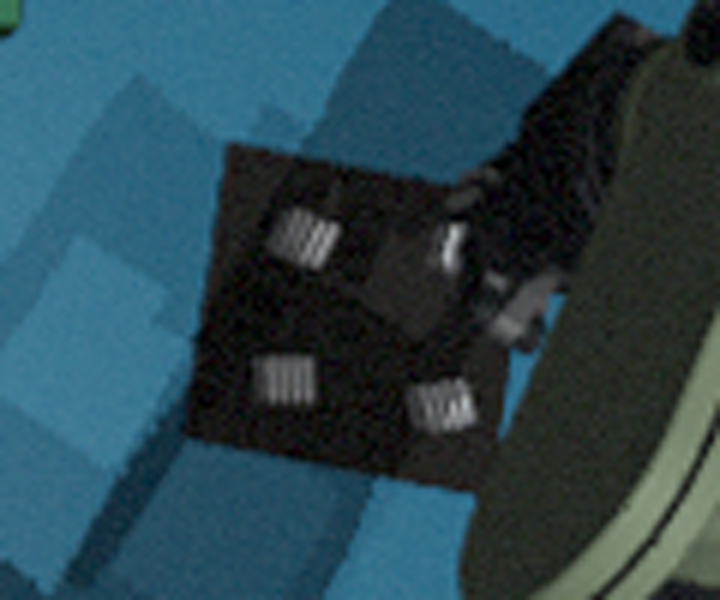

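```bash
cat >> h.py <<'E'
def wproj(d,P):
    c=R.from_rotvec(d['rotation']).as_matrix().T@(np.array(P)-d['position']); c=c/np.linalg.norm(c)
    th=np.arccos(-c[2]); n=np.hypot(c[0],c[1]); K=d['camera_matrix']
    return np.array([K[0,2]+K[0,0]*th*c[0]/n,K[1,2]-K[1,1]*th*c[1]/n])
E
python3 -c "
from h import *
d=load('w3.png'); t=load('t3.png')
P=np.array([.503,-.3079,.1953])
for k in(0,.019,.04,.06): print(k,wproj(d,P+[0,0,k]), proj(t,P+[0,0,k]))
snap('scene','s3.png'); print(proj(load('s3.png'),P))
crop('s3.png',150,60,310,180,5,'c8.png')
"
```

```text
0 [260.15596409 221.34488484] [382.75390737 224.68566016]
0.019 [260.19052009 234.39583279] [385.7419108  224.04050543]
0.04 [260.23468169 252.09319094] [389.19674919 223.29455404]
0.06 [260.28327219 273.20753437] [392.64628163 222.54974827]
[216.28436647 105.84231872]
```

View pics/c8.png

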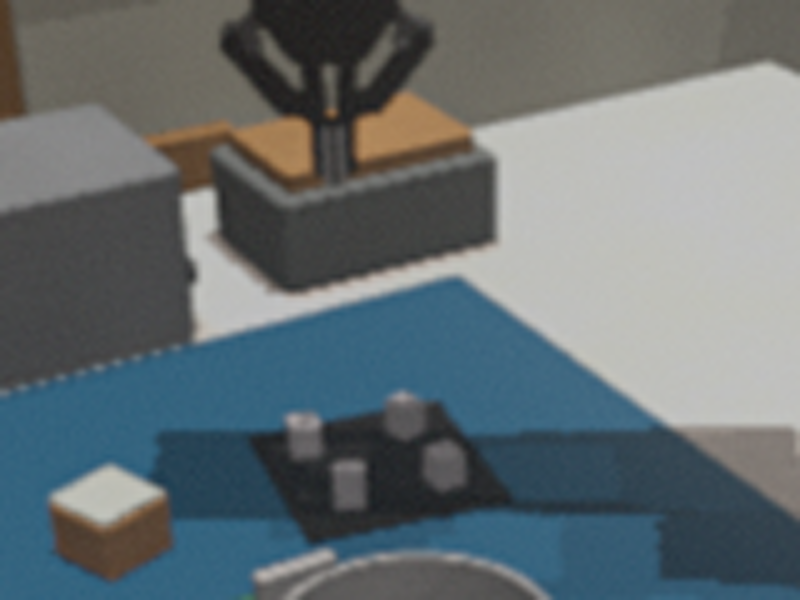

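```bash
python3 -c "
from h import *
s=load('s3.png')
P=np.array([.503,-.3079,.1953])
for k in(0,.01,.02,.025,.03): print(k,proj(s,P+[0,0,k])-[150,60])
crop('w3.png',220,200,300,280,8,'c9.png')
"
```

```text
0 [66.28436647 45.84231872]
0.01 [66.10995173 42.76604801]
0.02 [65.93377343 39.65867222]
0.025 [65.84501456 38.09317212]
0.03 [65.75580469 36.51971718]
```

View pics/c9.png

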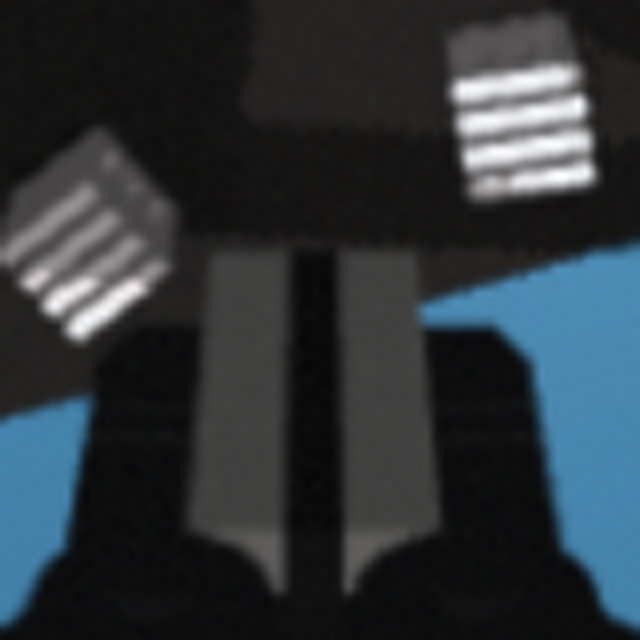

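>>> arm_command --increments '[[[0.03, 0.5, 0, 0, 0, 0], [0, 0.8, 0, 0, 0, 0], [0, 0.8, 0, 0, 0, 0], [0, 0.6, 0, 0, 0, 0], [0, 0.6, 0, 0, 0, 0], [0, 0.4, 0, 0, 0, 0], [0, 0.1, 0, 0, 0, 0], [0, 0.0, 0, 0, 0, 0]]]' --hand -0.3

```text
time: 5.85
position: [0.4904, -0.2993, -0.0205]
ee_rot: [-1.524, 0.407, -0.355]
wrist_force: [0.5, 0.0, -0.0]
finger_gap: 0.649
```

```bash
python3 -c "
from h import *
go([.505,-.3075,-.012],-27.5)
snap('scene','s4.png'); 
crop('s4.png',150,80,310,200,5,'c10.png')
"
```

```text
t 5.85 p [ 0.4904 -0.2993 -0.0205] yaw(x) -27.9 F [ 0.5  0.  -0. ] gap 0.649 q [-0.57  0.55  1.81  0.    0.82 -0.08]
shift units [ 0.33 -0.18 -0.01]
turn units [-0.004 -0.007 -0.033] deg [-0.3 -0.4 -2. ]
```

View pics/c10.png

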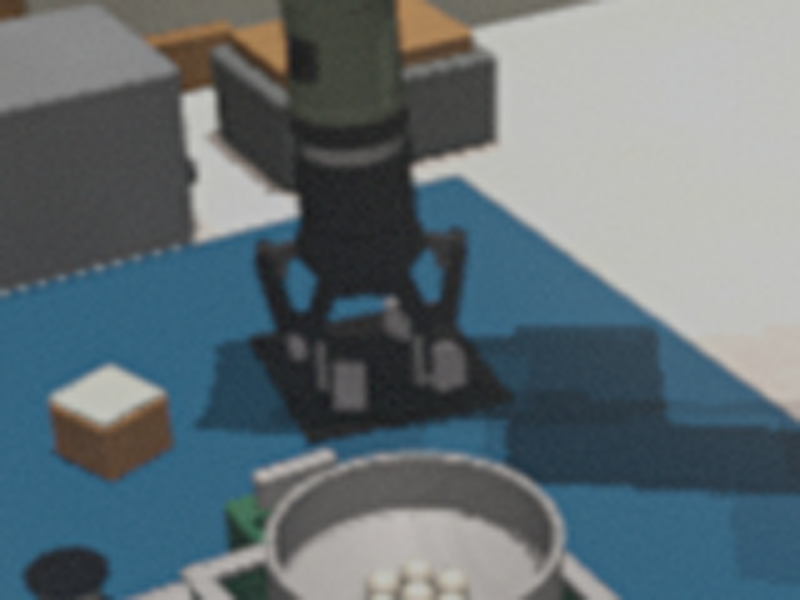

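```bash
python3 -c "
from h import *
s=load('s4.png')
for z in (0,.01,.02): print(z,[onz(s,(150+x/5,80+y/5),z)[:2].round(4) for x,y in((322,392),(425,385))], 'mid', onz(s,(150+373/5,80+388/5),z)[:2].round(4))
w=snap('wrist','w4.png');t=snap('top','t4.png')
crop('t4.png',310,190,430,290,6,'c11.png')
"
```

```text
0 [array([ 0.5115, -0.3276]), array([ 0.4477, -0.2987])] mid [ 0.4797 -0.3139]
0.01 [array([ 0.5187, -0.3127]), array([ 0.4557, -0.2842])] mid [ 0.4873 -0.2992]
0.02 [array([ 0.5258, -0.2978]), array([ 0.4638, -0.2698])] mid [ 0.4949 -0.2846]
```

View pics/w4.png

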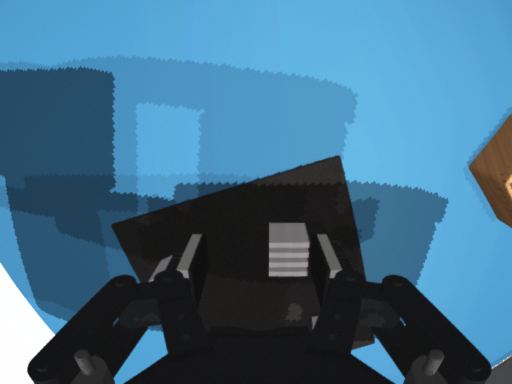

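View pics/c11.png

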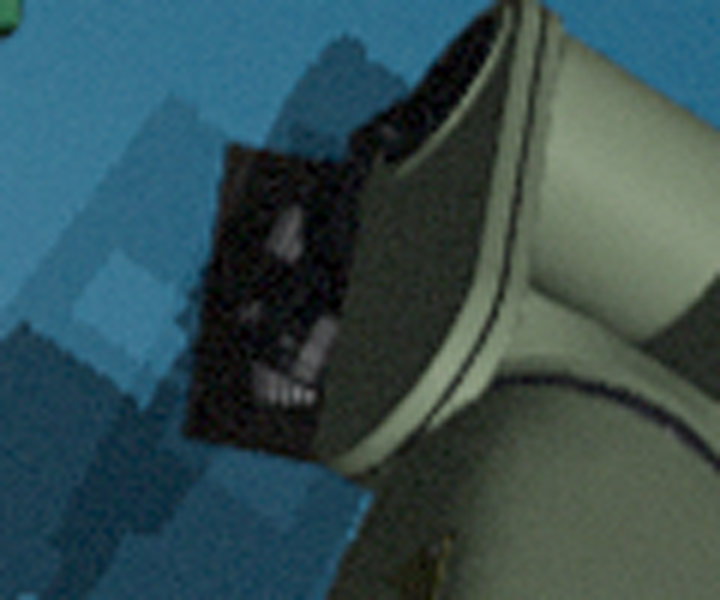

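>>> arm_command --increments '[[[0.17, 0, 0, 0, 0, -0.03], [0.16, -0.03, -0.01, 0, 0, 0], [0, 0, 0, 0, 0, 0]]]'

```text
time: 6.3
position: [0.5098, -0.3107, -0.0127]
ee_rot: [-1.536, 0.373, -0.39]
wrist_force: [0.5, -0.4, 0.6]
finger_gap: 0.651
```

```bash
python3 -c "
from h import *
go([.505,-.3075,-.018],-27.5)
w=snap('wrist','w5.png')
"
```

```text
t 6.3 p [ 0.5098 -0.3107 -0.0127] yaw(x) -27.9 F [ 0.5 -0.4  0.6] gap 0.651 q [-0.57  0.55  1.78  0.01  0.8  -0.09]
shift units [-0.12  0.1   0.01]
turn units [-0.003 -0.007  0.01 ] deg [-0.2 -0.4  0.6]
```

View pics/w5.png

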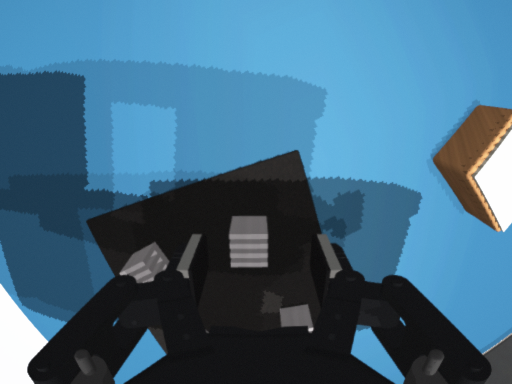

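```bash
python3 -c "
from h import *
d=load('w5.png'); M=R.from_rotvec(r.observe()['ee_rot']).as_matrix(); P=np.array(r.observe()['position'])
for k in (0.0,.012,.02,.025,.03,.04,.05): print(k,[wproj(d,P+M[:,0]*sx+M[:,2]*sz+[0,0,k]).round(0) for sx,sz in((.027,0),(.027,-.011),(.027,.011))])
for z in(.003,.027):print([wproj(d,np.array([.505,-.3075,z])+M[:,0]*a+M[:,2]*b).round(0) for a,b in((-.01,-.01),(.01,-.01),(.01,.01),(-.01,.01))])
crop('w5.png',160,200,360,320,4,'c12.png')
"
```

```text
0.0 [array([300., 221.]), array([299., 236.]), array([301., 205.])]
0.012 [array([303., 229.]), array([302., 244.]), array([304., 212.])]
0.02 [array([305., 235.]), array([303., 251.]), array([306., 218.])]
0.025 [array([306., 238.]), array([305., 255.]), array([307., 221.])]
0.03 [array([307., 242.]), array([306., 259.]), array([309., 225.])]
0.04 [array([310., 251.]), array([309., 268.]), array([312., 233.])]
0.05 [array([313., 261.]), array([312., 279.]), array([315., 242.])]
[array([235., 246.]), array([267., 246.]), array([268., 216.]), array([234., 216.])]
[array([232., 266.]), array([269., 267.]), array([269., 234.]), array([230., 234.])]
```

View pics/c12.png

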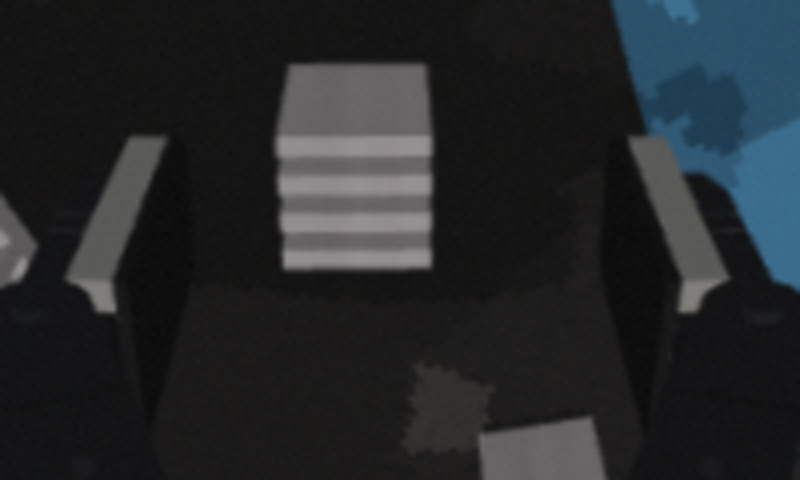

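>>> arm_command --increments '[[[-0.12, 0.06, 0, 0, 0, 0.01], [0, 0.05, 0, 0, 0, 0], [0, 0.0, 0, 0, 0, 0]]]'

```text
time: 6.65
position: [0.5034, -0.3073, -0.018]
ee_rot: [-1.533, 0.382, -0.381]
wrist_force: [-0.1, -0.6, 0.3]
finger_gap: 0.654
```

```bash
python3 -c "
from h import *
go([.505,-.3075,-.018],-27.5)
w=snap('wrist','w6.png');w=snap('scene','s6.png')
crop('w6.png',160,200,360,320,4,'c13.png')
crop('s6.png',180,110,280,180,8,'c14.png')
"
```

```text
t 6.65 p [ 0.5034 -0.3073 -0.018 ] yaw(x) -27.9 F [-0.1 -0.6  0.3] gap 0.654 q [-0.57  0.55  1.79  0.    0.8  -0.09]
shift units [ 0.03 -0.    0.01]
turn units [-0.003 -0.007 -0.002] deg [-0.2 -0.4 -0.1]
```

View pics/c14.png

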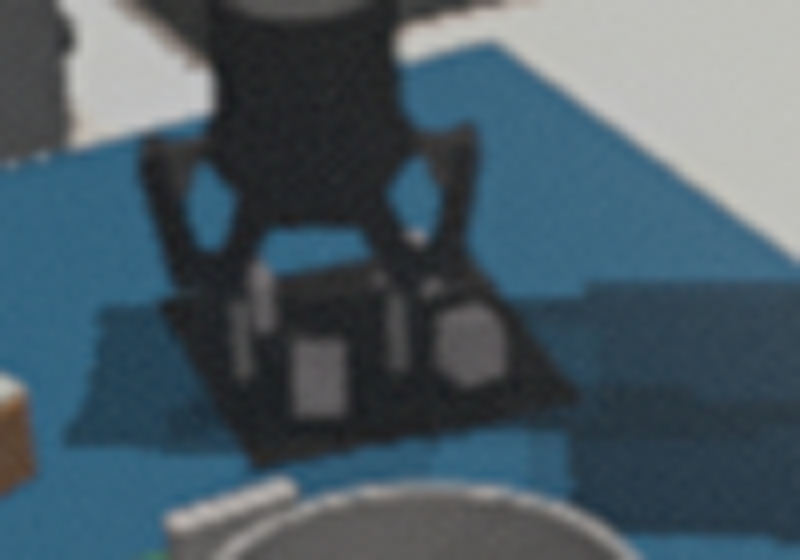

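>>> arm_command --increments '[[[0.03, 0, 0, 0, 0, 0], [0, 0, 0, 0, 0, 0], [0, 0, 0, 0, 0, 0], [0, 0, 0, 0, 0, 0], [0, 0, 0, 0, 0, 0], [0, 0, 0, 0, 0, 0]]]' --hand 1 --newtons 25

```text
time: 7.35
position: [0.5051, -0.3082, -0.0179]
ee_rot: [-1.533, 0.382, -0.381]
wrist_force: [-0.6, 0.3, 0.2]
finger_gap: 0.226
```

```bash
python3 -c "
from h import *
go([.505,-.3075,-.018],-27.5)
w=snap('wrist','w7.png')
crop('w7.png',160,200,360,320,4,'c15.png')
"
```

```text
t 7.35 p [ 0.5051 -0.3082 -0.0179] yaw(x) -27.9 F [-0.6  0.3  0.2] gap 0.226 q [-0.57  0.55  1.79  0.    0.8  -0.09]
shift units [-0.01  0.    0.01]
turn units [-0.003 -0.007 -0.001] deg [-0.2 -0.4 -0.1]
```

View pics/c15.png

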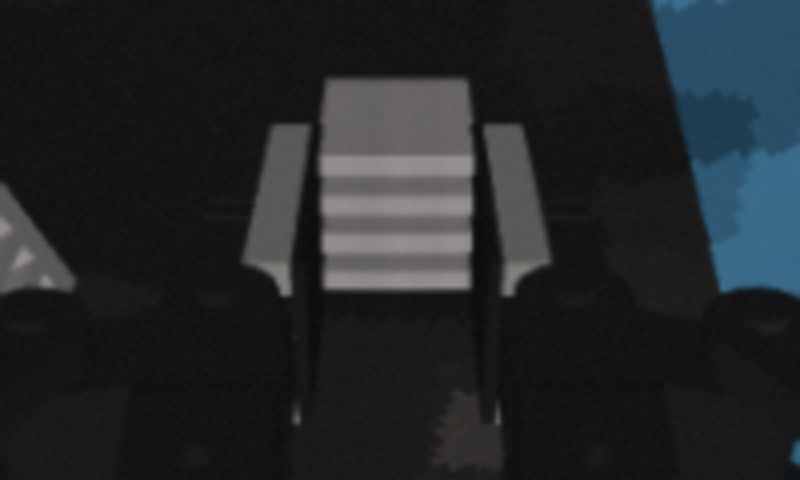

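>>> arm_command --increments '[[[0, -0.3, 0, 0, 0, 0], [0, -0.7, 0, 0, 0, 0], [0, -0.7, 0, 0, 0, 0], [0, -0.7, 0, 0, 0, 0], [0, -0.7, 0, 0, 0, 0], [0, -0.7, 0, 0, 0, 0], [0, -0.3, 0, 0, 0, 0], [0, 0, 0, 0, 0, 0]]]'

```text
time: 8.2
position: [0.5039, -0.3082, 0.1934]
ee_rot: [-1.532, 0.386, -0.377]
wrist_force: [-0.8, 1.2, -0.1]
finger_gap: 0.226
```

```bash
python3 -c "
from h import *
go([.6036,-.03,.17],-35)
w=snap('wrist','w8.png')
"
```

```text
t 8.2 p [ 0.5039 -0.3082  0.1934] yaw(x) -27.9 F [-0.8  1.2 -0.1] gap 0.226 q [-0.57  0.35  1.53  0.    1.27 -0.08]
shift units [-0.84  0.49  5.85]
turn units [-0.003  0.118 -0.007] deg [-0.2  7.1 -0.4]
```

View pics/w8.png

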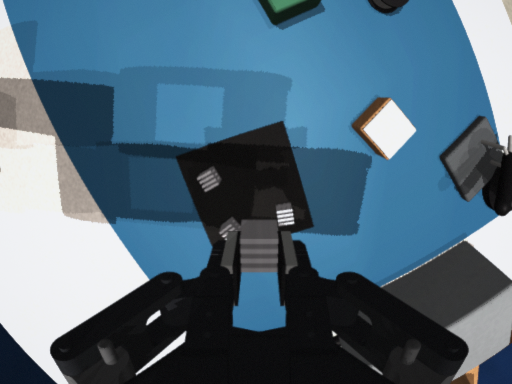

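>>> arm_command --increments '[[[-0.1, 0, 0.6, 0, 0, 0], [-0.1, 0, 0.7, 0, 0, 0], [-0.1, 0, 0.7, 0, 0, 0], [-0.1, 0, 0.7, 0, 0, 0], [-0.1, 0, 0.7, 0, 0, 0], [-0.1, 0, 0.7, 0, 0, 0], [-0.1, 0, 0.7, 0, 0, 0], [-0.1, 0, 0.7, 0, 0, 0], [-0.05, 0, 0.35, 0, 0, 0], [0, 0, 0, 0, 0.12, 0], [0, 0, 0, 0, 0, 0]]]'

```text
time: 9.35
position: [0.5965, -0.0167, 0.1709]
ee_rot: [-1.515, 0.518, -0.449]
wrist_force: [0.2, -0.2, -1.1]
finger_gap: 0.224
```

```bash
python3 -c "
from h import *
go([.6036,-.03,.075],-35)
w=snap('wrist','w9.png');t=snap('top','t9.png')
crop('t9.png',200,100,360,220,5,'c16.png')
"
```

```text
t 9.35 p [ 0.5965 -0.0167  0.1709] yaw(x) -35.4 F [ 0.2 -0.2 -1.1] gap 0.224 q [-0.05  0.39  1.52  0.01  1.27  0.56]
shift units [ 0.35  1.91 -0.11]
turn units [ 0.011 -0.007 -0.04 ] deg [ 0.7 -0.4 -2.4]
```

View pics/w9.png

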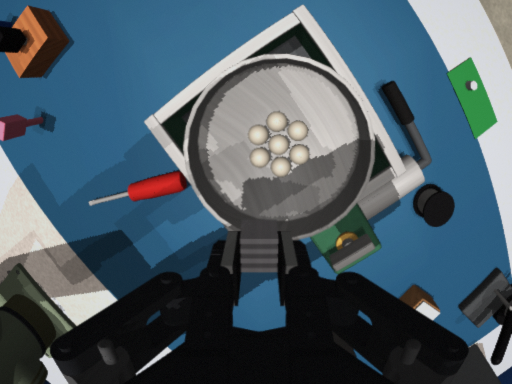

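>>> arm_command --increments '[[[0.18, 0, -0.06, 0.01, 0, -0.04], [0.18, 0, -0.06, 0, 0, 0], [0, 0, 0, 0, 0, 0]]]'

```text
time: 9.75
position: [0.6071, -0.0348, 0.1694]
ee_rot: [-1.519, 0.482, -0.479]
wrist_force: [0.0, 0.3, 0.2]
finger_gap: 0.224
```

```bash
python3 -c "
from h import *
d=load('w9.png'); t=load('t9.png')
for uv in((184,150),(376,150),(280,54)): print(won(d,uv,.130).round(4))
for uv in((278,145),(277,121),(283,166),(258,134),(299,155)): print(won(d,uv,.089).round(4))
go([.6036,-.03,.075],-35)
"
```

```text
[0.5702 0.0497 0.13  ]
[ 0.6913 -0.0337  0.13  ]
[0.6699 0.0653 0.13  ]
[0.6271 0.005  0.089 ]
[0.6384 0.0228 0.089 ]
[ 0.62   -0.0132  0.089 ]
[0.6184 0.0229 0.089 ]
[ 0.6373 -0.0129  0.089 ]
t 9.75 p [ 0.6071 -0.0348  0.1694] yaw(x) -35.2 F [0.  0.3 0.2] gap 0.224 q [-0.08  0.39  1.53 -0.    1.23  0.54]
shift units [-0.11  1.89  0.04]
turn units [ 0.003 -0.003 -0.001] deg [ 0.2 -0.2 -0.1]
```

View pics/c16.png

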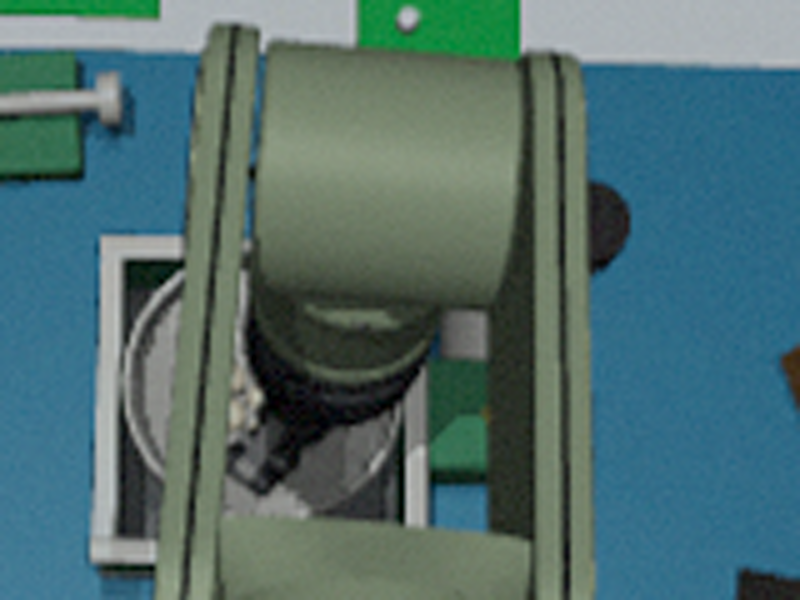

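>>> arm_command --increments '[[[-0.1, 0.35, 0.04, 0, 0, 0], [0, 0.45, 0, 0, 0, 0], [0, 0.45, 0, 0, 0, 0], [0, 0.4, 0, 0, 0, 0], [0, 0.25, 0, 0, 0, 0], [0, 0, 0, 0, 0, 0]]]'

```text
time: 10.35
position: [0.6055, -0.0333, 0.0721]
ee_rot: [-1.517, 0.484, -0.48]
wrist_force: [0.6, -0.1, 0.5]
finger_gap: 0.223
```

```bash
python3 -c "
from h import *
go([.6036,-.03,.071],-35)
w=snap('wrist','w10.png')
"
```

```text
t 10.35 p [ 0.6055 -0.0333  0.0721] yaw(x) -35.3 F [ 0.6 -0.1  0.5] gap 0.223 q [-0.07  0.47  1.66 -0.    1.01  0.54]
shift units [-0.07  0.02  0.03]
turn units [ 0.001 -0.004 -0.002] deg [ 0.1 -0.3 -0.1]
```

View pics/w10.png

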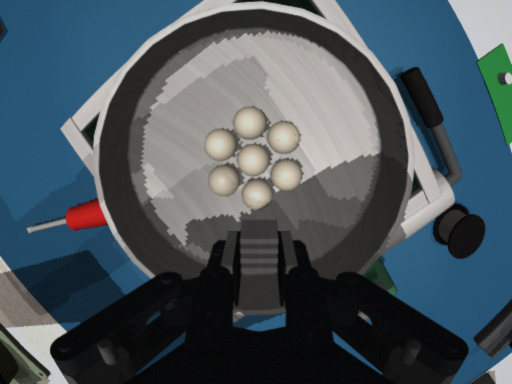

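>>> arm_command --increments '[[[0, 0, 0, 0, 0, 0], [0, 0, 0, 0, 0, 0], [0, 0, 0, 0, 0, 0], [0, -0.3, 0, 0, 0, 0], [0, -0.6, 0, 0, 0, 0], [0, -0.7, 0, 0, 0, 0], [0, -0.7, 0, 0, 0, 0], [0, 0, 0, 0, 0, 0]]]' --hand 0.3

```text
time: 11.2
position: [0.6084, -0.0335, 0.1979]
ee_rot: [-1.514, 0.475, -0.488]
wrist_force: [0.8, -0.5, 0.8]
finger_gap: 0.347
```

```bash
python3 -c "
from h import *
go([.4998,-.3835,.15],-19)
w=snap('wrist','w11.png')
"
```

```text
t 11.2 p [ 0.6084 -0.0335  0.1979] yaw(x) -35.2 F [ 0.8 -0.5  0.8] gap 0.347 q [-0.07  0.37  1.49  0.    1.28  0.54]
shift units [ 2.26  0.94 -6.97]
turn units [-0.003 -0.271  0.007] deg [ -0.2 -16.2   0.4]
```

View pics/w11.png

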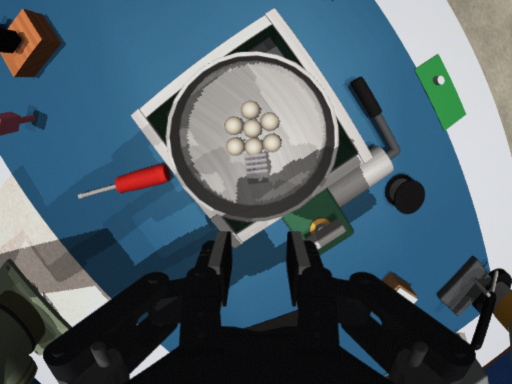

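>>> arm_command --increments '[[[0.2, 0, -0.6, 0, 0, 0], [0.22, 0, -0.7, 0, 0, 0], [0.22, 0, -0.7, 0, 0, 0], [0.22, 0, -0.7, 0, 0, 0], [0.22, 0, -0.7, 0, 0, 0], [0.22, 0, -0.7, 0, 0, 0], [0.22, 0, -0.7, 0, 0, 0], [0.22, 0, -0.7, 0, 0, 0], [0.22, 0, -0.7, 0, 0, 0], [0.22, 0, -0.7, 0, 0, 0], [0, 0, 0, 0, -0.13, 0], [0, 0, 0, 0, -0.14, 0]]]' --hand -0.3

```text
time: 12.45
position: [0.4875, -0.3879, 0.1825]
ee_rot: [-1.549, 0.26, -0.241]
wrist_force: [-0.4, 0.9, 1.2]
finger_gap: 0.648
```

```bash
python3 -c "
from h import *
go([.4998,-.3835,.10],-19)
w=snap('wrist','w12.png')
"
```

```text
t 12.45 p [ 0.4875 -0.3879  0.1825] yaw(x) -18.3 F [-0.4  0.9  1.2] gap 0.648 q [-0.69  0.41  1.46  0.    1.28 -0.37]
shift units [0.23 1.65 0.15]
turn units [-0.005  0.012 -0.013] deg [-0.3  0.7 -0.8]
```

View pics/w12.png

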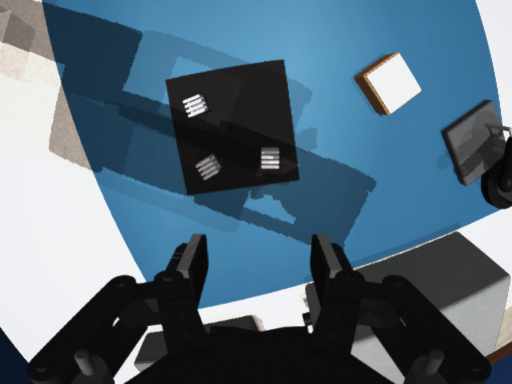

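>>> arm_command --increments '[[[0.23, 0, 0.15, 0, 0.012, -0.013], [0, 0.5, 0, 0, 0, 0], [0, 0.6, 0, 0, 0, 0], [0, 0.6, 0, 0, 0, 0], [0, 0.6, 0, 0, 0, 0], [0, 0.5, 0, 0, 0, 0], [0, 0, 0, 0, 0, 0]]]'

```text
time: 13.2
position: [0.5075, -0.3787, 0.0358]
ee_rot: [-1.547, 0.267, -0.277]
wrist_force: [-0.4, -0.4, -0.1]
finger_gap: 0.654
```

```bash
python3 -c "
from h import *
d=load('w12.png'); print([won(d,p,.027).round(4) for p in((270,160),(208,167),(195,105))])
go([.4998,-.3835,-.022],-19)
w=snap('wrist','w13.png'); crop('w13.png',130,160,370,340,3,'c17.png')
"
```

```text
[array([ 0.4993, -0.3836,  0.027 ]), array([ 0.4285, -0.3689,  0.027 ]), array([ 0.4391, -0.2964,  0.027 ])]
t 13.2 p [ 0.5075 -0.3787  0.0358] yaw(x) -19.9 F [-0.4 -0.4 -0.1] gap 0.654 q [-0.66  0.54  1.64  0.01  0.96 -0.32]
shift units [-0.12  1.16 -0.15]
turn units [-0.007 -0.015  0.005] deg [-0.4 -0.9  0.3]
```

View pics/c17.png

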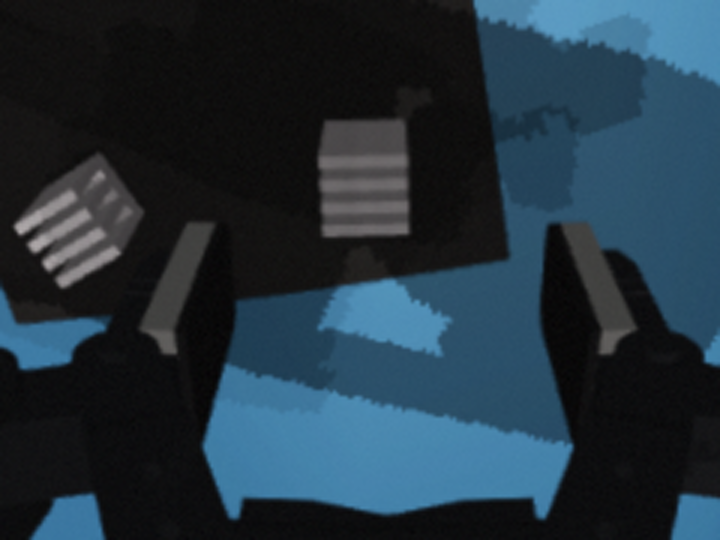

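>>> arm_command --increments '[[[-0.12, 0, -0.15, -0.005, -0.015, 0.005], [0, 0.3, 0, 0, 0, 0], [0, 0.35, 0, 0, 0, 0], [0, 0.35, 0, 0, 0, 0], [0, 0.15, 0, 0, 0, 0], [0, 0, 0, 0, 0, 0]]]'

```text
time: 13.85
position: [0.5064, -0.3902, -0.0104]
ee_rot: [-1.566, 0.245, -0.277]
wrist_force: [-0.1, -0.7, 0.3]
finger_gap: 0.652
```

```bash
python3 -c "
from h import *
go([.4998,-.3835,-.022],-19)
w=snap('wrist','w14.png'); crop('w14.png',130,160,370,340,3,'c18.png')
"
```

```text
t 13.85 p [ 0.5064 -0.3902 -0.0104] yaw(x) -19.0 F [-0.1 -0.7  0.3] gap 0.652 q [-0.67  0.59  1.68  0.    0.84 -0.34]
shift units [-0.17  0.23  0.09]
turn units [ 0.007 -0.     0.02 ] deg [ 0.4 -0.   1.2]
```

View pics/c18.png

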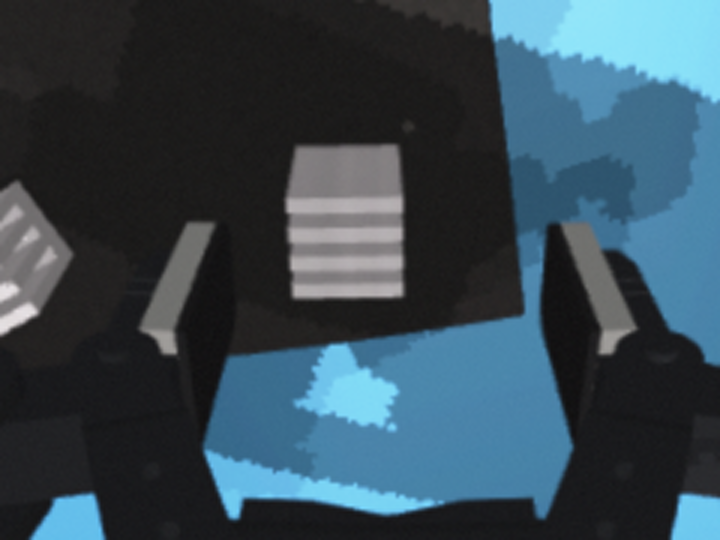

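>>> arm_command --increments '[[[-0.17, 0.1, 0.09, 0.006, 0, 0.02], [0, 0.12, 0, 0, 0, 0], [0, 0, 0, 0, 0, 0]]]'

```text
time: 14.2
position: [0.5012, -0.3843, -0.0187]
ee_rot: [-1.558, 0.258, -0.264]
wrist_force: [-0.1, 0.9, -0.2]
finger_gap: 0.65
```

```bash
python3 -c "
from h import *
go([.4998,-.3835,-.022],-19)
w=snap('wrist','w15.png'); crop('w15.png',130,160,370,340,3,'c19.png')
"
```

```text
t 14.2 p [ 0.5012 -0.3843 -0.0187] yaw(x) -19.0 F [-0.1  0.9 -0.2] gap 0.65 q [-0.67  0.6   1.7  -0.    0.84 -0.34]
shift units [-0.03  0.07  0.01]
turn units [ 0.002 -0.001  0.004] deg [ 0.1 -0.   0.3]
```

View pics/c19.png

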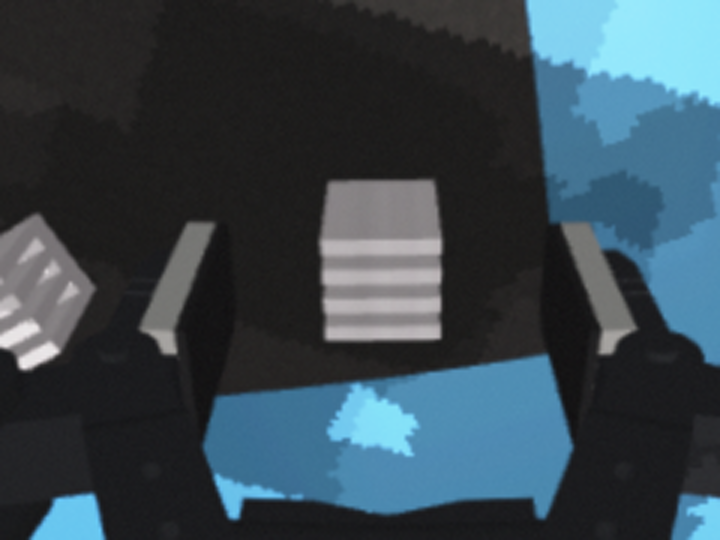

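>>> arm_command --increments '[[[-0.03, 0.1, 0.01, 0, 0, 0], [0, 0, 0, 0, 0, 0], [0, 0, 0, 0, 0, 0], [0, 0, 0, 0, 0, 0], [0, 0, 0, 0, 0, 0], [0, -0.3, 0, 0, 0, 0], [0, -0.7, 0, 0, 0, 0], [0, -0.7, 0, 0, 0, 0], [0, -0.7, 0, 0, 0, 0], [0, -0.7, 0, 0, 0, 0], [0, -0.7, 0, 0, 0, 0], [0, -0.4, 0, 0, 0, 0]]]' --hand 1

```text
time: 15.45
position: [0.497, -0.3808, 0.1891]
ee_rot: [-1.553, 0.265, -0.256]
wrist_force: [0.2, -0.5, -0.4]
finger_gap: 0.229
```

```bash
python3 -c "
from h import *
go([.651,-.026,.19],36)
w=snap('wrist','w16.png')
"
```

```text
t 15.45 p [ 0.497  -0.3808  0.1891] yaw(x) -19.0 F [ 0.2 -0.5 -0.4] gap 0.229 q [-0.67  0.41  1.45 -0.    1.29 -0.34]
shift units [ 0.6  -0.01  7.71]
turn units [-0.004 -0.917 -0.005] deg [ -0.2 -55.   -0.3]
```

View pics/w16.png

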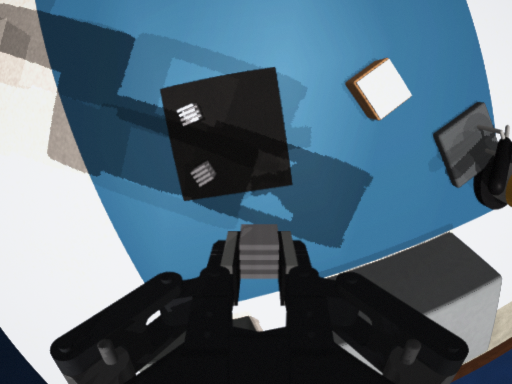

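>>> arm_command --increments '[[[0.06, -0.03, 0.6, 0, 0, 0], [0.07, -0.03, 0.8, 0, 0, 0], [0.07, -0.03, 0.8, 0, 0, 0], [0.07, -0.03, 0.8, 0, 0, 0], [0.07, -0.03, 0.8, 0, 0, 0], [0.07, -0.03, 0.8, 0, 0, 0], [0.07, -0.03, 0.8, 0, 0, 0], [0.07, -0.03, 0.8, 0, 0, 0], [0.07, -0.03, 0.8, 0, 0, 0], [0.07, -0.03, 0.6, 0, 0, 0], [0, 0, 0, 0, -0.13, 0], [0, 0, 0, 0, -0.13, 0]]]'

```text
time: 16.7
position: [0.659, -0.0202, 0.1991]
ee_rot: [-1.571, 0.048, -0.036]
wrist_force: [-0.4, -0.4, -1.1]
finger_gap: 0.226
```

>>> arm_command --increments '[[[0, 0, 0, 0, -0.13, 0], [0, 0, 0, 0, -0.13, 0], [0, 0, 0, 0, -0.13, 0], [0, 0, 0, 0, -0.13, 0], [0, 0, 0, 0, -0.13, 0], [0, 0, 0, 0, 0, 0]]]'

```text
time: 17.3
position: [0.6568, -0.0185, 0.1927]
ee_rot: [-1.503, -0.502, 0.528]
wrist_force: [0.4, 0.9, -0.9]
finger_gap: 0.228
```

```bash
python3 -c "
from h import *
go([.651,-.026,.15],36)
"
```

```text
t 17.3 p [ 0.6568 -0.0185  0.1927] yaw(x) 37.7 F [ 0.4  0.9 -0.9] gap 0.228 q [-0.05  0.46  1.35 -0.    1.34 -0.7 ]
shift units [-0.17  0.86 -0.06]
turn units [-0.009  0.029 -0.013] deg [-0.6  1.7 -0.8]
```

>>> arm_command --increments '[[[-0.17, 0, -0.06, -0.008, 0.02, -0.012], [0, 0.3, 0, 0, 0, 0], [0, 0.4, 0, 0, 0, 0], [0, 0, 0, 0, 0, 0]]]'

```text
time: 17.7
position: [0.65, -0.0281, 0.156]
ee_rot: [-1.515, -0.487, 0.489]
wrist_force: [0.1, -0.4, -0.6]
finger_gap: 0.225
```

```bash
python3 -c "
from h import *
go([.651,-.026,.068],36)
w=snap('wrist','w17.png')
"
```

```text
t 17.7 p [ 0.65   -0.0281  0.156 ] yaw(x) 35.7 F [ 0.1 -0.4 -0.6] gap 0.225 q [-0.06  0.47  1.44 -0.    1.24 -0.68]
shift units [0.04 1.76 0.02]
turn units [-0.    -0.005 -0.001] deg [-0.  -0.3 -0.1]
```

View pics/w17.png

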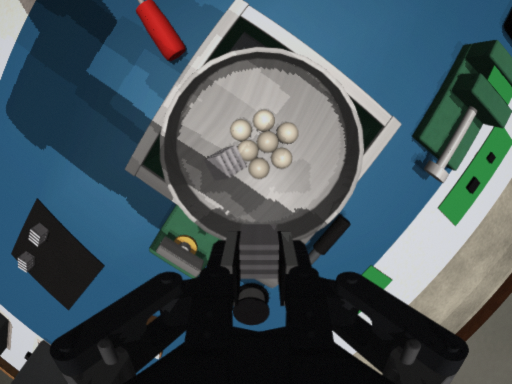

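```bash
python3 -c "
from h import *
d=load('w17.png'); print(won(d,(229,157),.105)); print([won(d,p,.09).round(4) for p in ((264,118),(241,129),(288,132),(268,141),(248,150),(282,158),(259,168))])
"
```

```text
[ 0.61202827 -0.01526204  0.105     ]
[array([0.6172, 0.0246, 0.09  ]), array([0.6073, 0.0063, 0.09  ]), array([0.6398, 0.0269, 0.09  ]), array([0.631 , 0.0111, 0.09  ]), array([ 0.6221, -0.0046,  0.09  ]), array([0.6489, 0.0064, 0.09  ]), array([ 0.6384, -0.0118,  0.09  ])]
```

>>> arm_command --increments '[[[0.04, 0.4, 0, 0, 0, 0], [0, 0.45, 0, 0, 0, 0], [0, 0.45, 0, 0, 0, 0], [0, 0.35, 0, 0, 0, 0], [0, 0.1, 0, 0, 0, 0], [0, 0, 0, 0, 0, 0]]]'

```text
time: 18.35
position: [0.6575, -0.029, 0.076]
ee_rot: [-1.524, -0.494, 0.469]
wrist_force: [0.4, 0.2, 0.3]
finger_gap: 0.227
```

```bash
python3 -c "
from h import *
go([.651,-.026,.066],36)
w=snap('wrist','w18.png')
"
```

```text
t 18.35 p [ 0.6575 -0.029   0.076 ] yaw(x) 35.2 F [0.4 0.2 0.3] gap 0.227 q [-0.06  0.53  1.54 -0.    1.05 -0.67]
shift units [-0.08  0.2   0.13]
turn units [ 0.011 -0.014  0.012] deg [ 0.6 -0.8  0.7]
```

View pics/w18.png

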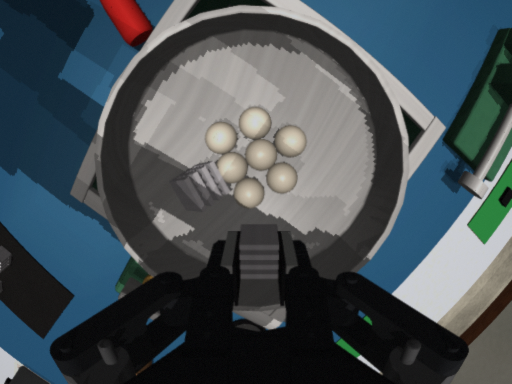

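>>> arm_command --increments '[[[-0.08, 0.1, 0.08, 0, 0, 0], [0, 0.08, 0, 0, 0, 0], [0, 0, 0, 0, 0, 0]]]'

```text
time: 18.7
position: [0.6538, -0.0282, 0.0701]
ee_rot: [-1.526, -0.498, 0.464]
wrist_force: [-0.0, 0.3, -0.6]
finger_gap: 0.22
```

>>> arm_command --increments '[[[0, 0, 0, 0, 0, 0], [0, 0, 0, 0, 0, 0], [0, 0, 0, 0, 0, 0], [0, -0.3, 0, 0, 0, 0], [0, -0.6, 0, 0, 0, 0], [0, -0.7, 0, 0, 0, 0], [0, -0.7, 0, 0, 0, 0], [0, 0, 0, 0, 0, 0]]]' --hand 0.3

```text
time: 19.5
position: [0.6512, -0.0279, 0.1892]
ee_rot: [-1.526, -0.497, 0.464]
wrist_force: [0.4, -0.3, 0.8]
finger_gap: 0.351
```

```bash
python3 -c "
from h import *
go([.4378,-.2975,.19],1)
w=snap('wrist','w19.png')
"
```

```text
t 19.5 p [ 0.6512 -0.0279  0.1892] yaw(x) 35.1 F [ 0.4 -0.3  0.8] gap 0.351 q [-0.06  0.43  1.41 -0.    1.28 -0.67]
shift units [-6.59 -0.1  -1.95]
turn units [0.009 0.569 0.02 ] deg [ 0.5 34.1  1.2]
```

View pics/w19.png

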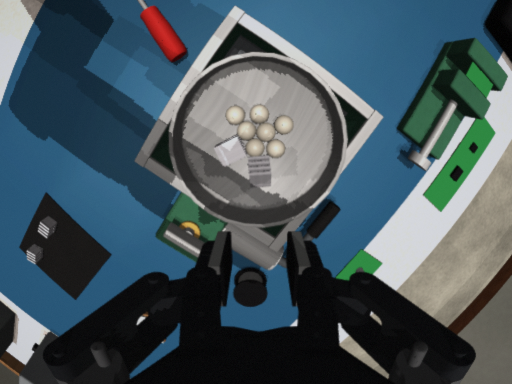

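>>> arm_command --increments '[[[-0.6, 0, -0.18, 0, 0, 0], [-0.7, 0, -0.2, 0, 0, 0], [-0.7, 0, -0.2, 0, 0, 0], [-0.7, 0, -0.2, 0, 0, 0], [-0.7, 0, -0.2, 0, 0, 0], [-0.7, 0, -0.2, 0, 0, 0], [-0.7, 0, -0.2, 0, 0, 0], [-0.7, 0, -0.2, 0, 0, 0], [-0.6, 0, -0.2, 0, 0, 0], [-0.3, 0, -0.1, 0, 0, 0], [0, 0, 0, 0, 0.14, 0], [0, 0, 0, 0, 0.14, 0]]]' --hand -0.3

```text
time: 20.75
position: [0.4265, -0.2947, 0.1675]
ee_rot: [-1.547, -0.244, 0.25]
wrist_force: [-0.1, 1.0, 0.4]
finger_gap: 0.652
```

>>> arm_command --increments '[[[0, 0, 0, 0, 0.14, 0], [0, 0, 0, 0, 0.14, 0], [0, 0, 0, 0, 0, 0]]]'

```text
time: 21.05
position: [0.4238, -0.2938, 0.1634]
ee_rot: [-1.557, -0.004, 0.022]
wrist_force: [0.0, -0.2, -0.2]
finger_gap: 0.65
```

```bash
python3 -c "
from h import *
go([.4378,-.2975,.1],1)
w=snap('wrist','w20.png'); crop('w20.png',150,60,350,210,4,'c20.png')
"
```

```text
t 21.05 p [ 0.4238 -0.2938  0.1634] yaw(x) 0.9 F [ 0.  -0.2 -0.2] gap 0.65 q [-0.63  0.26  1.74  0.    1.16 -0.65]
shift units [ 0.29  1.26 -0.1 ]
turn units [-0.013 -0.001 -0.011] deg [-0.8 -0.1 -0.7]
```

View pics/c20.png

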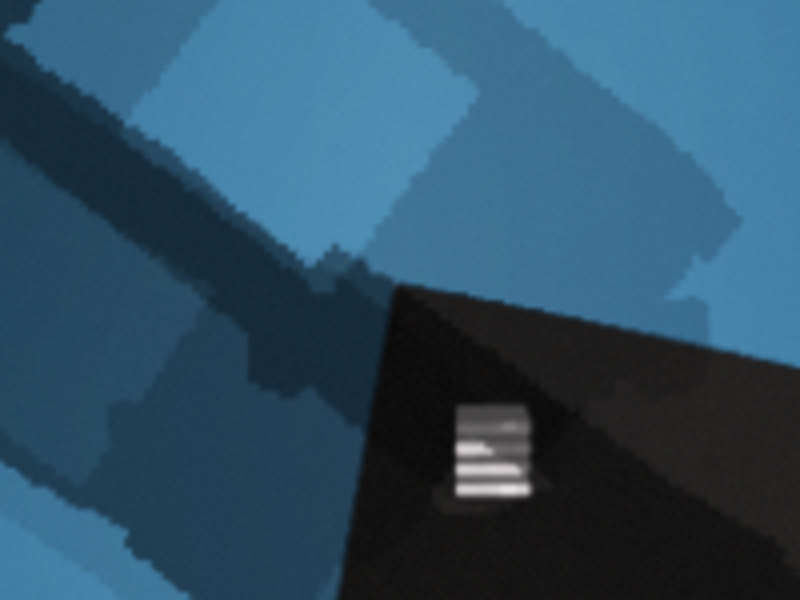

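```bash
python3 -c "
from h import *
d=load('w20.png'); print(won(d,(150+493/4,60+461/4),.027),won(d,(150+455/4,60+497/4),.027),won(d,(150+531/4,60+497/4),.027),won(d,(150+531/4,60+425/4),.027))
"
```

```text
[ 0.43741983 -0.29726522  0.027     ] [ 0.4272838  -0.30769033  0.027     ] [ 0.4481928 -0.3072518  0.027    ] [ 0.44742203 -0.28697787  0.027     ]
```

>>> arm_command --increments '[[[0.29, 0, -0.1, -0.012, 0, -0.011], [0, 0.5, 0, 0, 0, 0], [0, 0.6, 0, 0, 0, 0], [0, 0.6, 0, 0, 0, 0], [0, 0.5, 0, 0, 0, 0], [0, 0.2, 0, 0, 0, 0], [0, 0, 0, 0, 0, 0]]]'

```text
time: 21.8
position: [0.4463, -0.3007, 0.0386]
ee_rot: [-1.575, -0.034, 0.021]
wrist_force: [-0.3, -0.8, 0.1]
finger_gap: 0.649
```

```bash
python3 -c "
from h import *
go([.4378,-.2975,-.022],1)
w=snap('wrist','w21.png'); crop('w21.png',130,160,370,340,3,'c21.png')
"
```

```text
t 21.8 p [ 0.4463 -0.3007  0.0386] yaw(x) 2.0 F [-0.3 -0.8  0.1] gap 0.649 q [-0.61  0.41  1.87  0.    0.85 -0.65]
shift units [-0.18  1.21  0.08]
turn units [0.005 0.016 0.008] deg [0.3 1.  0.5]
```

View pics/c21.png

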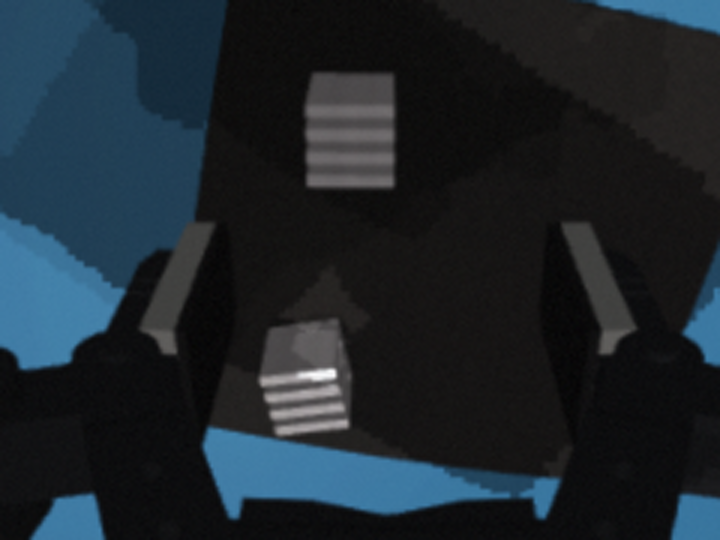

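>>> arm_command --increments '[[[-0.18, 0, 0.08, 0, 0, 0.008], [0, 0.3, 0, 0, 0, 0], [0, 0.35, 0, 0, 0, 0], [0, 0.3, 0, 0, 0, 0], [0, 0.1, 0, 0, 0, 0], [0, 0, 0, 0, 0, 0]]]'

```text
time: 22.45
position: [0.4413, -0.3006, -0.0064]
ee_rot: [-1.586, -0.039, 0.019]
wrist_force: [-0.1, -0.1, -0.2]
finger_gap: 0.652
```

```bash
python3 -c "
from h import *
go([.4378,-.2975,-.023],1.5)
w=snap('wrist','w22.png'); crop('w22.png',130,160,370,340,3,'c22.png')
"
```

```text
t 22.45 p [ 0.4413 -0.3006 -0.0064] yaw(x) 2.1 F [-0.1 -0.1 -0.2] gap 0.652 q [-0.62  0.46  1.94 -0.01  0.72 -0.65]
shift units [-0.07  0.33  0.07]
turn units [0.015 0.01  0.012] deg [0.9 0.6 0.7]
```

View pics/c22.png

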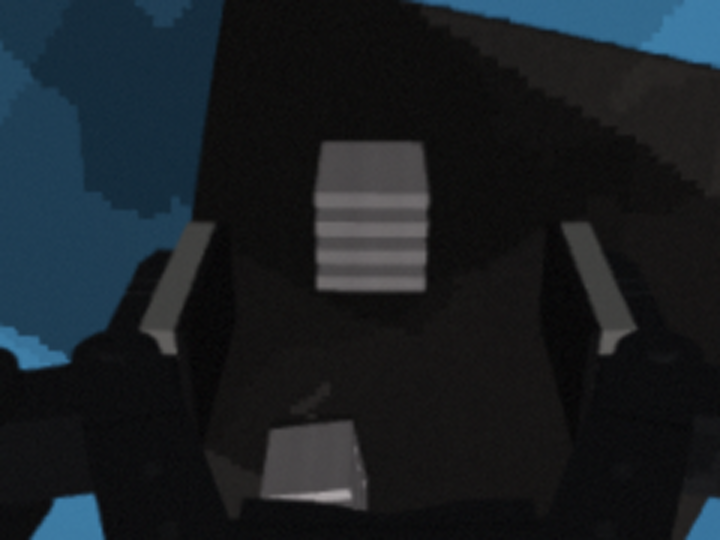

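>>> arm_command --increments '[[[-0.07, 0.15, 0.06, 0.014, 0, 0.012], [0, 0.15, 0, 0, 0, 0], [0, 0, 0, 0, 0, 0]]]'

```text
time: 22.8
position: [0.439, -0.2987, -0.0199]
ee_rot: [-1.574, -0.031, 0.027]
wrist_force: [-0.3, 0.2, -0.5]
finger_gap: 0.651
```

```bash
python3 -c "
from h import *
go([.4378,-.2975,-.023],1.5)
w=snap('wrist','w23.png'); crop('w23.png',130,160,370,340,3,'c23.png')
"
```

```text
t 22.8 p [ 0.439  -0.2987 -0.0199] yaw(x) 2.1 F [-0.3  0.2 -0.5] gap 0.651 q [-0.62  0.48  1.94 -0.    0.71 -0.65]
shift units [-0.02  0.06  0.03]
turn units [0.003 0.01  0.003] deg [0.2 0.6 0.2]
```

View pics/c23.png

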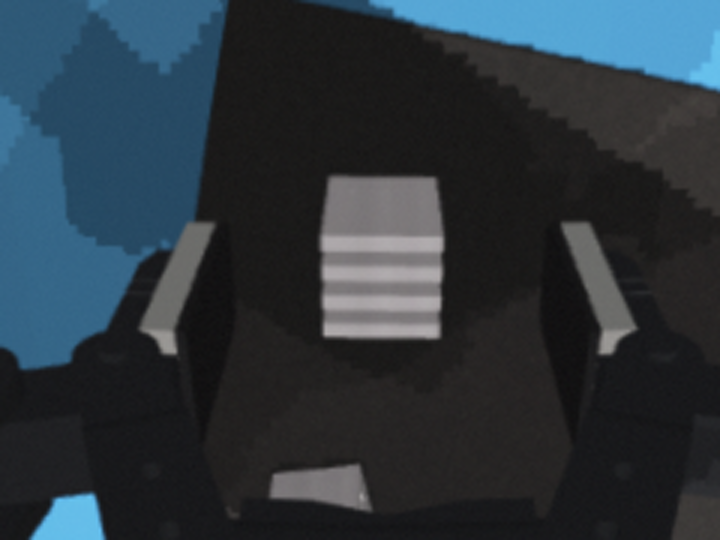

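>>> arm_command --increments '[[[-0.02, 0.08, 0.03, 0, 0, 0], [0, 0, 0, 0, 0, 0], [0, 0, 0, 0, 0, 0], [0, 0, 0, 0, 0, 0], [0, 0, 0, 0, 0, 0], [0, -0.3, 0, 0, 0, 0], [0, -0.7, 0, 0, 0, 0], [0, -0.7, 0, 0, 0, 0], [0, -0.7, 0, 0, 0, 0], [0, -0.7, 0, 0, 0, 0], [0, -0.7, 0, 0, 0, 0], [0, -0.5, 0, 0, 0, 0]]]' --hand 1

```text
time: 24.05
position: [0.4347, -0.2946, 0.1949]
ee_rot: [-1.567, -0.024, 0.034]
wrist_force: [-0.1, -0.6, -1.0]
finger_gap: 0.229
```

```bash
python3 -c "
from h import *
go([.605,.040,.20],35)
w=snap('wrist','w24.png')
"
```

```text
t 24.05 p [ 0.4347 -0.2946  0.1949] yaw(x) 2.1 F [-0.1 -0.6 -1. ] gap 0.229 q [-0.62  0.25  1.68 -0.    1.23 -0.65]
shift units [ 3.65 -0.1   6.56]
turn units [-0.005 -0.548 -0.005] deg [ -0.3 -32.9  -0.3]
```

View pics/w24.png

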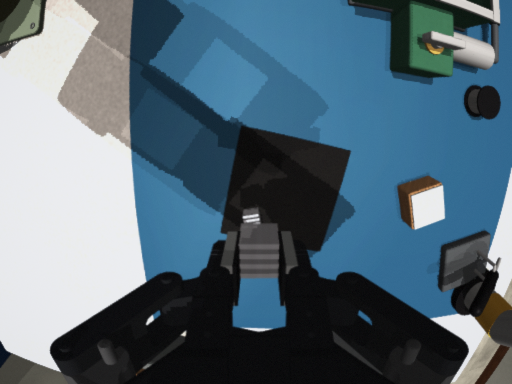

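>>> arm_command --increments '[[[0.25, -0.02, 0.45, 0, 0, 0], [0.37, -0.02, 0.67, 0, 0, 0], [0.37, -0.02, 0.67, 0, 0, 0], [0.37, -0.02, 0.67, 0, 0, 0], [0.37, -0.02, 0.67, 0, 0, 0], [0.37, -0.02, 0.67, 0, 0, 0], [0.37, -0.02, 0.67, 0, 0, 0], [0.37, -0.02, 0.67, 0, 0, 0], [0.37, -0.02, 0.67, 0, 0, 0], [0.37, -0.02, 0.67, 0, 0, 0], [0.1, 0, 0.2, 0, -0.13, 0], [0, 0, 0, 0, -0.13, 0]]]'

```text
time: 25.3
position: [0.6144, 0.0574, 0.2066]
ee_rot: [-1.561, -0.248, 0.247]
wrist_force: [0.3, -0.7, -0.1]
finger_gap: 0.223
```

>>> arm_command --increments '[[[0, 0, 0, 0, -0.13, 0], [0, 0, 0, 0, -0.13, 0], [0, 0, 0, 0, 0, 0]]]'

```text
time: 25.6
position: [0.6138, 0.0591, 0.2045]
ee_rot: [-1.523, -0.469, 0.474]
wrist_force: [0.8, -0.5, 0.1]
finger_gap: 0.227
```

```bash
python3 -c "
from h import *
go([.602,.040,.15],35)
w=snap('wrist','w25.png')
"
```

```text
t 25.6 p [0.6138 0.0591 0.2045] yaw(x) 34.5 F [ 0.8 -0.5  0.1] gap 0.227 q [ 0.08  0.38  1.45 -0.    1.31 -0.52]
shift units [-0.41  1.09 -0.18]
turn units [ 0.002 -0.009 -0.004] deg [ 0.1 -0.5 -0.2]
```

View pics/w25.png

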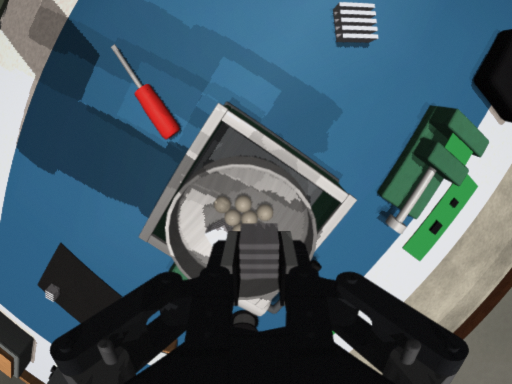

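>>> arm_command --increments '[[[-0.2, 0, -0.1, 0, 0, 0], [-0.2, 0.3, -0.1, 0, 0, 0], [0, 0.5, 0, 0, 0, 0], [0, 0.3, 0, 0, 0, 0], [0, 0, 0, 0, 0, 0]]]'

```text
time: 26.15
position: [0.6008, 0.0351, 0.1487]
ee_rot: [-1.527, -0.458, 0.463]
wrist_force: [-0.4, -0.3, 0.0]
finger_gap: 0.225
```

```bash
python3 -c "
from h import *
go([.602,.040,.068],35)
w=snap('wrist','w26.png')
"
```

```text
t 26.15 p [0.6008 0.0351 0.1487] yaw(x) 33.6 F [-0.4 -0.3  0. ] gap 0.225 q [ 0.04  0.4   1.58 -0.01  1.17 -0.54]
shift units [0.08 1.61 0.07]
turn units [ 0.004 -0.023 -0.004] deg [ 0.2 -1.4 -0.3]
```

View pics/w26.png

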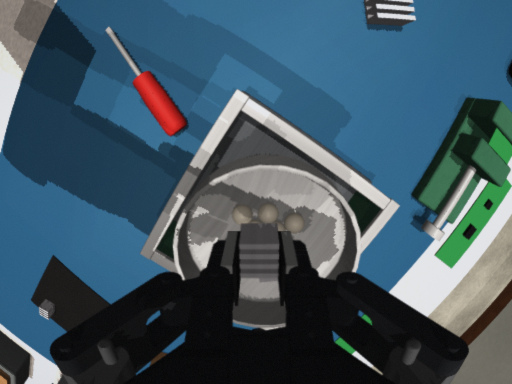

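```bash
python3 -c "
from h import *
d=load('w26.png'); print([won(d,p,.09).round(4) for p in ((242,215),(268,213),(294,222))])
d=load('w19.png'); print([won(d,p,.09).round(4) for p in ((235,115),(260,114),(284,125),(247,131),(266,132),(254,148),(276,148))],won(d,(230,151),.09),won(d,(259,163),.105))
"
```

```text
[array([0.5996, 0.0105, 0.09  ]), array([0.6171, 0.0244, 0.09  ]), array([0.6407, 0.0299, 0.09  ])]
[array([0.5996, 0.0105, 0.09  ]), array([0.6179, 0.0243, 0.09  ]), array([0.6419, 0.0288, 0.09  ]), array([0.6172, 0.0044, 0.09  ]), array([0.6321, 0.0138, 0.09  ]), array([ 0.6317, -0.005 ,  0.09  ]), array([0.6486, 0.0068, 0.09  ])] [ 0.61480306 -0.02025806  0.09      ] [ 0.64160148 -0.01138891  0.105     ]
```

>>> arm_command --increments '[[[0.07, 0.3, 0.14, 0, 0, 0], [0, 0.4, 0, 0, 0, 0], [0, 0.4, 0, 0, 0, 0], [0, 0.35, 0, 0, 0, 0], [0, 0.15, 0, 0, 0, 0], [0, 0, 0, 0, 0, 0]]]'

```text
time: 26.8
position: [0.6056, 0.0409, 0.0753]
ee_rot: [-1.532, -0.465, 0.446]
wrist_force: [-0.1, 0.1, 0.5]
finger_gap: 0.227
```

```bash
python3 -c "
from h import *
go([.600,.043,.066],35)
w=snap('wrist','w27.png')
"
```

```text
t 26.8 p [0.6056 0.0409 0.0753] yaw(x) 33.3 F [-0.1  0.1  0.5] gap 0.227 q [ 0.05  0.46  1.67 -0.01  0.99 -0.52]
shift units [-0.07  0.18  0.1 ]
turn units [ 0.013 -0.029  0.008] deg [ 0.8 -1.7  0.5]
```

View pics/w27.png

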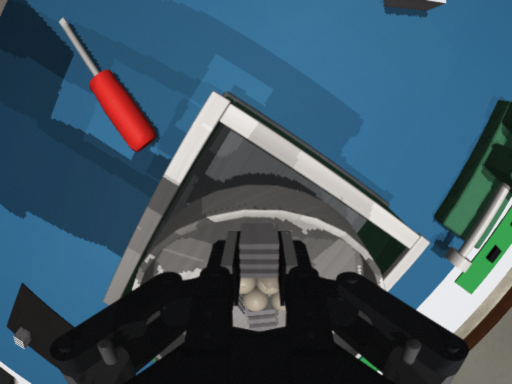

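>>> arm_command --increments '[[[-0.06, 0.08, 0.1, 0.01, 0, 0], [0, 0.08, 0, 0, 0, 0], [0, 0, 0, 0, 0, 0]]]'

```text
time: 27.15
position: [0.6023, 0.0436, 0.0703]
ee_rot: [-1.523, -0.467, 0.442]
wrist_force: [-0.4, 0.1, -0.6]
finger_gap: 0.228
```

>>> arm_command --increments '[[[0, 0, 0, 0, 0, 0], [0, 0, 0, 0, 0, 0], [0, 0, 0, 0, 0, 0], [0, -0.3, 0, 0, 0, 0], [0, -0.6, 0, 0, 0, 0], [0, -0.7, 0, 0, 0, 0], [0, -0.7, 0, 0, 0, 0], [0, 0, 0, 0, 0, 0]]]' --hand 0.3

```text
time: 27.95
position: [0.6006, 0.0432, 0.1894]
ee_rot: [-1.523, -0.466, 0.443]
wrist_force: [-0.4, -0.1, 0.3]
finger_gap: 0.353
```

```bash
python3 -c "
from h import *
go([.428,-.370,.19],15)
w=snap('wrist','w28.png')
"
```

```text
t 27.95 p [0.6006 0.0432 0.1894] yaw(x) 33.2 F [-0.4 -0.1  0.3] gap 0.353 q [ 0.05  0.36  1.53  0.    1.24 -0.53]
shift units [-7.42 -0.09 -5.02]
turn units [0.002 0.304 0.014] deg [ 0.1 18.2  0.8]
```

View pics/w28.png

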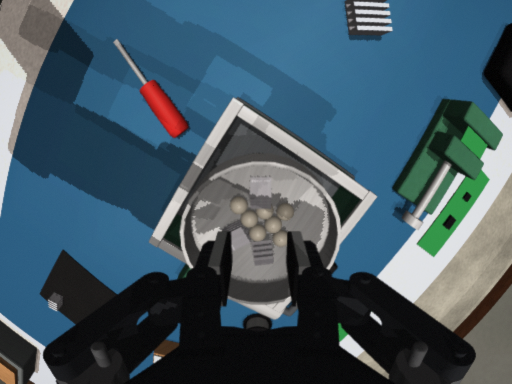

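>>> arm_command --increments '[[[-0.5, 0, -0.34, 0, 0, 0], [-0.68, 0, -0.46, 0, 0, 0], [-0.68, 0, -0.46, 0, 0, 0], [-0.68, 0, -0.46, 0, 0, 0], [-0.68, 0, -0.46, 0, 0, 0], [-0.68, 0, -0.46, 0, 0, 0], [-0.68, 0, -0.46, 0, 0, 0], [-0.68, 0, -0.46, 0, 0, 0], [-0.68, 0, -0.46, 0, 0, 0], [-0.68, 0, -0.46, 0, 0, 0], [-0.5, 0, -0.35, 0, 0, 0], [-0.3, 0, -0.2, 0, 0, 0]]]' --hand -0.3

```text
time: 29.2
position: [0.4148, -0.3803, 0.1677]
ee_rot: [-1.504, -0.453, 0.464]
wrist_force: [0.2, 0.3, 0.1]
finger_gap: 0.649
```

>>> arm_command --increments '[[[0, 0, 0, 0, 0.14, 0], [0, 0, 0, 0, 0.14, 0], [0, 0, 0, 0, 0, 0]]]'

```text
time: 29.5
position: [0.411, -0.3822, 0.1628]
ee_rot: [-1.537, -0.209, 0.233]
wrist_force: [0.5, -0.1, 0.1]
finger_gap: 0.651
```

```bash
python3 -c "
from h import *
go([.428,-.370,.1],15)
w=snap('wrist','w29.png'); crop('w29.png',150,60,350,210,4,'c24.png')
"
```

```text
t 29.5 p [ 0.411  -0.3822  0.1628] yaw(x) 16.2 F [ 0.5 -0.1  0.1] gap 0.651 q [-0.77  0.34  1.63  0.    1.2  -1.05]
shift units [0.41 1.26 0.11]
turn units [-0.023  0.019 -0.011] deg [-1.4  1.2 -0.7]
```

View pics/c24.png

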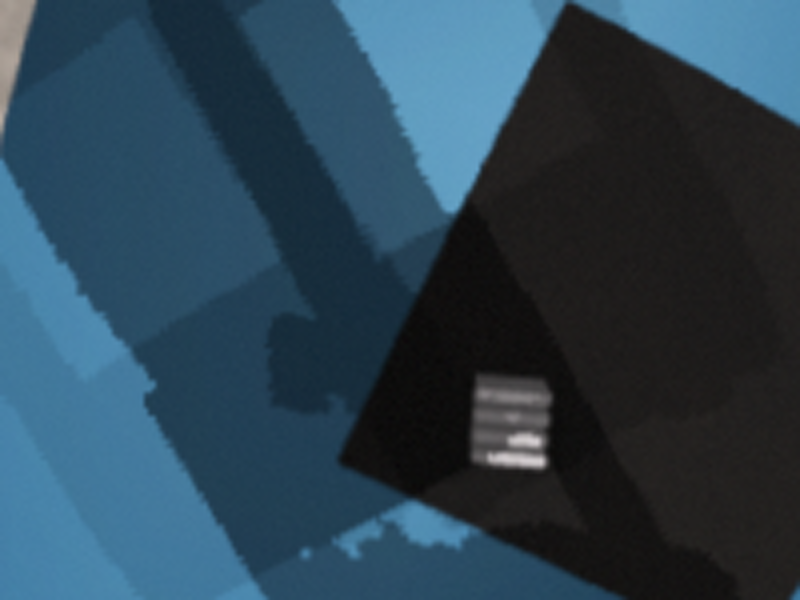

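```bash
python3 -c "
from h import *
d=load('w29.png')
P=np.array([won(d,(150+x/4,60+y/4),.027)[:2] for x,y in((474,392),(551,396),(547,468),(471,462))]); print(P.mean(0)); 
for i in range(4):
  e=P[(i+1)%4]-P[i]; print(np.linalg.norm(e),np.degrees(np.arctan2(e[1],e[0])))
"
```

```text
[ 0.42679716 -0.3705098 ]
0.0207472816208421 13.577482675666692
0.019989254363907173 -75.6155711118253
0.02081883584683467 -168.14715585153084
0.019361949682723218 104.2267237902828
```

>>> arm_command --increments '[[[0.4, 0, 0.11, -0.02, 0, -0.011], [0, 0.5, 0, 0, 0.03, 0], [0, 0.6, 0, 0, 0, 0], [0, 0.6, 0, 0, 0, 0], [0, 0.5, 0, 0, 0, 0], [0, 0.2, 0, 0, 0, 0], [0, 0, 0, 0, 0, 0]]]'

```text
time: 30.25
position: [0.4296, -0.3678, 0.0368]
ee_rot: [-1.556, -0.215, 0.217]
wrist_force: [-0.6, 0.3, 0.3]
finger_gap: 0.649
```

```bash
python3 -c "
from h import *
go([.428,-.37,-.022],13)
w=snap('wrist','w30.png'); crop('w30.png',130,160,370,340,3,'c25.png')
"
```

```text
t 30.25 p [ 0.4296 -0.3678  0.0368] yaw(x) 15.8 F [-0.6  0.3  0.3] gap 0.649 q [-0.73  0.45  1.8   0.    0.89 -1.01]
shift units [-0.04  1.18 -0.04]
turn units [-0.004  0.047 -0.001] deg [-0.3  2.8 -0. ]
```

View pics/c25.png

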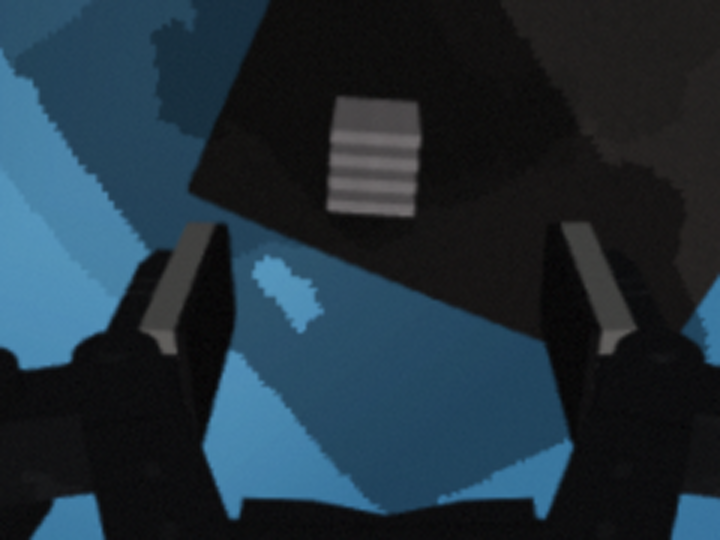

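Position (0.427, -0.3705), side angle about 13°.

>>> arm_command --increments '[[[-0.06, 0, -0.04, 0, 0.04, 0], [0, 0.3, 0, 0, 0, 0], [0, 0.35, 0, 0, 0, 0], [0, 0.3, 0, 0, 0, 0], [0, 0.1, 0, 0, 0, 0], [0, 0, 0, 0, 0, 0]]]'

```text
time: 30.9
position: [0.4339, -0.3761, -0.0072]
ee_rot: [-1.573, -0.196, 0.177]
wrist_force: [0.4, 0.1, -0.2]
finger_gap: 0.653
```

```bash
python3 -c "
from h import *
go([.427,-.3705,-.023],13)
"
```

```text
t 30.9 p [ 0.4339 -0.3761 -0.0072] yaw(x) 13.6 F [ 0.4  0.1 -0.2] gap 0.653 q [-0.74  0.51  1.84  0.    0.77 -0.97]
shift units [-0.11  0.31  0.14]
turn units [0.011 0.01  0.01 ] deg [0.7 0.6 0.6]
```

>>> arm_command --increments '[[[-0.11, 0.15, 0.13, 0.01, 0, 0.01], [0, 0.15, 0, 0, 0, 0], [0, 0, 0, 0, 0, 0]]]'

```text
time: 31.2
position: [0.428, -0.372, -0.0207]
ee_rot: [-1.567, -0.189, 0.185]
wrist_force: [0.1, -0.3, 0.3]
finger_gap: 0.648
```

```bash
python3 -c "
from h import *
go([.427,-.3705,-.023],13)
w=snap('wrist','w31.png'); crop('w31.png',130,160,370,340,3,'c26.png')
"
```

```text
t 31.2 p [ 0.428  -0.372  -0.0207] yaw(x) 13.6 F [ 0.1 -0.3  0.3] gap 0.648 q [-0.74  0.53  1.86 -0.    0.75 -0.97]
shift units [-0.01  0.05  0.03]
turn units [0.004 0.011 0.002] deg [0.3 0.6 0.1]
```

View pics/c26.png

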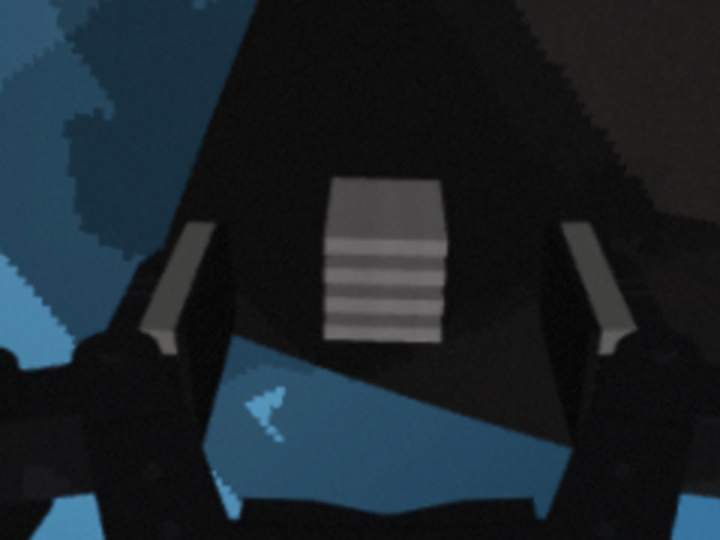

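>>> arm_command --increments '[[[-0.01, 0.07, 0.03, 0, 0, 0], [0, 0, 0, 0, 0, 0], [0, 0, 0, 0, 0, 0], [0, 0, 0, 0, 0, 0], [0, 0, 0, 0, 0, 0], [0, -0.3, 0, 0, 0, 0], [0, -0.7, 0, 0, 0, 0], [0, -0.7, 0, 0, 0, 0], [0, -0.7, 0, 0, 0, 0], [0, -0.7, 0, 0, 0, 0], [0, -0.7, 0, 0, 0, 0], [0, -0.5, 0, 0, 0, 0]]]' --hand 1

```text
time: 32.45
position: [0.4244, -0.3678, 0.1946]
ee_rot: [-1.559, -0.183, 0.191]
wrist_force: [0.6, -0.0, -1.2]
finger_gap: 0.222
```

```bash
python3 -c "
from h import *
go([.654,.043,.20],-35)
w=snap('wrist','w32.png')
"
```

```text
t 32.45 p [ 0.4244 -0.3678  0.1946] yaw(x) 13.6 F [ 0.6 -0.  -1.2] gap 0.222 q [-0.73  0.3   1.6  -0.    1.25 -0.97]
shift units [ 6.4  -0.11  6.9 ]
turn units [-0.002  0.811 -0.006] deg [-0.1 48.6 -0.3]
```

View pics/w32.png

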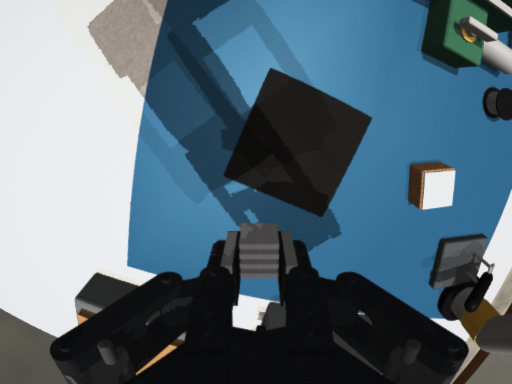

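>>> arm_command --increments '[[[0.4, -0.02, 0.43, 0, 0, 0], [0.57, -0.02, 0.62, 0, 0, 0], [0.57, -0.02, 0.62, 0, 0, 0], [0.57, -0.02, 0.62, 0, 0, 0], [0.57, -0.02, 0.62, 0, 0, 0], [0.57, -0.02, 0.62, 0, 0, 0], [0.57, -0.02, 0.62, 0, 0, 0], [0.57, -0.02, 0.62, 0, 0, 0], [0.57, -0.02, 0.62, 0, 0, 0], [0.57, -0.02, 0.62, 0, 0, 0], [0.57, -0.02, 0.62, 0, 0, 0], [0.3, 0, 0.3, 0, 0, 0]]]'

```text
time: 33.7
position: [0.6632, 0.0547, 0.2076]
ee_rot: [-1.57, -0.183, 0.18]
wrist_force: [0.9, -1.2, -0.8]
finger_gap: 0.226
```

>>> arm_command --increments '[[[0, 0, 0, 0, 0.13, 0], [0, 0, 0, 0, 0.14, 0], [0, 0, 0, 0, 0.14, 0], [0, 0, 0, 0, 0.14, 0], [0, 0, 0, 0, 0.14, 0], [0, 0, 0, 0, 0.12, 0], [0, 0, 0, 0, 0, 0]]]'

```text
time: 34.4
position: [0.6633, 0.0603, 0.2021]
ee_rot: [-1.52, 0.503, -0.5]
wrist_force: [-0.2, -0.1, -0.5]
finger_gap: 0.225
```

```bash
python3 -c "
from h import *
go([.654,.043,.15],-35)
w=snap('wrist','w33.png')
"
```

```text
t 34.4 p [0.6633 0.0603 0.2021] yaw(x) -36.6 F [-0.2 -0.1 -0.5] gap 0.225 q [ 0.08  0.47  1.32 -0.01  1.36  0.72]
shift units [ 0.06  1.05 -0.38]
turn units [ 0.007 -0.027  0.   ] deg [ 0.4 -1.6  0. ]
```

View pics/w33.png

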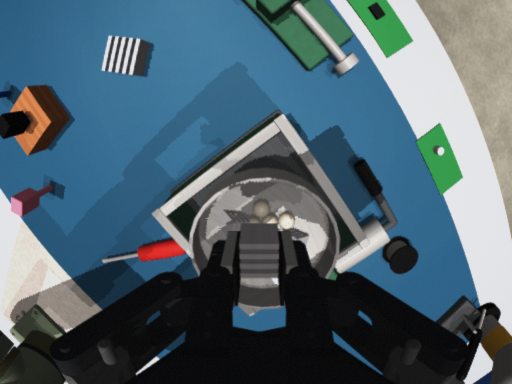

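```bash
python3 -c "
from h import *
d=load('w33.png'); print([won(d,p,.09).round(4) for p in ((262,208),(287,220))],won(d,(237,215),.1))
d=load('w28.png'); print([won(d,p,.09).round(4) for p in ((238,204),(249,218),(265,212),(286,211),(273,226),(257,234),(281,239))],'sinks',won(d,(261,190),.105),won(d,(262,253),.1),won(d,(239,238),.09))
crop('w28.png',170,150,350,290,4,'c27.png')
"
```

```text
[array([0.6437, 0.03  , 0.09  ]), array([0.6569, 0.003 , 0.09  ])] [0.62102293 0.04222994 0.1       ]
[array([0.5983, 0.0116, 0.09  ]), array([0.6156, 0.0048, 0.09  ]), array([0.6255, 0.019 , 0.09  ]), array([0.6426, 0.0314, 0.09  ]), array([0.641 , 0.0105, 0.09  ]), array([ 0.6323, -0.006 ,  0.09  ]), array([0.6566, 0.0026, 0.09  ])] sinks [0.60637208 0.04016266 0.105     ] [ 0.64577879 -0.01745544  0.1       ] [ 0.61913036 -0.02015314  0.09      ]
```

View pics/c27.png

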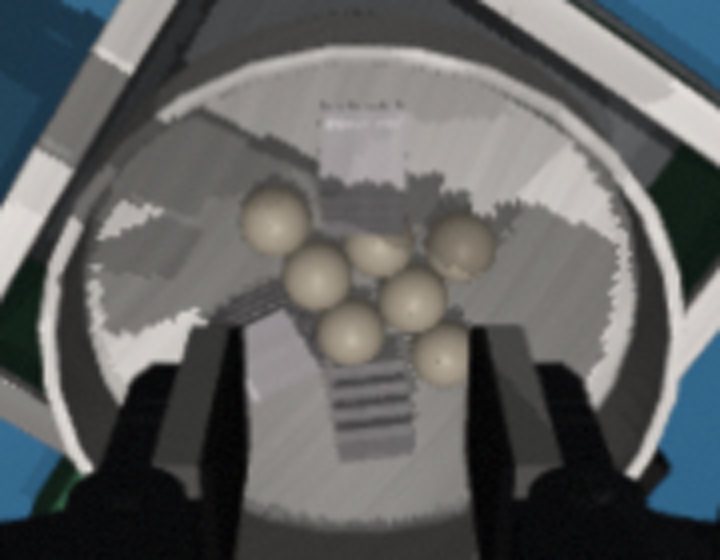

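```bash
python3 -c "
from h import *
go([.663,.036,.15],-45)
"
```

```text
t 34.45 p [0.6632 0.0603 0.202 ] yaw(x) -36.5 F [-0.2  0.1  0.4] gap 0.229 q [ 0.08  0.47  1.32 -0.01  1.36  0.72]
shift units [ 0.28  1.04 -0.38]
turn units [0.007 0.142 0.001] deg [0.4 8.5 0.1]
```

>>> arm_command --increments '[[[0.14, 0, -0.19, 0.006, 0, 0], [0.14, 0.2, -0.19, 0, 0, 0], [0, 0.4, 0, 0, 0.13, 0], [0, 0.4, 0, 0, 0, 0], [0, 0, 0, 0, 0, 0]]]'

```text
time: 34.95
position: [0.6627, 0.0311, 0.149]
ee_rot: [-1.488, 0.604, -0.605]
wrist_force: [0.4, -0.5, -0.9]
finger_gap: 0.221
```

```bash
python3 -c "
from h import *
go([.663,.036,.069],-45)
"
```

```text
t 34.95 p [0.6627 0.0311 0.149 ] yaw(x) -44.3 F [ 0.4 -0.5 -0.9] gap 0.221 q [ 0.03  0.49  1.42 -0.    1.23  0.8 ]
shift units [-0.07  1.6   0.08]
turn units [0.002 0.012 0.002] deg [0.1 0.7 0.1]
```

>>> arm_command --increments '[[[-0.12, 0.3, 0.03, 0, 0, 0], [0, 0.4, 0, 0, 0, 0], [0, 0.4, 0, 0, 0, 0], [0, 0.35, 0, 0, 0, 0], [0, 0, 0, 0, 0, 0]]]'

```text
time: 35.45
position: [0.6609, 0.032, 0.0767]
ee_rot: [-1.487, 0.599, -0.607]
wrist_force: [-0.4, 0.7, -0.3]
finger_gap: 0.224
```

```bash
python3 -c "
from h import *
go([.663,.036,.069],-45)
snap('wrist','w34.png')
"
```

```text
t 35.45 p [0.6609 0.032  0.0767] yaw(x) -44.2 F [-0.4  0.7 -0.3] gap 0.224 q [ 0.03  0.54  1.52 -0.    1.08  0.81]
shift units [-0.03  0.15  0.09]
turn units [-0.     0.014  0.005] deg [-0.   0.8  0.3]
```

View pics/w34.png

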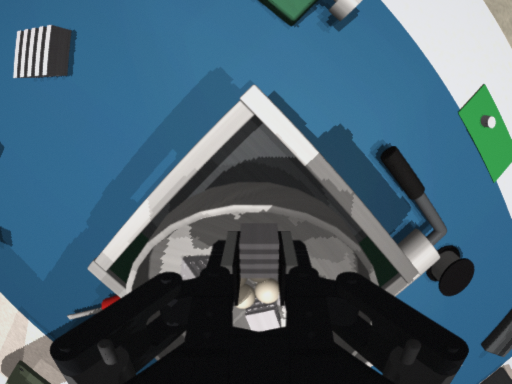

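>>> arm_command --increments '[[[0, 0.06, 0.09, 0, 0, 0], [0, 0.06, 0, 0, 0, 0], [0, 0, 0, 0, 0, 0]]]'

```text
time: 35.8
position: [0.6679, 0.0349, 0.0757]
ee_rot: [-1.483, 0.592, -0.613]
wrist_force: [-0.9, 1.0, -0.1]
finger_gap: 0.227
```

>>> arm_command --increments '[[[0, 0, 0, 0, 0, 0], [0, 0, 0, 0, 0, 0], [0, 0, 0, 0, 0, 0], [0, -0.3, 0, 0, 0, 0], [0, -0.6, 0, 0, 0, 0], [0, -0.7, 0, 0, 0, 0], [0, -0.7, 0, 0, 0, 0], [0, -0.3, 0, 0, 0, 0], [0, 0, 0, 0, 0, 0]]]' --hand 0.3

```text
time: 36.7
position: [0.6659, 0.0355, 0.2115]
ee_rot: [-1.483, 0.591, -0.613]
wrist_force: [-0.6, 0.5, -0.8]
finger_gap: 0.352
```

```bash
python3 -c "
from h import *
go([.445,.306,.21],0)
snap('wrist','w35.png')
"
```

```text
t 36.7 p [0.6659 0.0355 0.2115] yaw(x) -44.1 F [-0.6  0.5 -0.8] gap 0.352 q [ 0.04  0.45  1.32 -0.    1.35  0.81]
shift units [-6.94 -0.05  0.81]
turn units [-0.002 -0.735  0.013] deg [ -0.1 -44.1   0.8]
```

View pics/w35.png

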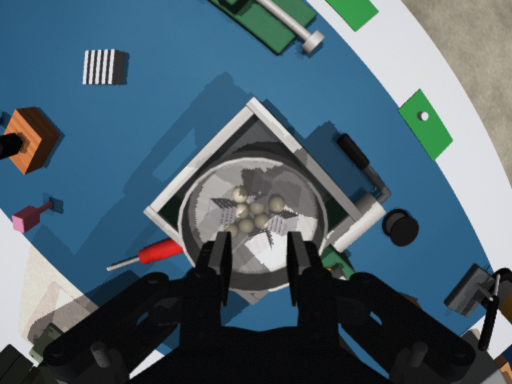

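>>> arm_command --increments '[[[-0.5, 0, 0.06, 0, 0, 0], [-0.65, 0, 0.08, 0, 0, 0], [-0.65, 0, 0.08, 0, 0, 0], [-0.65, 0, 0.08, 0, 0, 0], [-0.65, 0, 0.08, 0, 0, 0], [-0.65, 0, 0.08, 0, 0, 0], [-0.65, 0, 0.08, 0, 0, 0], [-0.65, 0, 0.08, 0, 0, 0], [-0.65, 0, 0.08, 0, 0, 0], [-0.65, 0, 0.08, 0, 0, 0], [-0.5, 0, 0.06, 0, 0, 0], [0, 0, 0, 0, -0.14, 0]]]' --hand -0.5

```text
time: 37.95
position: [0.4311, 0.3092, 0.1868]
ee_rot: [-1.536, 0.501, -0.478]
wrist_force: [-0.1, -0.4, 0.1]
finger_gap: 0.748
```

>>> arm_command --increments '[[[0, 0, 0, 0, -0.14, 0], [0, 0, 0, 0, -0.14, 0], [0, 0, 0, 0, -0.14, 0], [0, 0, 0, 0, -0.14, 0], [0, 0, 0, 0, -0.04, 0], [0, 0, 0, 0, 0, 0]]]'

```text
time: 38.55
position: [0.4243, 0.3071, 0.1765]
ee_rot: [-1.596, 0.011, 0.045]
wrist_force: [0.3, 0.4, 0.4]
finger_gap: 0.749
```

```bash
python3 -c "
from h import *
go([.4455,.3065,.15],0)
snap('wrist','w36.png');snap('top','t36.png');crop('t36.png',210,125,410,285,4,'c28.png')
"
```

```text
t 38.55 p [0.4243 0.3071 0.1765] yaw(x) 1.2 F [0.3 0.4 0.4] gap 0.749 q [ 0.61  0.28  1.68 -0.    1.23  0.58]
shift units [ 0.44  0.51 -0.01]
turn units [ 0.024  0.021 -0.034] deg [ 1.5  1.2 -2.1]
```

View pics/w36.png

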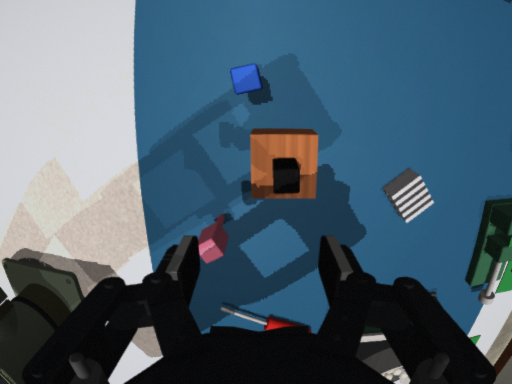

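View pics/c28.png

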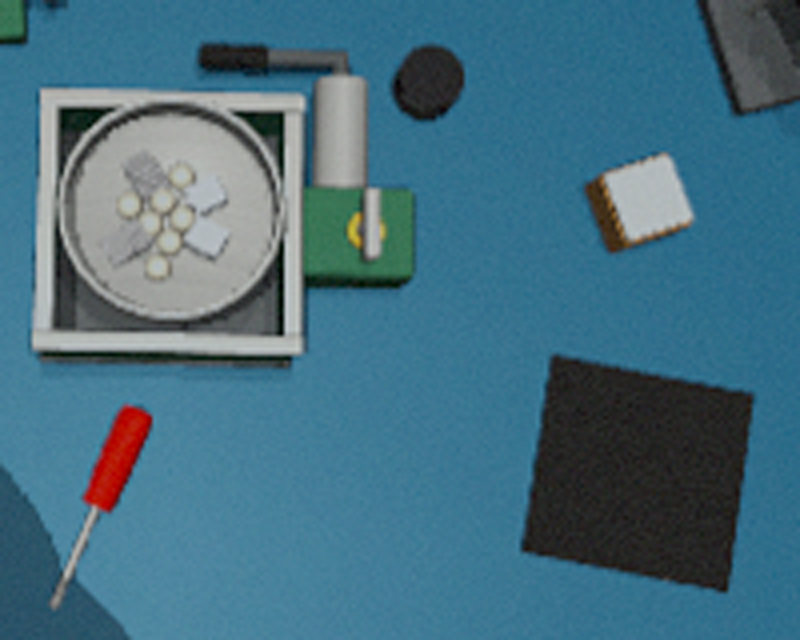

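>>> arm_command --increments '[[[0.2, 0, 0, 0.024, 0.01, -0.034], [0.2, 0, 0, 0, 0, 0], [0, 0, 0, 0, 0, 0]]]'

```text
time: 38.95
position: [0.4448, 0.3072, 0.1752]
ee_rot: [-1.571, -0.005, 0.007]
wrist_force: [-0.3, 0.1, 0.3]
finger_gap: 0.746
```

```bash
python3 -c "
from h import *
go([.4455,.3065,.15],0)
snap('wrist','w37.png');crop('w37.png',170,90,370,240,4,'c29.png')
"
```

```text
t 38.95 p [0.4448 0.3072 0.1752] yaw(x) 0.5 F [-0.3  0.1  0.3] gap 0.746 q [0.58 0.28 1.68 0.   1.18 0.58]
shift units [ 0.01  0.5  -0.01]
turn units [ 0.001  0.008 -0.001] deg [ 0.   0.5 -0.1]
```

View pics/c29.png

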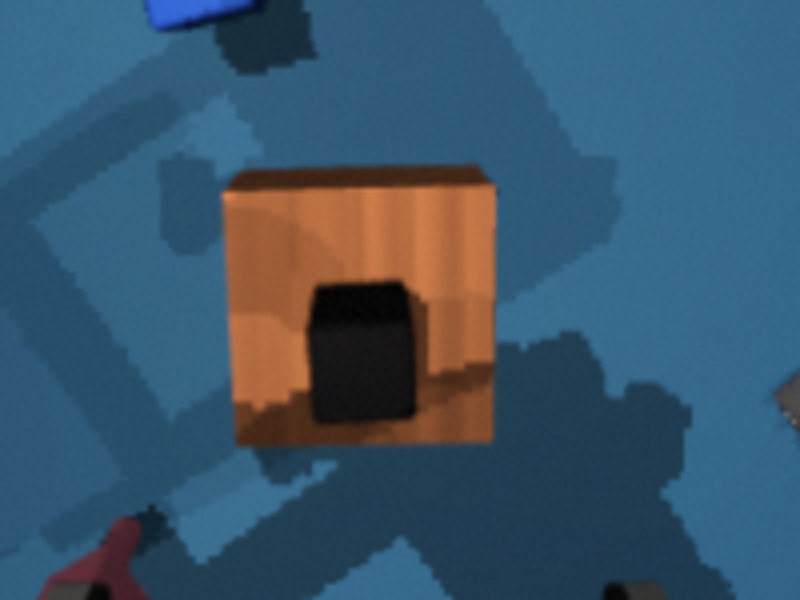

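```bash
python3 -c "
from h import *
d=load('w37.png')
f=lambda L,z:np.array([won(d,(170+x/4,90+y/4),z)[:2] for x,y in L])
P=f([(308,328),(411,325),(414,416),(312,422)],.098); print(P.round(4),P.mean(0))
Q=f([(223,192),(496,185),(494,440),(237,444)],.048); print(Q.round(4),Q.mean(0))
"
```

```text
[[0.4336 0.3205]
 [0.4563 0.3214]
 [0.4574 0.3002]
 [0.4344 0.2986]] [0.44542466 0.31018251]
[[0.4096 0.3436]
 [0.4799 0.3461]
 [0.4821 0.2765]
 [0.412  0.2747]] [0.44588471 0.31023495]
```

>>> arm_command --increments '[[[0.01, 0.3, 0.02, 0, -0.02, 0], [0, 0.4, 0, 0, 0, 0], [0, 0.4, 0, 0, 0, 0], [0, 0.3, 0, 0, 0, 0], [0, 0, 0, 0, 0, 0]]]'

```text
time: 39.5
position: [0.4449, 0.309, 0.1033]
ee_rot: [-1.572, -0.02, 0.025]
wrist_force: [0.6, -0.3, -0.2]
finger_gap: 0.753
```

```bash
python3 -c "
from h import *
go([.4455,.3085,.038],1.5)
snap('wrist','w38.png');crop('w38.png',130,160,370,340,3,'c30.png')
"
```

```text
t 39.5 p [0.4449 0.309  0.1033] yaw(x) 1.6 F [ 0.6 -0.3 -0.2] gap 0.753 q [0.58 0.35 1.78 0.   1.02 0.56]
shift units [ 0.02  1.31 -0.01]
turn units [ 0.001  0.002 -0.003] deg [ 0.   0.1 -0.2]
```

View pics/c30.png

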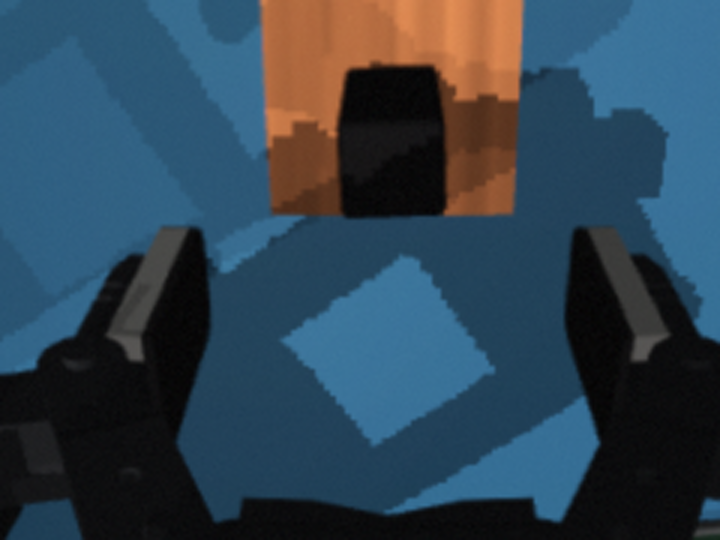

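>>> arm_command --increments '[[[0, 0.2, 0, 0, 0, 0], [0, 0.3, 0, 0, 0, 0], [0, 0.3, 0, 0, 0, 0], [0, 0.3, 0, 0, 0, 0], [0, 0.15, 0, 0, 0, 0], [0, 0, 0, 0, 0, 0]]]'

```text
time: 40.15
position: [0.4489, 0.312, 0.0431]
ee_rot: [-1.565, -0.027, 0.018]
wrist_force: [-0.3, -0.5, 0.5]
finger_gap: 0.754
```

```bash
python3 -c "
from h import *
go([.4455,.3085,.038],1.5)
snap('wrist','w39.png');crop('w39.png',130,160,370,340,3,'c31.png')
snap('scene','s39.png');crop('s39.png',300,190,460,310,5,'c32.png')
"
```

```text
t 40.15 p [0.4489 0.312  0.0431] yaw(x) 1.6 F [-0.3 -0.5  0.5] gap 0.754 q [0.59 0.42 1.85 0.   0.87 0.56]
shift units [-0.07  0.1  -0.07]
turn units [-0.005  0.002  0.006] deg [-0.3  0.1  0.3]
```

View pics/c31.png

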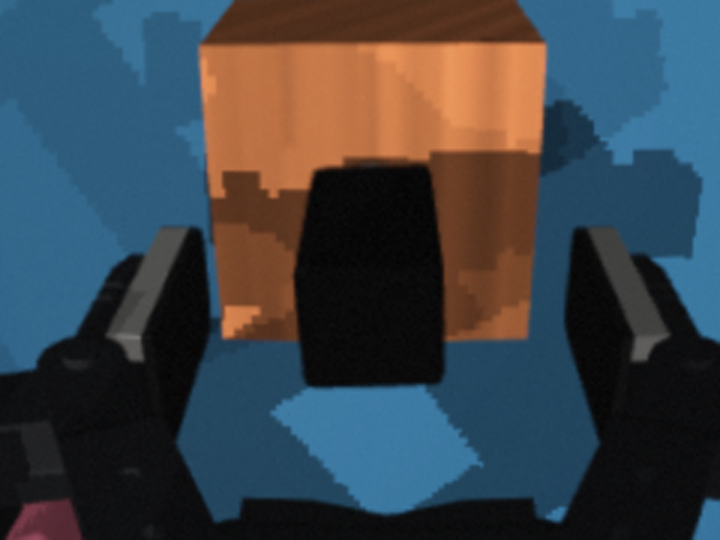

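View pics/c32.png

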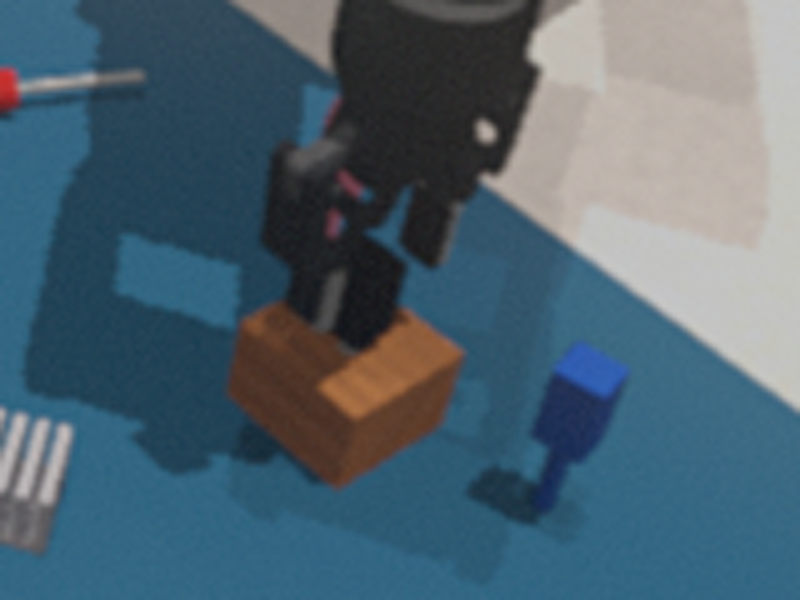

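>>> arm_command --increments '[[[-0.07, 0.04, -0.05, -0.005, 0, 0.005], [0, 0, 0, 0, 0, 0], [0, 0, 0, 0, 0, 0]]]'

```text
time: 40.55
position: [0.447, 0.3105, 0.0439]
ee_rot: [-1.568, -0.026, 0.018]
wrist_force: [0.7, 0.1, -0.3]
finger_gap: 0.75
```

>>> arm_command --increments '[[[0, 0, 0, 0, 0, 0], [0, 0, 0, 0, 0, 0], [0, 0, 0, 0, 0, 0], [0, 0, 0, 0, 0, 0], [0, 0, 0, 0, 0, 0], [0, 0, 0, 0, 0, 0], [0, 0, 0, 0, 0, 0]]]' --hand 1 --newtons 45

```text
time: 41.25
position: [0.4473, 0.3107, 0.0447]
ee_rot: [-1.567, -0.027, 0.017]
wrist_force: [-0.3, 0.4, 0.5]
finger_gap: 0.266
```

```bash
python3 -c "
from h import *
s,M=state(); print(s['position'],s['ee_rot'])
snap('scene','s40.png');crop('s40.png',300,190,460,310,5,'c33.png')
snap('wrist','w40.png');crop('w40.png',130,160,370,340,3,'c34.png')
"
```

```text
t 41.25 p [0.4473 0.3107 0.0447] yaw(x) 1.6 F [-0.3  0.4  0.5] gap 0.266 q [ 0.59  0.41  1.85 -0.    0.87  0.56]
[0.44733851 0.31074713 0.04473891] [-1.56695301 -0.0270306   0.01715073]
```

View pics/c33.png

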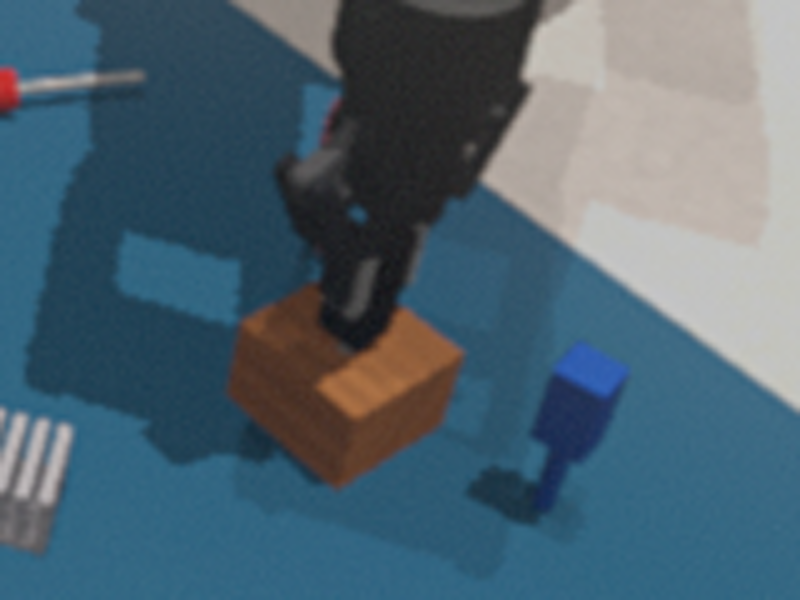

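View pics/c34.png

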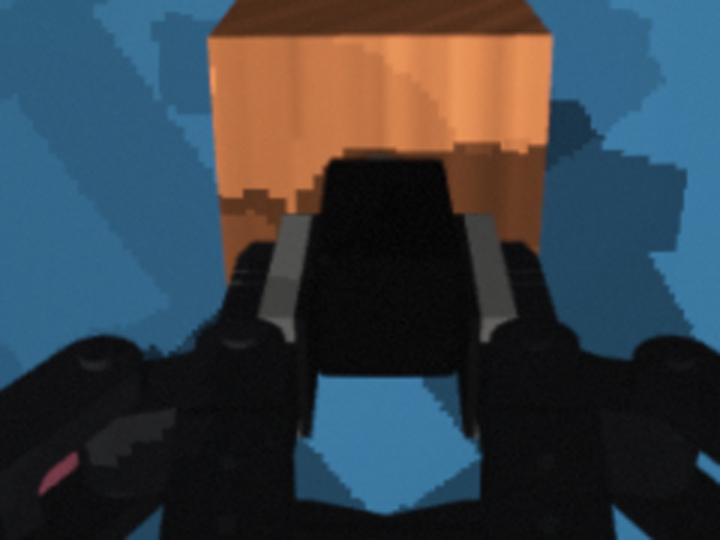

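>>> arm_command --increments '[[[0, -0.2, 0, 0, 0, 0], [0, -0.3, 0, 0, 0, 0], [0, -0.4, 0, 0, 0, 0], [0, -0.6, 0, 0, 0, 0], [0, -0.6, 0, 0, 0, 0], [0, -0.6, 0, 0, 0, 0], [0, -0.6, 0, 0, 0, 0], [0, -0.3, 0, 0, 0, 0], [0, 0, 0, 0, 0, 0]]]'

```text
time: 42.25
position: [0.445, 0.3092, 0.2351]
ee_rot: [-1.568, -0.026, 0.018]
wrist_force: [0.6, 0.0, -2.4]
finger_gap: 0.265
```

```bash
python3 -c "
from h import *
go([.627,.004,.215],1.6)
snap('scene','s41.png');snap('top','t41.png');crop('t41.png',210,135,310,225,8,'c35.png');snap('wrist','w41.png')
"
```

```text
t 42.25 p [0.445  0.3092 0.2351] yaw(x) 1.6 F [ 0.6  0.  -2.4] gap 0.265 q [ 0.59  0.24  1.58 -0.    1.32  0.56]
shift units [ 3.46  0.4  -6.2 ]
turn units [-0.002  0.     0.005] deg [-0.1  0.   0.3]
```

View pics/s41.png

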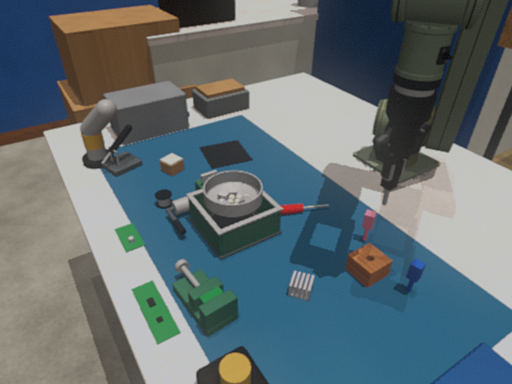

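View pics/c35.png

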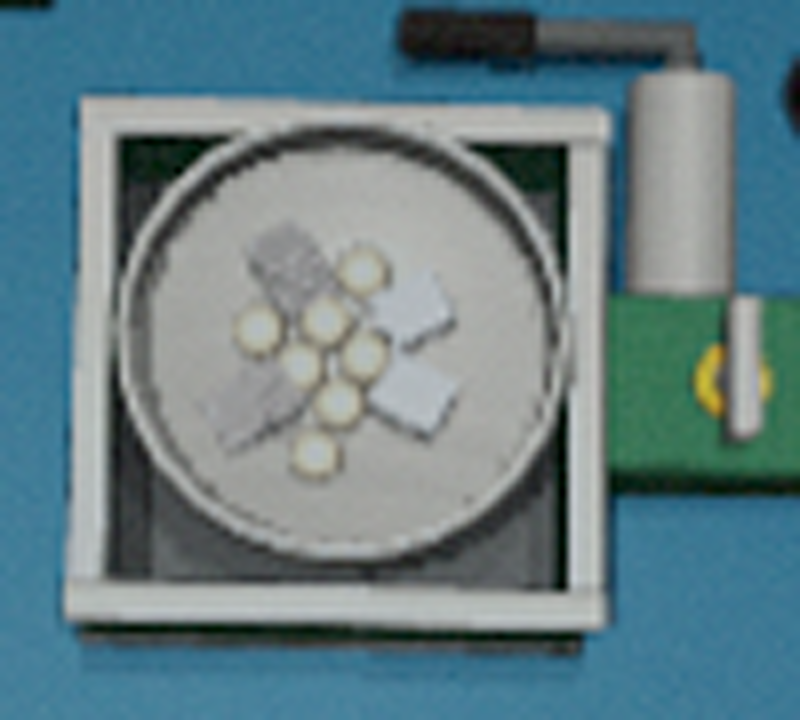

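```bash
python3 -c "
from h import *
d=load('t41.png')
for p in((400,470),(425,460)): print(onz(d,(210+p[0]/8,135+p[1]/8),.09))
for n,p in dict(b=(316,454),c=(340,402),s1=(410,395),s2=(412,310),s3=(290,265),s4=(255,400)).items(): print(n,onz(d,(210+p[0]/8,135+p[1]/8),.1)[:2].round(3))
crop('t41.png',115,225,165,265,12,'c36.png')
crop('s41.png',340,235,400,285,10,'c37.png')
crop('w41.png',150,60,350,210,4,'c38.png')
"
```

```text
[ 0.58832758 -0.01798249  0.09      ]
[ 0.59192311 -0.02632964  0.09      ]
b [0.591 0.01 ]
c [0.609 0.003]
s1 [ 0.612 -0.02 ]
s2 [ 0.641 -0.021]
s3 [0.656 0.02 ]
s4 [0.609 0.031]
```

View pics/c36.png

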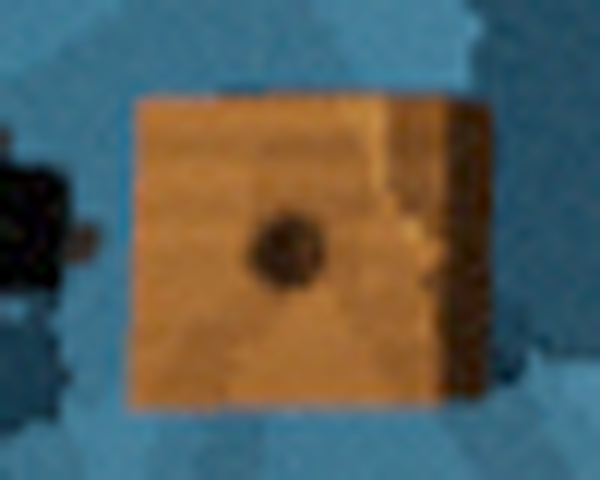

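View pics/c37.png

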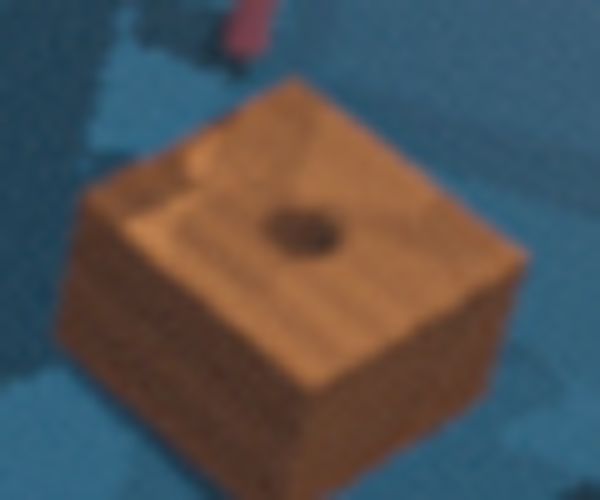

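View pics/c38.png

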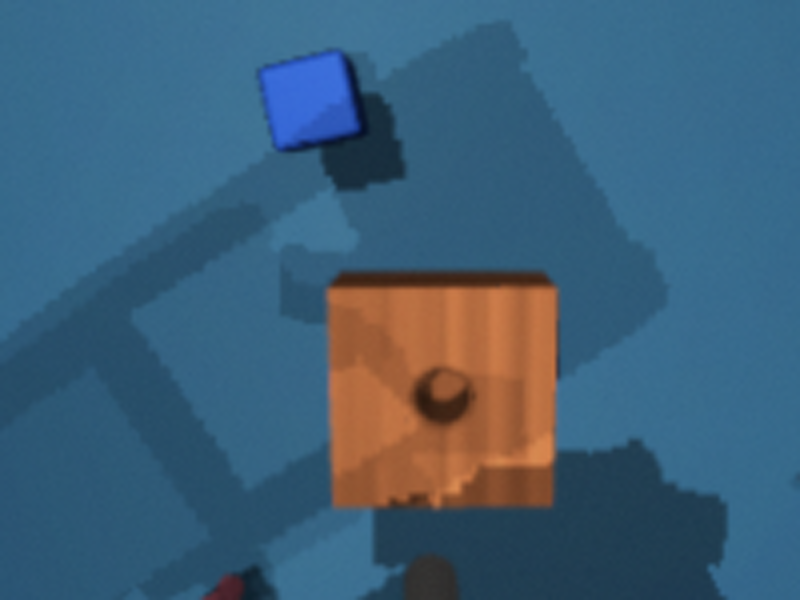

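>>> arm_command --increments '[[[0.2, -0.02, -0.45, 0, 0, 0], [0.27, -0.02, -0.62, 0, 0, 0], [0.27, -0.02, -0.62, 0, 0, 0], [0.27, -0.02, -0.62, 0, 0, 0], [0.27, -0.02, -0.62, 0, 0, 0], [0.27, -0.02, -0.62, 0, 0, 0], [0.27, -0.02, -0.62, 0, 0, 0], [0.27, -0.02, -0.62, 0, 0, 0], [0.27, -0.02, -0.62, 0, 0, 0], [0.27, -0.02, -0.62, 0, 0, 0], [0.27, 0, -0.5, 0, 0, 0], [0, 0, 0, 0, 0, 0]]]'

```text
time: 43.6
position: [0.5935, -0.0279, 0.2181]
ee_rot: [-1.578, 0.008, 0.058]
wrist_force: [-0.5, 0.3, -1.2]
finger_gap: 0.27
```

```bash
python3 -c "
from h import *
go([.590,-.024,.2],1.6)
snap('wrist','w42.png')
"
```

```text
t 43.6 p [ 0.5935 -0.0279  0.2181] yaw(x) 1.8 F [-0.5  0.3 -1.2] gap 0.27 q [-0.06  0.36  1.45 -0.01  1.37 -0.09]
shift units [-0.05  0.36  0.08]
turn units [ 0.007  0.004 -0.04 ] deg [ 0.4  0.2 -2.4]
```

View pics/w42.png

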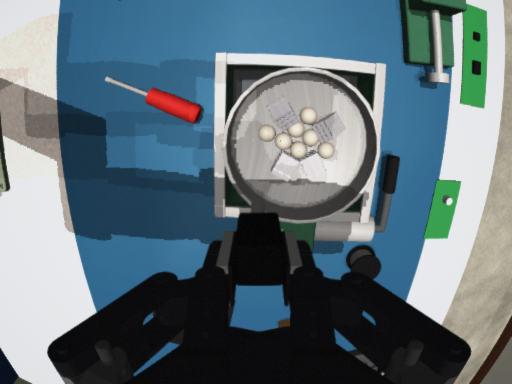

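>>> arm_command --increments '[[[-0.05, 0, 0.08, 0.007, 0, -0.04], [0, 0.2, 0, 0, 0, 0], [0, 0.3, 0, 0, 0, 0], [0, 0.3, 0, 0, 0, 0], [0, 0, 0, 0, 0, 0]]]'

```text
time: 44.15
position: [0.5852, -0.0181, 0.1708]
ee_rot: [-1.566, -0.018, 0.038]
wrist_force: [-0.2, 0.4, -1.1]
finger_gap: 0.267
```

```bash
python3 -c "
from h import *
go([.590,-.024,.13],1.6)
snap('wrist','w43.png');snap('scene','s43.png');crop('s43.png',150,130,310,250,5,'c39.png')
"
```

```text
t 44.15 p [ 0.5852 -0.0181  0.1708] yaw(x) 2.1 F [-0.2  0.4 -1.1] gap 0.267 q [-0.05  0.36  1.57  0.    1.22 -0.09]
shift units [ 0.1   0.81 -0.13]
turn units [-0.004  0.008 -0.012] deg [-0.2  0.5 -0.7]
```

View pics/w43.png

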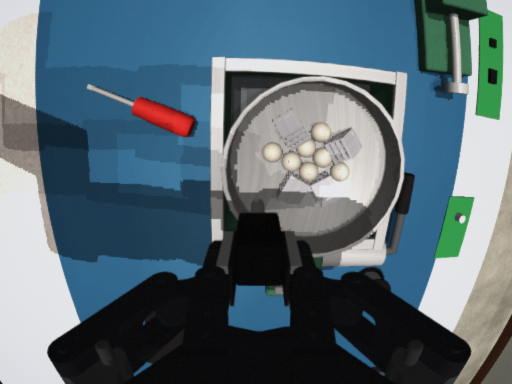

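View pics/c39.png

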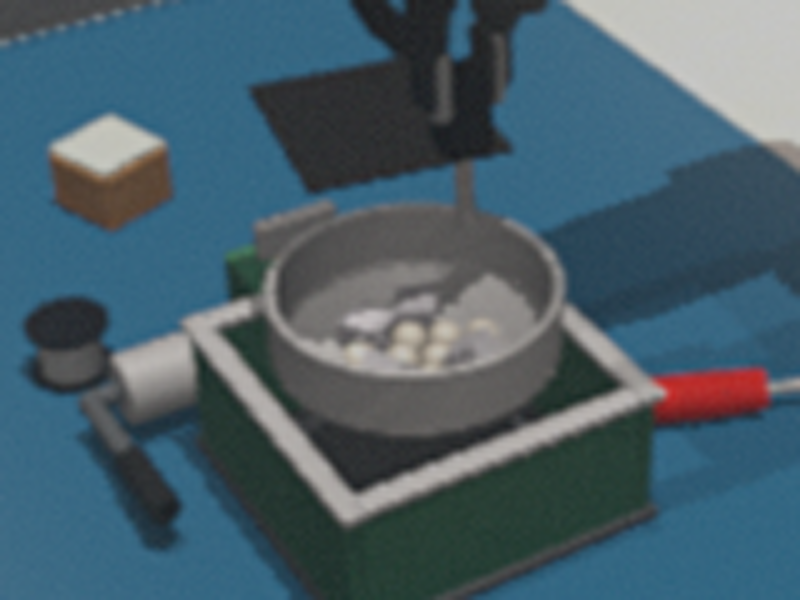

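>>> arm_command --increments '[[[0.1, 0, -0.1, -0.004, 0, -0.012], [0, 0.2, 0, 0, 0, 0], [0, 0.25, 0, 0, 0, 0], [0, 0.2, 0, 0, 0, 0], [0, 0.1, 0, 0, 0, 0], [0, 0, 0, 0, 0, 0]]]'

```text
time: 44.85
position: [0.5937, -0.0232, 0.1337]
ee_rot: [-1.571, -0.035, 0.022]
wrist_force: [-0.4, 0.4, -1.1]
finger_gap: 0.271
```

```bash
python3 -c "
from h import *
go([.590,-.024,.13],1.6)
snap('scene','s44.png');crop('s44.png',150,130,310,250,5,'c40.png')
"
```

```text
t 44.85 p [ 0.5937 -0.0232  0.1337] yaw(x) 2.1 F [-0.4  0.4 -1.1] gap 0.271 q [-0.06  0.39  1.62 -0.    1.12 -0.09]
shift units [-0.08  0.07 -0.01]
turn units [0.001 0.008 0.008] deg [0.  0.5 0.5]
```

View pics/c40.png

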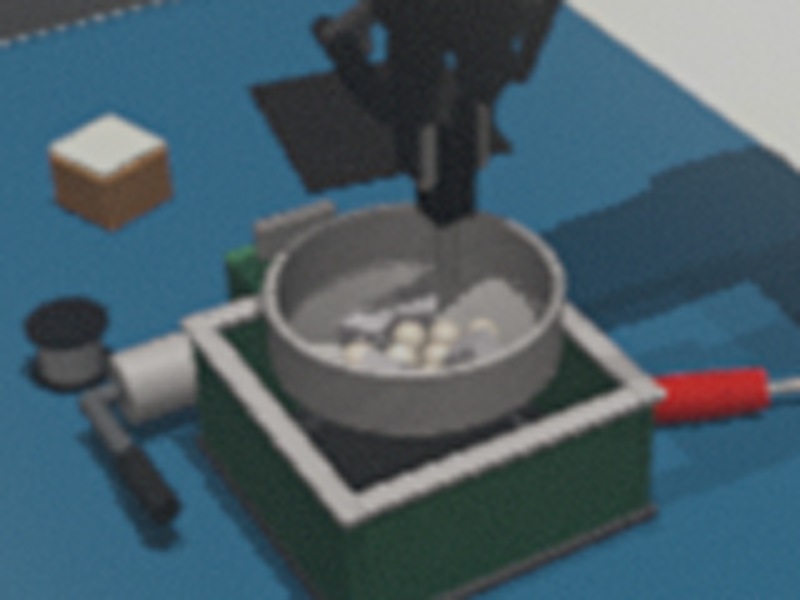

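>>> arm_command --increments '[[[-0.02, 0.07, 0, 0, 0, 0.006], [0, 0.07, 0, 0, 0, 0], [0.15, 0, -0.14, 0, 0, 0], [0.18, 0, -0.1, 0, 0, 0], [0.2, 0, -0.05, 0, 0, 0], [0.2, 0, 0.0, 0, 0, 0], [0.2, 0, 0.06, 0, 0, 0], [0.17, 0, 0.11, 0, 0, 0]]]'

```text
time: 45.7
position: [0.6539, -0.0294, 0.1281]
ee_rot: [-1.573, -0.032, 0.023]
wrist_force: [-0.4, 0.2, -1.2]
finger_gap: 0.272
```

```bash
cat >> h.py <<'E'
def stir(c=(.627,.004),zt=.127,yaw=1.6):
    s,M=state(); p=s['position']; d=p[:2]-np.array(c); print('r mm',round(np.hypot(*d)*1000,1),'phi',round(np.degrees(np.arctan2(d[1],d[0])),1),'dz units',round((p[2]-zt)/.05,2))
    y=np.radians(yaw); T=np.c_[[np.cos(y),np.sin(y),0],[0,0,-1],[-np.sin(y),np.cos(y),0]]
    print('turn',np.round(R.from_matrix(M.T@T).as_rotvec()/np.radians(60),3))
E
python3 -c "
from h import *
stir()
snap('wrist','w44.png')
snap('scene','s45.png');crop('s45.png',150,130,310,250,5,'c41.png')
"
```

```text
t 45.7 p [ 0.6539 -0.0294  0.1281] yaw(x) 2.0 F [-0.4  0.2 -1.2] gap 0.272 q [-0.06  0.49  1.48 -0.    1.17 -0.1 ]
r mm 42.9 phi -51.2 dz units 0.02
turn [0.002 0.007 0.005]
```

View pics/c41.png

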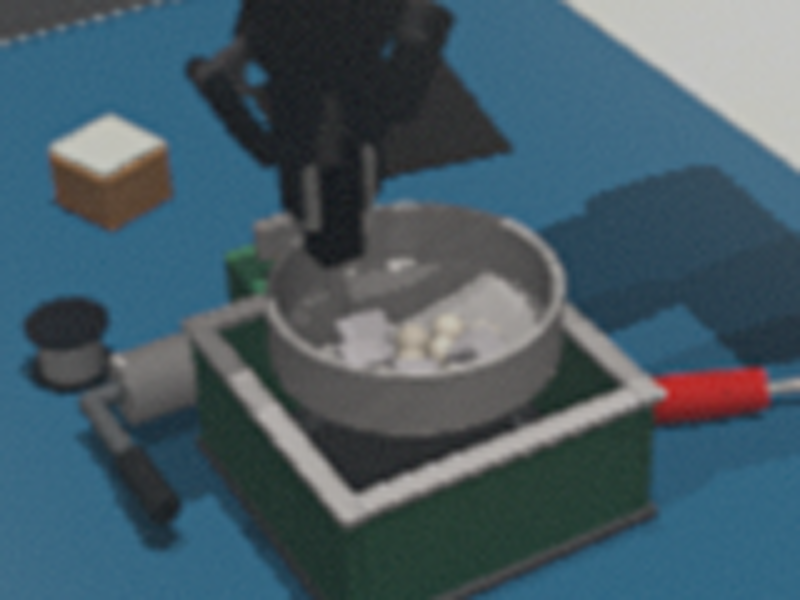

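>>> arm_command --increments '[[[0.09, 0.03, 0.17, 0, 0.005, 0.004], [0.05, 0.02, 0.18, 0, 0, 0], [0.01, 0, 0.19, 0, 0, 0], [-0.03, 0, 0.19, 0, 0, 0], [-0.07, 0, 0.17, 0, 0, 0], [-0.11, 0, 0.16, 0, 0, 0], [-0.14, 0, 0.13, 0, 0, 0], [-0.17, 0, 0.09, 0, 0, 0], [-0.19, 0, 0.04, 0, 0, 0], [-0.19, 0, 0, 0, 0, 0], [-0.18, 0, -0.05, 0, 0, 0], [-0.16, 0, -0.1, 0, 0, 0]]]'

```text
time: 47.0
position: [0.5997, 0.0309, 0.1297]
ee_rot: [-1.583, -0.045, 0.012]
wrist_force: [11.2, 1.2, -0.6]
finger_gap: 0.273
```

```bash
python3 -c "
from h import *
stir(zt=.126)
snap('wrist','w45.png')
"
```

```text
t 47.0 p [0.5997 0.0309 0.1297] yaw(x) 2.1 F [11.2  1.2 -0.6] gap 0.273 q [ 0.04  0.4   1.62 -0.01  1.1   0.01]
r mm 38.4 phi 135.5 dz units 0.07
turn [0.012 0.008 0.02 ]
```

View pics/w45.png

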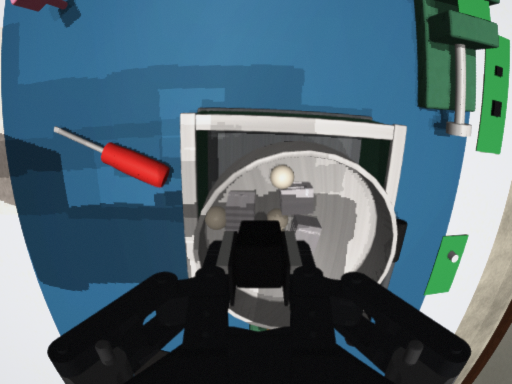

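>>> arm_command --increments '[[[0.16, 0.03, -0.1, 0.008, 0, 0.015], [0.03, 0.03, -0.18, 0, 0, 0], [-0.06, 0, -0.18, 0, 0, 0], [0, 0, -0.19, 0, 0, 0], [0.05, 0, -0.18, 0, 0, 0], [0.1, 0, -0.16, 0, 0, 0]]]'

```text
time: 47.65
position: [0.6131, -0.0172, 0.1276]
ee_rot: [-1.562, -0.026, 0.025]
wrist_force: [-2.6, 6.5, 5.7]
finger_gap: 0.269
```

```bash
python3 -c "
from h import *
stir(zt=.126)
snap('wrist','w46.png');snap('scene','s46.png');crop('s46.png',150,130,310,250,5,'c42.png')
"
```

```text
t 47.65 p [ 0.6131 -0.0172  0.1276] yaw(x) 1.9 F [-2.6  6.5  5.7] gap 0.269 q [-0.05  0.43  1.58  0.01  1.13 -0.09]
r mm 25.4 phi -123.2 dz units 0.03
turn [-0.009  0.004  0.001]
```

View pics/w46.png

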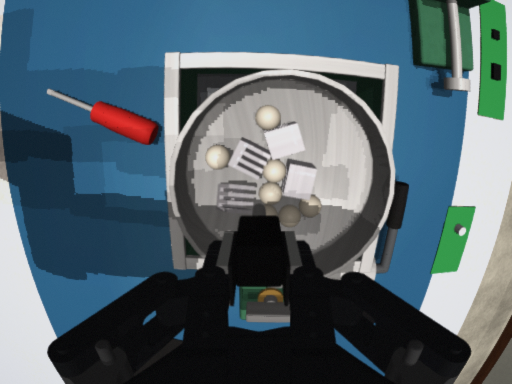

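View pics/c42.png

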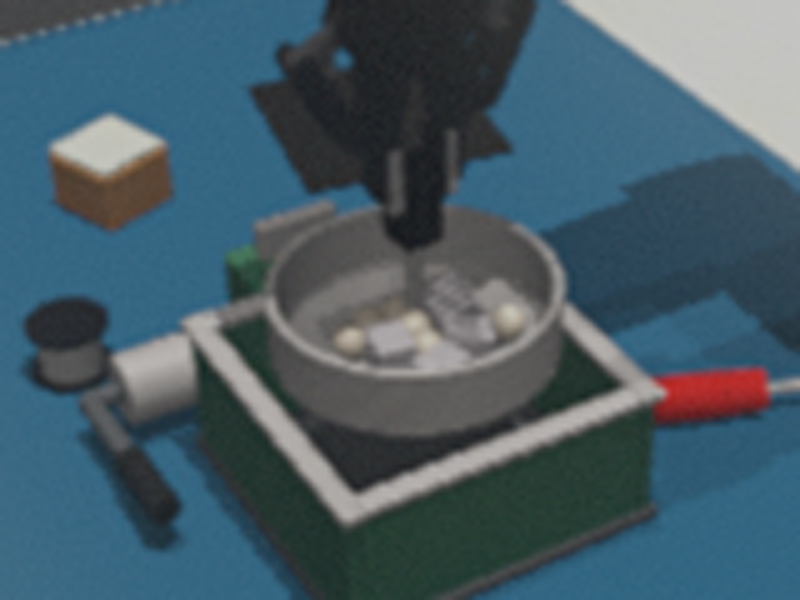

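>>> arm_command --increments '[[[0.14, 0, -0.11, -0.007, 0, 0], [0.16, 0.02, -0.07, 0, 0, 0], [0.17, 0, -0.02, 0, 0, 0], [0.16, 0, 0.05, 0, 0, 0], [0.14, 0, 0.1, 0, 0, 0], [0.11, 0, 0.13, 0, 0, 0], [0.07, 0, 0.16, 0, 0, 0], [0.03, 0, 0.17, 0, 0, 0], [-0.02, 0, 0.17, 0, 0, 0], [-0.06, 0, 0.16, 0, 0, 0], [-0.1, 0, 0.14, 0, 0, 0], [-0.13, 0, 0.11, 0, 0, 0]]]'

```text
time: 48.95
position: [0.6448, 0.0356, 0.1234]
ee_rot: [-1.574, -0.021, 0.031]
wrist_force: [0.1, 0.0, -0.9]
finger_gap: 0.267
```

```bash
python3 -c "
from h import *
stir(zt=.126)
snap('wrist','w47.png')
"
```

```text
t 48.95 p [0.6448 0.0356 0.1234] yaw(x) 1.9 F [ 0.1  0.  -0.9] gap 0.267 q [ 0.04  0.48  1.5  -0.    1.17  0.01]
r mm 36.3 phi 60.5 dz units -0.05
turn [ 0.003  0.005 -0.006]
```

View pics/w47.png

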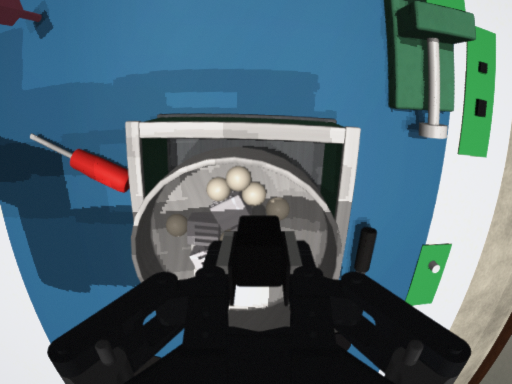

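>>> arm_command --increments '[[[-0.16, -0.03, 0.02, 0, 0, -0.005], [-0.16, 0, -0.02, 0, 0, 0], [-0.15, 0, -0.06, 0, 0, 0], [-0.13, 0, -0.1, 0, 0, 0], [-0.12, 0, -0.1, 0, 0, 0], [-0.1, 0, -0.13, 0, 0, 0], [-0.06, 0, -0.15, 0, 0, 0], [-0.02, 0, -0.16, 0, 0, 0], [0.02, 0, -0.16, 0, 0, 0], [0.06, 0, -0.15, 0, 0, 0], [0.1, 0, -0.13, 0, 0, 0], [0.13, 0, -0.1, 0, 0, 0]]]'

```text
time: 50.2
position: [0.5987, -0.0159, 0.126]
ee_rot: [-1.54, -0.002, 0.036]
wrist_force: [-6.0, 6.2, 2.1]
finger_gap: 0.273
```

```bash
python3 -c "
from h import *
stir(zt=.126)
snap('wrist','w48.png')
"
```

```text
t 50.2 p [ 0.5987 -0.0159  0.126 ] yaw(x) 1.4 F [-6.   6.2  2.1] gap 0.273 q [-0.06  0.42  1.6   0.03  1.15 -0.1 ]
r mm 34.6 phi -144.9 dz units -0.0
turn [-0.03  -0.003 -0.02 ]
```

View pics/w48.png

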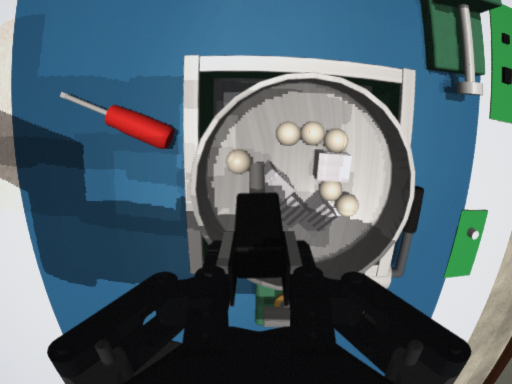

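```bash
python3 -c "
from h import *
d=load('w48.png')
for z in(.09,.1,.11): print(won(d,(257,166),z))
snap('scene','s48.png');crop('s48.png',150,110,310,230,5,'c43.png');crop('w48.png',180,60,340,300,3,'c44.png')
"
```

```text
[0.59532452 0.01362482 0.09      ]
[0.59555932 0.01568343 0.1       ]
[0.59579412 0.01774204 0.11      ]
```

View pics/c43.png

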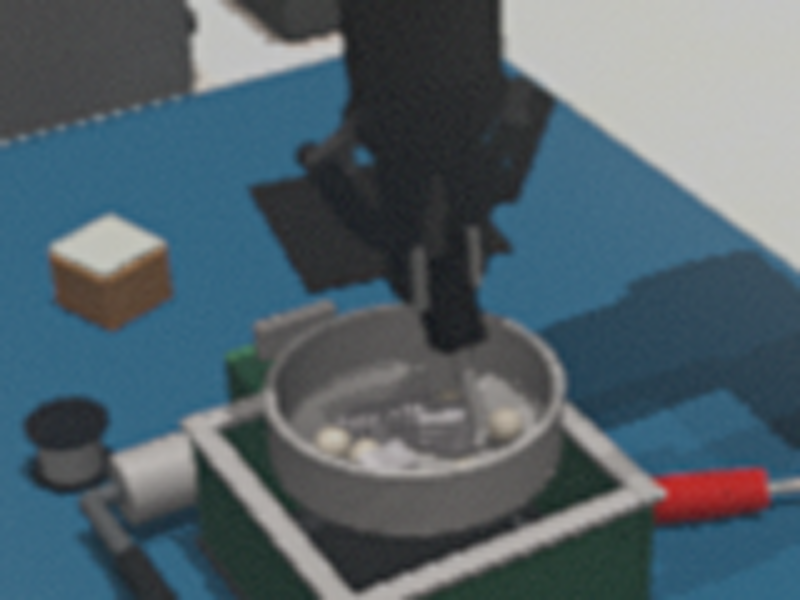

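View pics/c44.png

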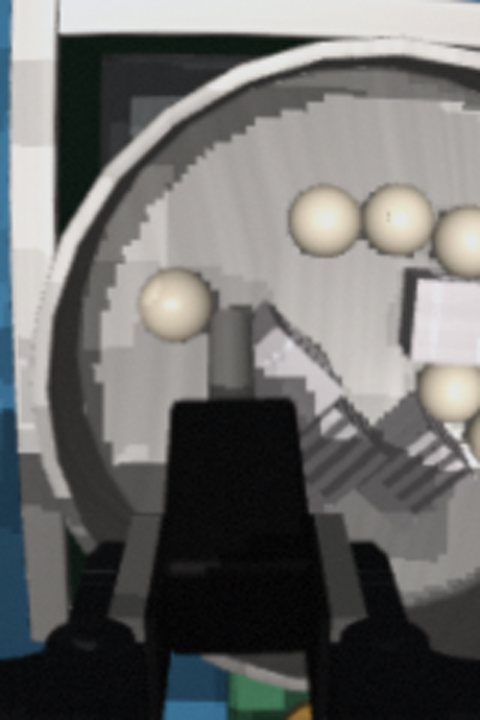

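>>> arm_command --increments '[[[0.05, -0.1, 0, -0.015, 0, -0.01], [0.15, -0.1, 0.03, -0.01, 0, -0.005], [0.15, 0, 0.1, 0, 0, 0], [0.15, 0, 0.15, 0, 0, 0], [0.08, 0, 0.18, 0, 0, 0], [0, 0, 0.18, 0, 0, 0], [0, 0, 0.18, 0, 0, 0], [0, 0, 0.18, 0, 0, 0]]]'

```text
time: 51.1
position: [0.6296, 0.035, 0.1359]
ee_rot: [-1.569, -0.013, 0.023]
wrist_force: [0.5, 0.4, -0.3]
finger_gap: 0.268
```

```bash
python3 -c "
from h import *
stir(zt=.135)
snap('wrist','w49.png');crop('w49.png',130,60,390,300,3,'c45.png')
"
```

```text
t 51.1 p [0.6296 0.035  0.1359] yaw(x) 1.3 F [ 0.5  0.4 -0.3] gap 0.268 q [0.04 0.45 1.52 0.   1.18 0.01]
r mm 31.1 phi 85.3 dz units 0.02
turn [-0.001 -0.005 -0.006]
```

View pics/c45.png

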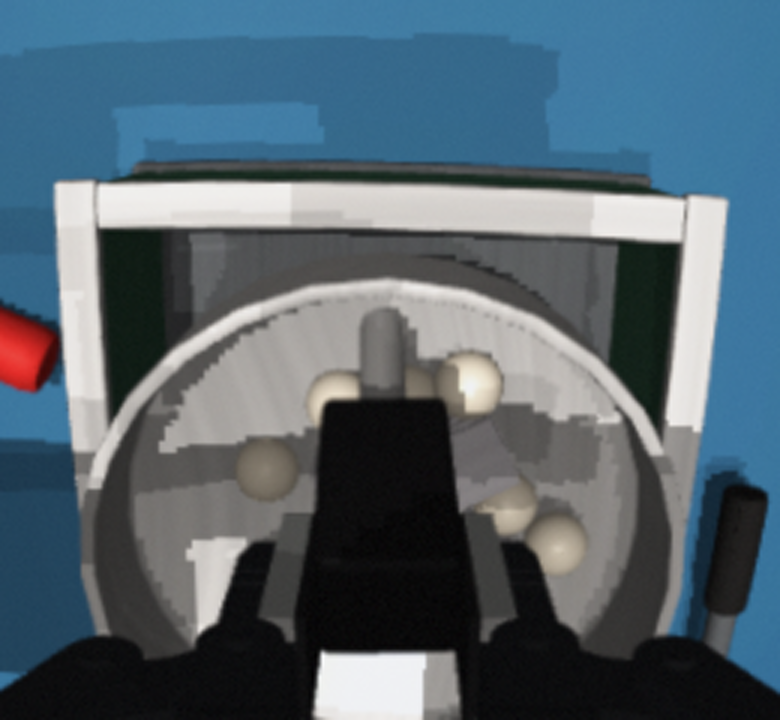

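>>> arm_command --increments '[[[0, 0, 0.16, 0, 0, 0], [0, 0, 0.16, 0, 0, 0], [0, 0, 0.16, 0, 0, 0]]]'

```text
time: 51.45
position: [0.6287, 0.0567, 0.1363]
ee_rot: [-1.579, -0.015, 0.024]
wrist_force: [0.5, -5.7, 0.0]
finger_gap: 0.266
```

```bash
python3 -c "
from h import *
stir(zt=.135)
snap('wrist','w50.png');crop('w50.png',130,60,390,300,3,'c46.png')
"
```

```text
t 51.45 p [0.6287 0.0567 0.1363] yaw(x) 1.4 F [ 0.5 -5.7  0. ] gap 0.266 q [ 0.08  0.45  1.52 -0.01  1.18  0.05]
r mm 52.7 phi 88.1 dz units 0.03
turn [ 0.008 -0.003 -0.006]
```

View pics/c46.png

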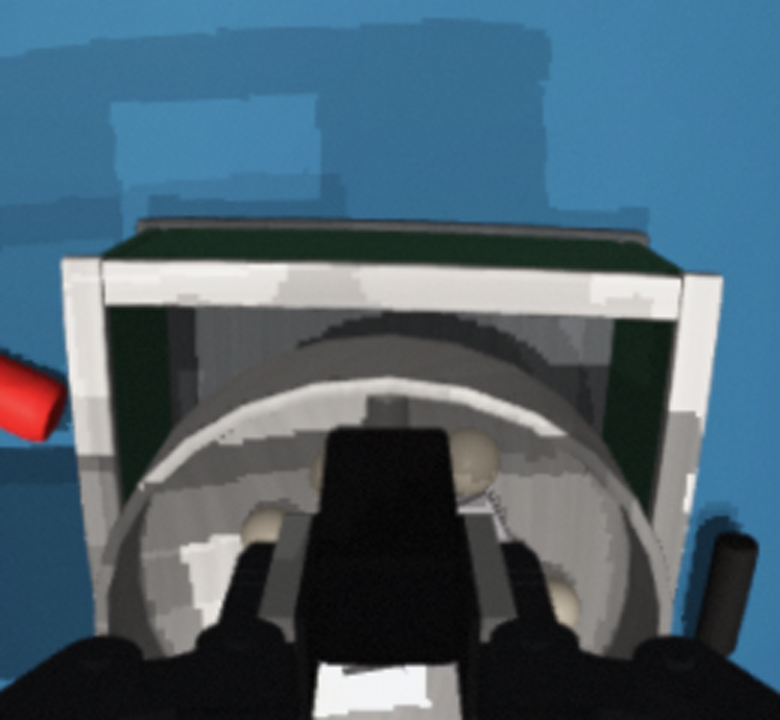

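>>> arm_command --increments '[[[0, 0, 0.12, 0.005, 0, 0], [0, 0, 0.1, 0, 0, 0]]]'

```text
time: 51.7
position: [0.6284, 0.0652, 0.1366]
ee_rot: [-1.581, -0.017, 0.025]
wrist_force: [0.5, -6.8, 0.2]
finger_gap: 0.268
```

```bash
python3 -c "
from h import *
stir(zt=.135)
snap('wrist','w51.png');crop('w51.png',130,160,370,340,3,'c47.png')
"
```

```text
t 51.7 p [0.6284 0.0652 0.1366] yaw(x) 1.5 F [ 0.5 -6.8  0.2] gap 0.268 q [ 0.09  0.45  1.51 -0.01  1.18  0.07]
r mm 61.2 phi 88.7 dz units 0.03
turn [ 0.01  -0.001 -0.005]
```

View pics/c47.png

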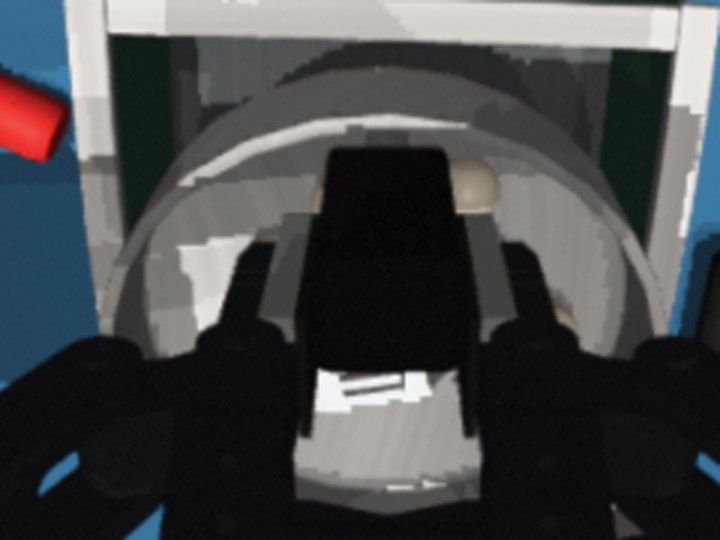

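>>> arm_command --increments '[[[0, 0, 0.11, 0.008, 0, 0], [0, 0, 0.02, 0, 0, 0]]]'

```text
time: 51.95
position: [0.6282, 0.0694, 0.1368]
ee_rot: [-1.578, -0.018, 0.026]
wrist_force: [0.7, -3.2, -1.8]
finger_gap: 0.27
```

>>> arm_command --increments '[[[0, 0, -0.12, 0, 0, 0], [0, 0, -0.15, 0, 0, 0], [0, 0, 0, 0, 0, 0], [0, 0, 0, 0, 0, 0]]]' --hand 1 --newtons 100

```text
time: 52.35
position: [0.6284, 0.0569, 0.1368]
ee_rot: [-1.573, -0.016, 0.024]
wrist_force: [-0.4, 0.0, -0.6]
finger_gap: 0.255
```

```bash
python3 -c "
from h import *
stir(zt=.128)
snap('wrist','w52.png');crop('w52.png',130,160,370,340,3,'c48.png')
snap('scene','s52.png');crop('s52.png',150,110,310,230,5,'c49.png')
"
```

```text
t 52.35 p [0.6284 0.0569 0.1368] yaw(x) 1.5 F [-0.4  0.  -0.6] gap 0.255 q [ 0.07  0.45  1.52 -0.    1.18  0.05]
r mm 53.0 phi 88.5 dz units 0.18
turn [ 0.002 -0.002 -0.005]
```

View pics/c48.png

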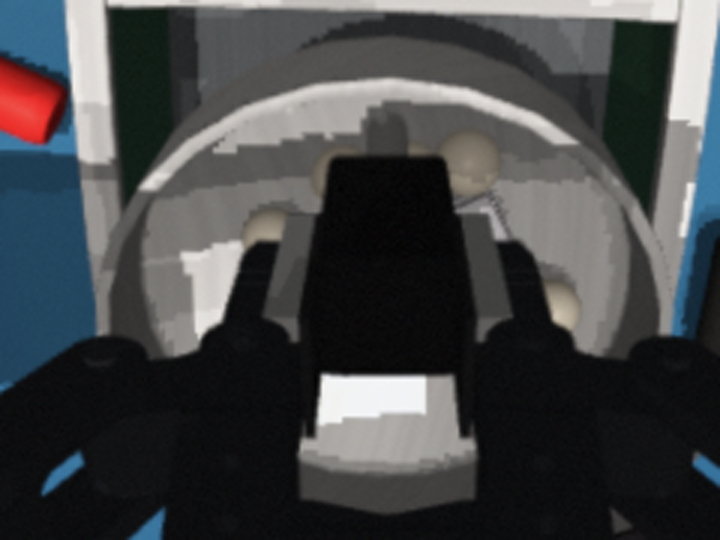

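View pics/c49.png

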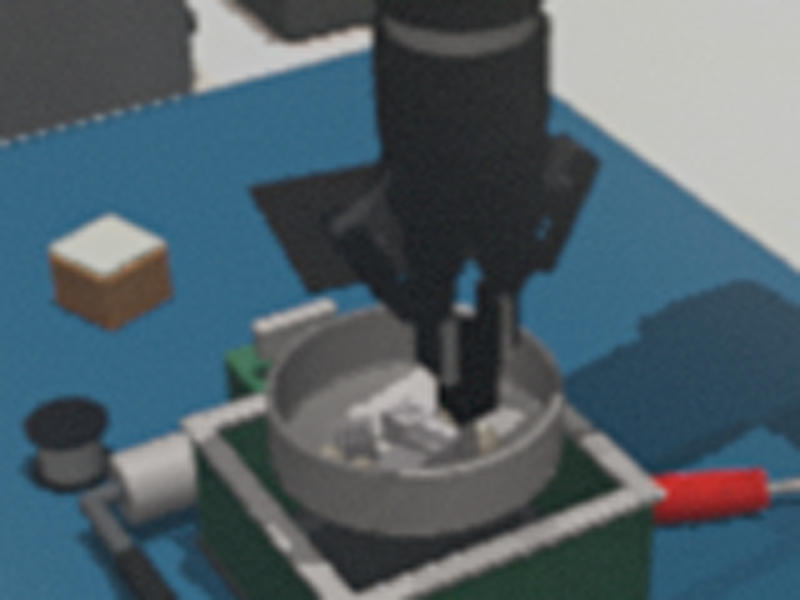

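>>> arm_command --increments '[[[-0.1, 0.05, -0.15, 0, 0, 0], [-0.15, 0.05, -0.12, 0, 0, 0], [-0.17, 0.05, -0.08, 0, 0, 0], [-0.12, 0, -0.14, 0, 0, 0], [-0.08, 0, -0.17, 0, 0, 0], [-0.04, 0, -0.18, 0, 0, 0], [0, 0, -0.18, 0, 0, 0], [0.04, 0, -0.18, 0, 0, 0]]]'

```text
time: 53.25
position: [0.597, -0.0066, 0.1317]
ee_rot: [-1.57, -0.022, 0.021]
wrist_force: [1.2, -0.2, -1.3]
finger_gap: 0.254
```

```bash
python3 -c "
from h import *
stir(zt=.128)
snap('wrist','w53.png');crop('w53.png',130,60,390,340,2.5,'c50.png')
"
```

```text
t 53.25 p [ 0.597  -0.0066  0.1317] yaw(x) 1.6 F [ 1.2 -0.2 -1.3] gap 0.254 q [-0.03  0.4   1.61  0.    1.13 -0.06]
r mm 31.8 phi -160.6 dz units 0.07
turn [-0.    -0.001  0.001]
```

View pics/c50.png

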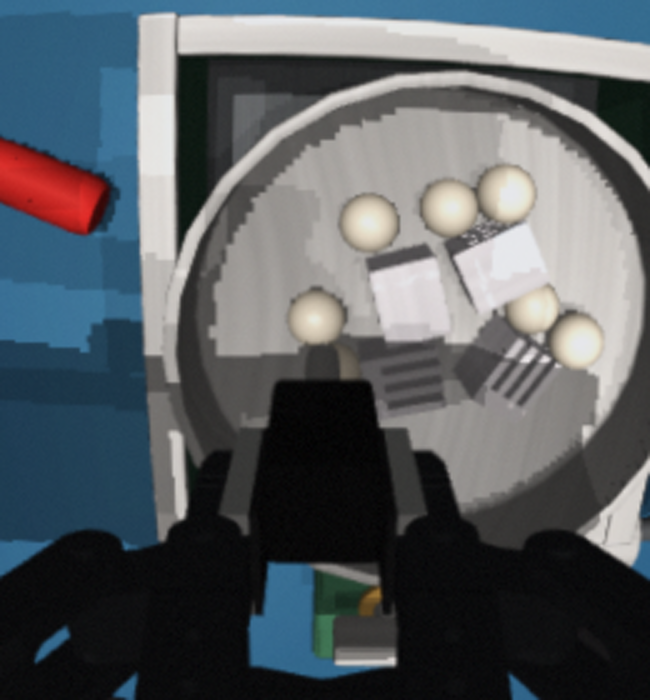

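>>> arm_command --increments '[[[0.09, 0.05, -0.17, 0, 0, 0], [0.14, 0.03, -0.14, 0, 0, 0], [0.18, 0, -0.09, 0, 0, 0], [0.2, 0, -0.03, 0, 0, 0], [0.2, 0, 0.03, 0, 0, 0], [0.18, 0, 0.09, 0, 0, 0], [0.14, 0, 0.14, 0, 0, 0], [0.09, 0, 0.18, 0, 0, 0], [0.03, 0, 0.2, 0, 0, 0], [-0.03, 0, 0.2, 0, 0, 0], [-0.09, 0, 0.18, 0, 0, 0], [-0.14, 0, 0.14, 0, 0, 0]]]'

```text
time: 54.5
position: [0.6513, 0.0344, 0.127]
ee_rot: [-1.568, -0.02, 0.02]
wrist_force: [1.2, 0.1, -0.5]
finger_gap: 0.256
```

```bash
python3 -c "
from h import *
stir(zt=.128)
snap('wrist','w54.png');crop('w54.png',130,60,390,340,2.5,'c51.png')
"
```

```text
t 54.5 p [0.6513 0.0344 0.127 ] yaw(x) 1.5 F [ 1.2  0.1 -0.5] gap 0.256 q [0.03 0.49 1.48 0.   1.18 0.01]
r mm 38.9 phi 51.4 dz units -0.02
turn [-0.002 -0.002 -0.   ]
```

View pics/c51.png

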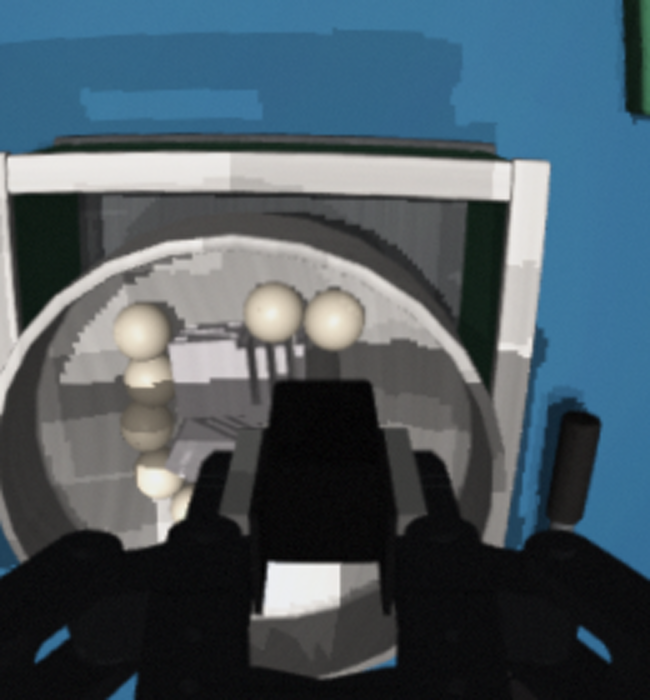

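>>> arm_command --increments '[[[-0.18, 0, 0.04, 0, 0, 0], [-0.19, 0, -0.01, 0, 0, 0], [-0.19, 0, -0.05, 0, 0, 0], [-0.17, 0, -0.09, 0, 0, 0], [-0.13, 0, -0.13, 0, 0, 0], [-0.08, 0, -0.16, 0, 0, 0], [-0.03, 0, -0.18, 0, 0, 0], [0.03, 0, -0.18, 0, 0, 0]]]'

```text
time: 55.35
position: [0.5938, -0.0037, 0.1279]
ee_rot: [-1.56, -0.011, 0.027]
wrist_force: [-5.9, 8.9, 1.8]
finger_gap: 0.253
```

```bash
python3 -c "
from h import *
stir(zt=.128)
snap('wrist','w55.png');crop('w55.png',130,60,390,340,2.5,'c52.png')
"
```

```text
t 55.35 p [ 0.5938 -0.0037  0.1279] yaw(x) 1.4 F [-5.9  8.9  1.8] gap 0.253 q [-0.03  0.4   1.62  0.01  1.13 -0.06]
r mm 34.1 phi -166.9 dz units -0.0
turn [-0.01  -0.004 -0.009]
```

View pics/c52.png

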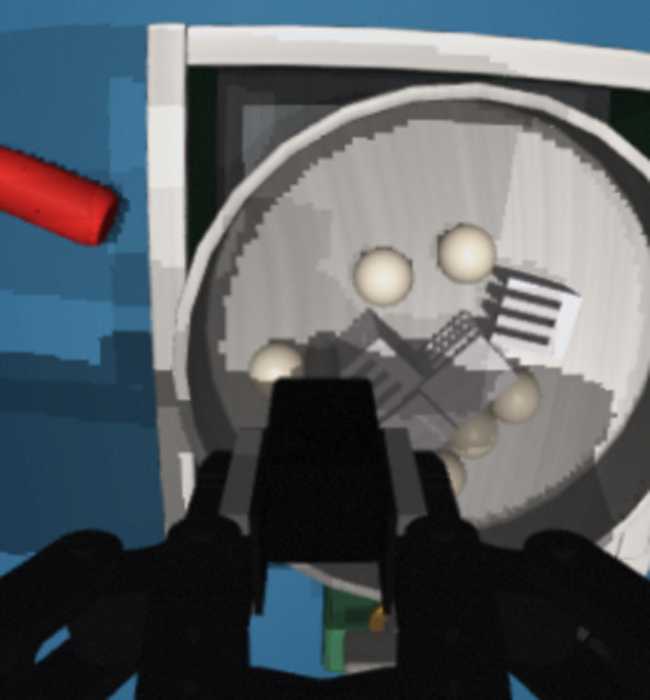

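>>> arm_command --increments '[[[0.12, 0, -0.12, 0, 0, 0], [0.15, 0, -0.12, 0, 0, 0], [0.18, 0, -0.08, 0, 0, 0], [0.2, 0, -0.03, 0, 0, 0], [0.2, 0, 0.03, 0, 0, 0], [0.18, 0, 0.09, 0, 0, 0], [0.14, 0, 0.14, 0, 0, 0], [0.07, 0, 0.16, 0, 0, 0], [0.03, -0.05, 0.18, 0, 0, 0]]]'

```text
time: 56.3
position: [0.6628, 0.0055, 0.128]
ee_rot: [-1.564, -0.006, 0.026]
wrist_force: [-1.1, -0.8, -0.7]
finger_gap: 0.254
```

```bash
python3 -c "
from h import *
stir(zt=.128)
snap('wrist','w56.png');crop('w56.png',130,60,390,340,2.5,'c53.png')
"
```

```text
t 56.3 p [0.6628 0.0055 0.128 ] yaw(x) 1.2 F [-1.1 -0.8 -0.7] gap 0.254 q [-0.01  0.51  1.44  0.01  1.21 -0.04]
r mm 35.9 phi 2.3 dz units -0.0
turn [-0.007 -0.007 -0.012]
```

View pics/c53.png

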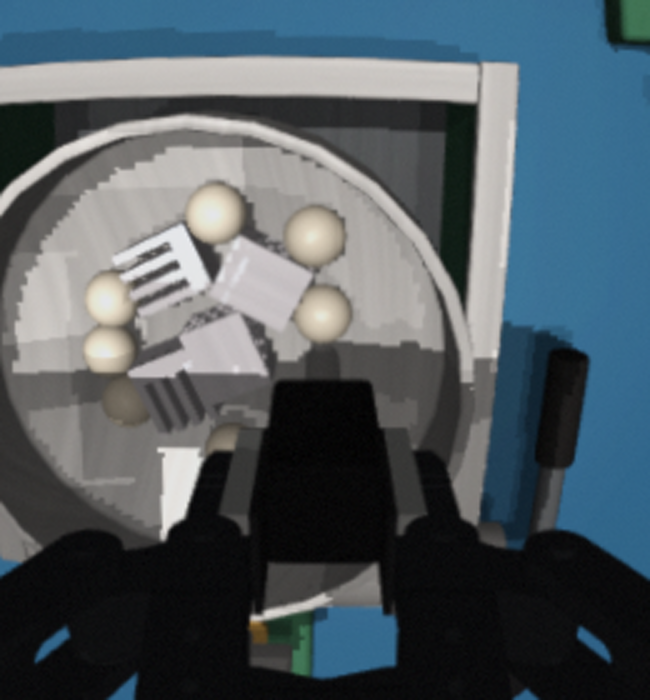

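>>> arm_command --increments '[[[0, -0.2, 0, -0.005, 0, -0.01], [0, -0.4, 0, 0, 0, 0], [0, -0.5, 0, 0, 0, 0], [0, -0.5, 0, 0, 0, 0], [0, -0.4, 0, 0, 0, 0], [0, -0.2, 0, 0, 0, 0], [0, 0, 0, 0, 0, 0]]]'

```text
time: 57.05
position: [0.6615, 0.0106, 0.2477]
ee_rot: [-1.567, -0.023, 0.015]
wrist_force: [-0.5, -0.2, -0.8]
finger_gap: 0.254
```

```bash
python3 -c "
from h import *
go([.4473,.3107,.22],1.6)
snap('scene','s56.png')
"
```

```text
t 57.05 p [0.6615 0.0106 0.2477] yaw(x) 1.4 F [-0.5 -0.2 -0.8] gap 0.254 q [-0.    0.43  1.26  0.    1.44 -0.03]
shift units [-4.14  0.56  6.1 ]
turn units [-0.004 -0.003  0.005] deg [-0.2 -0.2  0.3]
```

View pics/s56.png

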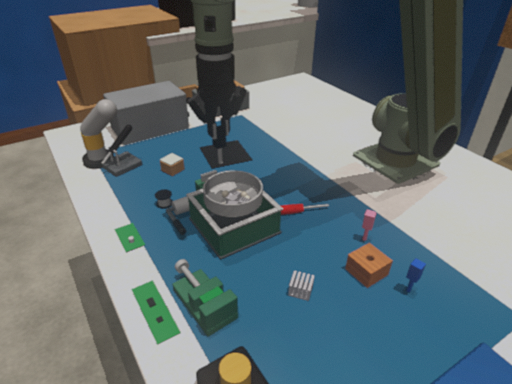

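Stirrer upright in the gripper, rod tip at about (221,165). Move back over the stand.

>>> arm_command --increments '[[[-0.28, 0, 0.42, 0, 0, 0], [-0.38, 0, 0.56, 0, 0, 0], [-0.38, 0, 0.56, 0, 0, 0], [-0.38, 0, 0.56, 0, 0, 0], [-0.38, 0, 0.56, 0, 0, 0], [-0.38, 0, 0.56, 0, 0, 0], [-0.38, 0, 0.56, 0, 0, 0], [-0.38, 0, 0.56, 0, 0, 0], [-0.38, 0, 0.56, 0, 0, 0], [-0.38, 0, 0.56, 0, 0, 0], [-0.35, 0, 0.5, 0, 0, 0], [0, 0, 0, 0, 0, 0]]]'

```text
time: 58.3
position: [0.4351, 0.3105, 0.2306]
ee_rot: [-1.575, 0.003, 0.035]
wrist_force: [0.2, -1.4, -1.2]
finger_gap: 0.256
```

```bash
python3 -c "
from h import *
go([.4473,.3107,.17],1.6)
"
```

```text
t 58.3 p [0.4351 0.3105 0.2306] yaw(x) 1.1 F [ 0.2 -1.4 -1.2] gap 0.256 q [0.59 0.25 1.58 0.01 1.33 0.57]
shift units [0.27 1.21 0.01]
turn units [ 0.004 -0.008 -0.023] deg [ 0.2 -0.5 -1.4]
```

>>> arm_command --increments '[[[0.14, 0, 0, 0.004, -0.008, -0.023], [0.12, 0.2, 0, 0, 0, 0], [0, 0.4, 0, 0, 0, 0], [0, 0.5, 0, 0, 0, 0], [0, 0.5, 0, 0, 0, 0], [0, 0.4, 0, 0, 0, 0], [0, 0.3, 0, 0, 0, 0], [0, 0, 0, 0, 0, 0]]]'

```text
time: 59.1
position: [0.4538, 0.302, 0.1039]
ee_rot: [-1.577, -0.016, 0.017]
wrist_force: [-0.7, -0.2, -0.8]
finger_gap: 0.259
```

```bash
python3 -c "
from h import *
go([.4473,.3107,.095],1.6)
"
```

```text
t 59.1 p [0.4538 0.302  0.1039] yaw(x) 1.2 F [-0.7 -0.2 -0.8] gap 0.259 q [ 0.57  0.35  1.77 -0.01  1.02  0.55]
shift units [-0.13  0.18  0.18]
turn units [ 0.006 -0.007 -0.   ] deg [ 0.4 -0.4 -0. ]
```

>>> arm_command --increments '[[[-0.13, 0.04, 0.18, 0.006, -0.005, 0], [0, 0, 0, 0, 0, 0], [0, 0, 0, 0, 0, 0]]]'

```text
time: 59.4
position: [0.4485, 0.3104, 0.1019]
ee_rot: [-1.57, -0.019, 0.018]
wrist_force: [-1.3, 0.0, -0.7]
finger_gap: 0.258
```

```bash
python3 -c "
from h import *
go([.4473,.3107,.095],1.6)
snap('scene','s57.png');crop('s57.png',320,180,440,300,6,'c54.png')
snap('wrist','w57.png');crop('w57.png',130,100,390,340,3,'c55.png')
snap('top','t57.png');crop('t57.png',115,215,175,265,12,'c56.png')
"
```

```text
t 59.4 p [0.4485 0.3104 0.1019] yaw(x) 1.4 F [-1.3  0.  -0.7] gap 0.258 q [0.58 0.35 1.78 0.   1.01 0.56]
shift units [-0.02  0.14  0.01]
turn units [-0.001 -0.004  0.001] deg [-0.  -0.2  0. ]
```

View pics/c54.png

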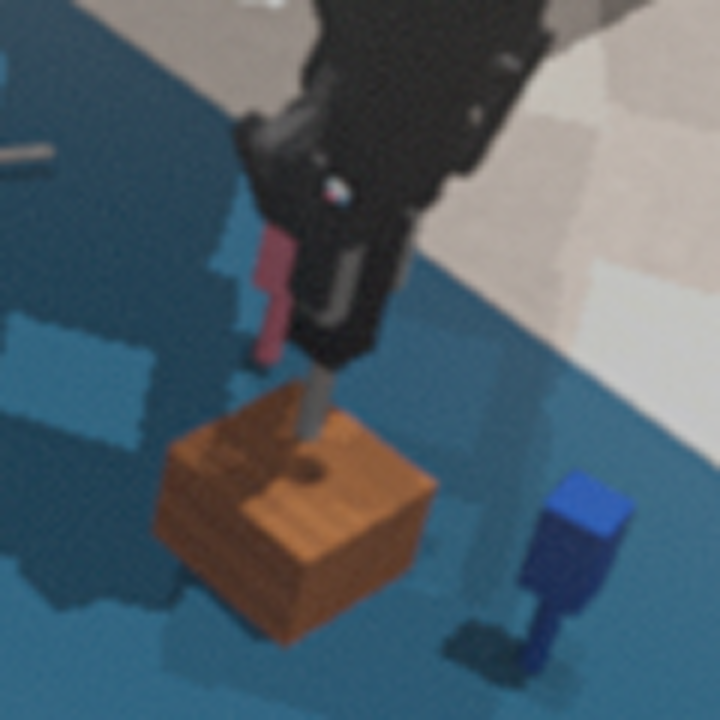

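View pics/c55.png

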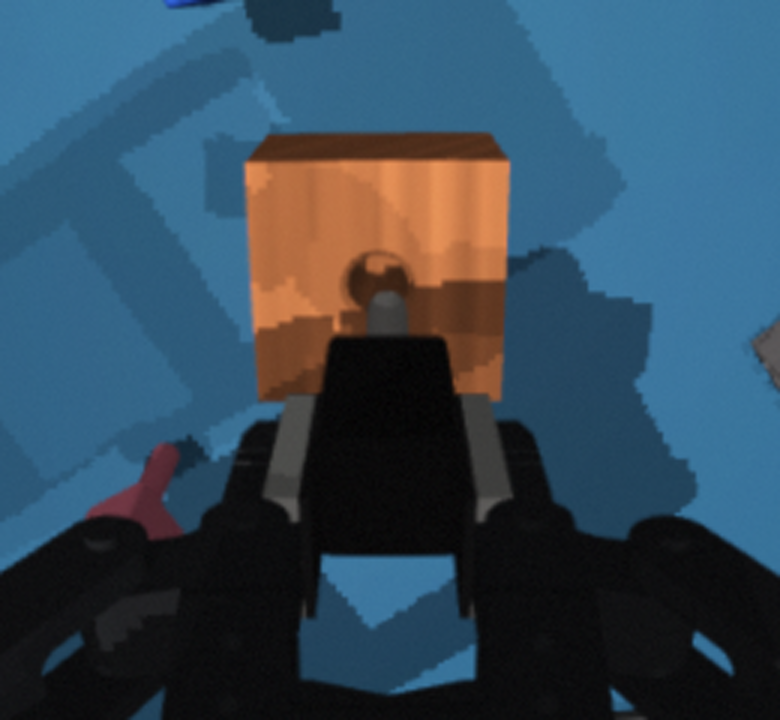

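```bash
python3 -c "
from h import *
s=load('s57.png');w=load('w57.png')
def T(r1,r2):
    p,v=r1;q,u=r2; a,b=np.linalg.lstsq(np.c_[v,-u],q-p,rcond=None)[0]; A,B=p+a*v,q+b*u; return (A+B)/2,np.linalg.norm(A-B)
hs=(320+306/6,180+468/6);hw=(130+379/3,100+281/3)
print('hole',onz(s,hs,.048),won(w,hw,.048),T(ray(s,hs),wray(w,hw)))
ts=(320+312/6,180+434/6)
for tw in((130+387/3,100+300/3),(130+387/3,100+306/3)): print('tip',T(ray(s,ts),wray(w,tw)), won(w,tw,.067))
t0=load('t41.png'); print('hole top',onz(t0,(115+287/12,225+252/12),.048)); w41=load('w41.png'); print('hole w41',won(w41,(150+442/4,60+396/4),.048)); s41=load('s41.png'); print('hole s41',onz(s41,(340+302/10,235+233/10),.048))
"
```

```text
hole [0.44467541 0.31464511 0.048     ] [0.44588959 0.31159867 0.048     ] (array([0.44547023, 0.31348407, 0.04890774]), np.float64(0.0031073819097434644))
tip (array([0.44777581, 0.31453634, 0.06848662]), np.float64(0.0019195080085160974)) [0.44803611 0.31301184 0.067     ]
tip (array([0.44764113, 0.3136615 , 0.06839648]), np.float64(0.0033816445774252843)) [0.44807594 0.31139919 0.067     ]
hole top [0.44379323 0.30721093 0.048     ]
hole w41 [0.44542708 0.3107561  0.048     ]
hole s41 [0.4469031  0.31435415 0.048     ]
```

View pics/c56.png

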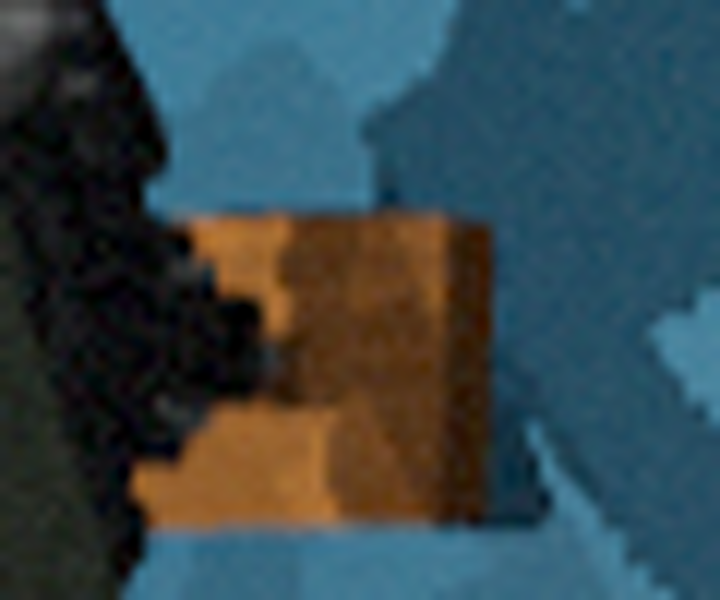

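>>> arm_command --increments '[[[-0.05, 0.1, 0, 0, 0, 0], [0, 0.08, 0, 0, 0, 0], [0, 0, 0, 0, 0, 0]]]'

```text
time: 59.85
position: [0.446, 0.3107, 0.0932]
ee_rot: [-1.569, -0.021, 0.017]
wrist_force: [-0.3, -0.5, -1.2]
finger_gap: 0.26
```

```bash
python3 -c "
from h import *
go([.4467,.3103,.05],1.6)
"
```

```text
t 59.85 p [0.446  0.3107 0.0932] yaw(x) 1.4 F [-0.3 -0.5 -1.2] gap 0.26 q [0.59 0.36 1.79 0.   0.99 0.56]
shift units [ 0.01  0.86 -0.01]
turn units [-0.002 -0.004  0.002] deg [-0.1 -0.2  0.1]
```

>>> arm_command --increments '[[[0, 0.15, 0, 0, 0, 0], [0, 0.15, 0, 0, 0, 0], [0, 0, 0, 0, 0, 0]]]'

```text
time: 60.15
position: [0.4458, 0.3106, 0.0767]
ee_rot: [-1.569, -0.021, 0.018]
wrist_force: [0.1, -0.4, -1.0]
finger_gap: 0.254
```

```bash
python3 -c "
from h import *
go([.4467,.3103,.05],1.6)
"
```

```text
t 60.15 p [0.4458 0.3106 0.0767] yaw(x) 1.4 F [ 0.1 -0.4 -1. ] gap 0.254 q [0.59 0.38 1.81 0.   0.95 0.56]
shift units [ 0.02  0.53 -0.01]
turn units [-0.001 -0.003  0.002] deg [-0.1 -0.2  0.1]
```

>>> arm_command --increments '[[[0, 0.15, 0, 0, 0, 0], [0, 0.15, 0, 0, 0, 0], [0, 0.15, 0, 0, 0, 0], [0, 0.08, 0, 0, 0, 0], [0, 0, 0, 0, 0, 0]]]'

```text
time: 60.65
position: [0.4456, 0.3105, 0.0471]
ee_rot: [-1.57, -0.02, 0.018]
wrist_force: [-1.2, 0.2, -0.4]
finger_gap: 0.25
```

```bash
python3 -c "
from h import *
go([.4467,.3103,.046],1.6)
snap('scene','s58.png');crop('s58.png',320,180,440,300,6,'c57.png')
"
```

```text
t 60.65 p [0.4456 0.3105 0.0471] yaw(x) 1.4 F [-1.2  0.2 -0.4] gap 0.25 q [0.59 0.41 1.85 0.   0.88 0.56]
shift units [ 0.02  0.02 -0.  ]
turn units [-0.001 -0.004  0.001] deg [-0.  -0.2  0. ]
```

>>> arm_command --increments '[[[0, 0, 0, 0, 0, 0], [0, 0, 0, 0, 0, 0], [0, 0, 0, 0, 0, 0], [0, 0, 0, 0, 0, 0], [0, 0, 0, 0, 0, 0], [0, -0.2, 0, 0, 0, 0], [0, -0.4, 0, 0, 0, 0], [0, -0.6, 0, 0, 0, 0], [0, -0.6, 0, 0, 0, 0], [0, -0.6, 0, 0, 0, 0], [0, -0.6, 0, 0, 0, 0], [0, 0, 0, 0, 0, 0]]]' --hand -0.4

```text
time: 61.9
position: [0.4462, 0.3109, 0.2089]
ee_rot: [-1.567, -0.024, 0.014]
wrist_force: [1.0, -0.4, -1.2]
finger_gap: 0.699
```

```bash
cat > chk.py <<'E'
from h import *
# stirrer check: dark handle mask in top (handle top z .098) and scene
def handle(n):
    d=optics.get_image(n); h=cv2.cvtColor(d['image'],cv2.COLOR_RGB2HSV); m=((h[...,2]<40)).astype(np.uint8)
    a=np.array([.4455,.3105]);
    f=proj; c=f(d,[*a,.076]); z=np.zeros_like(m); x,y=int(c[0]),int(c[1]); z[y-30:y+30,x-30:x+30]=1; m*=z
    for q in cv2.findContours(m,0,1)[0]:
        if cv2.contourArea(q)>20: print(n,'dark blob rect',cv2.minAreaRect(q),'expected centre',c.round(1),'top',f(d,[*a,.098]).round(1),'bottom',f(d,[*a,.054]).round(1))
handle('top');handle('scene')
E
python3 -c "
from h import *
state()"; python3 chk.py
```

```text
t 61.9 p [0.4462 0.3109 0.2089] yaw(x) 1.4 F [ 1.  -0.4 -1.2] gap 0.699 q [0.59 0.26 1.62 0.   1.25 0.56]
top dark blob rect ((135.5, 245.0), (8.0, 11.0), 90.0) expected centre [134.8 245.1] top [132.4 244.9] bottom [137.1 245.3]
top dark blob rect ((110.0, 244.5), (12.0, 59.0), 0.0) expected centre [134.8 245.1] top [132.4 244.9] bottom [137.1 245.3]
scene dark blob rect ((371.6499938964844, 250.05001831054688), (12.649110794067383, 17.39252471923828), 18.434947967529297) expected centre [371.7 248.1] top [373.5 240.9] bottom [369.9 255.1]
```

```bash
python3 -c "
from h import *
for n in('top0.png','scene0.png'):
    d=load(n); h=cv2.cvtColor(d['image'],cv2.COLOR_RGB2HSV); m=((h[...,2]<40)).astype(np.uint8)
    c=proj(d,[.4455,.3105,.076]); z=np.zeros_like(m); x,y=int(c[0]),int(c[1]); z[y-30:y+30,x-30:x+30]=1; m*=z
    for q in cv2.findContours(m,0,1)[0]:
        if cv2.contourArea(q)>20: print(n,cv2.minAreaRect(q))
# valve: triangulate with wrist picture w19 & others; bar bright pixels in top
d=load('t36.png'); g=cv2.cvtColor(d['image'],cv2.COLOR_RGB2HSV); 
m=((g[...,1]<60)&(g[...,2]>110)).astype(np.uint8); z=0*m; z[168:196,296:310]=1; m*=z
for q in cv2.findContours(m,0,1)[0]: print('bar top',cv2.minAreaRect(q),cv2.boundingRect(q))
m=((g[...,0]>15)&(g[...,0]<35)&(g[...,1]>120)).astype(np.uint8); z=0*m; z[165:200,290:316]=1; m*=z
for q in cv2.findContours(m,0,1)[0]: print('yellow',cv2.boundingRect(q))
"
```

```text
top0.png ((140.0, 245.0), (8.0, 4.0), 90.0)
scene0.png ((371.63531494140625, 250.1411895751953), (12.14810562133789, 17.13750648498535), 12.52880859375)
bar top ((301.9928894042969, 177.8772430419922), (22.430280685424805, 7.3375654220581055), 72.6459732055664) (296, 168, 10, 22)
yellow (305, 182, 1, 1)
yellow (297, 178, 4, 9)
```

>>> arm_command --increments '[[[0.22, -0.03, -0.55, 0, 0, 0], [0.31, -0.03, -0.82, 0, 0, 0], [0.31, -0.03, -0.82, 0, 0, 0], [0.31, -0.03, -0.82, 0, 0, 0], [0.31, -0.03, -0.82, 0, 0, 0], [0.31, -0.03, -0.82, 0, 0, 0], [0.31, -0.03, -0.82, 0, 0, 0], [0.31, -0.03, -0.82, 0, 0, 0], [0.31, -0.03, -0.82, 0, 0, 0], [0.31, -0.03, -0.82, 0, 0, 0], [0.31, -0.03, -0.82, 0, 0, 0], [0.1, 0, -0.3, 0, 0, 0]]]' --hand 0

```text
time: 63.2
position: [0.6231, -0.154, 0.2017]
ee_rot: [-1.571, 0.003, 0.052]
wrist_force: [-0.4, 0.2, 0.4]
finger_gap: 0.499
```

>>> arm_command --increments '[[[0, 0, 0, 0, 0.14, 0], [0, 0, 0, 0, 0.14, 0], [0, 0, 0, 0, 0.14, 0], [0, 0, 0, 0, 0.14, 0], [0, 0, 0, 0, 0.14, 0], [0, 0, 0, 0, 0.14, 0], [0, 0, 0, 0, 0.14, 0], [0, 0, 0, 0, 0.14, 0], [0, 0, 0, 0, 0.14, 0], [0, 0, 0, 0, 0.14, 0], [0, 0, 0, 0, 0.14, 0], [0, 0, 0, 0, 0, 0]]]'

```text
time: 64.4
position: [0.6118, -0.1482, 0.1824]
ee_rot: [-1.231, 1.306, -1.201]
wrist_force: [-0.2, -0.5, -1.3]
finger_gap: 0.499
```

```bash
python3 -c "
from h import *
go([.628,-.136,.21],-90)
"
```

```text
t 64.4 p [ 0.6118 -0.1482  0.1824] yaw(x) -92.9 F [-0.2 -0.5 -1.3] gap 0.499 q [-0.25  0.46  1.39 -0.01  1.37  1.37]
shift units [-0.27 -0.57  0.27]
turn units [ 0.07  -0.047 -0.011] deg [ 4.2 -2.8 -0.7]
```

>>> arm_command --increments '[[[-0.13, -0.3, 0.13, 0.035, -0.02, -0.006], [-0.13, -0.3, 0.13, 0.033, -0.02, -0.005], [0, 0, 0, 0, 0, 0]]]'

```text
time: 64.7
position: [0.6274, -0.1337, 0.2128]
ee_rot: [-1.21, 1.207, -1.207]
wrist_force: [0.7, -0.0, -0.4]
finger_gap: 0.497
```

```bash
cat > valve.py <<'E'
from h import *
import sys
d=snap('wrist',sys.argv[1]); s,M=state()
h=cv2.cvtColor(d['image'],cv2.COLOR_RGB2HSV)
gr=((h[...,0]>60)&(h[...,0]<90)&(h[...,1]>80)).astype(np.uint8)
ye=((h[...,0]>12)&(h[...,0]<32)&(h[...,1]>120)&(h[...,2]>70)).astype(np.uint8)
gy=((h[...,1]<60)&(h[...,2]>60)).astype(np.uint8)
c=wproj(d,[.628,-.1355,.07]); print('expected bar px',c.round(1))
H,W=gy.shape; yy,xx=np.mgrid[:H,:W]; near=((xx-c[0])**2+(yy-c[1])**2<70**2)
for n,m in(('green',gr),('yellow',ye),('gray',gy)):
    for q in cv2.findContours(m*near.astype(np.uint8),0,1)[0]:
        if cv2.contourArea(q)>25:
            rc=cv2.minAreaRect(q); print(n,'area',cv2.contourArea(q),'bbox',cv2.boundingRect(q),'c',np.round(rc[0],1),np.round(rc[1],1),round(rc[2],1))
x,y=int(c[0]),int(c[1])
sym=np.full((H,W),'.'); sym[gr>0]='g'; sym[ye>0]='Y'; sym[gy>0]='#'
for r_ in range(max(0,y-44),min(H,y+60),2): print(r_,''.join(sym[r_,max(0,x-60):x+60:1][::2]))
print('x from',max(0,x-60))
E
python3 valve.py v1.png
```

```text
t 64.75 p [ 0.6269 -0.134   0.2118] yaw(x) -89.9 F [-0.1  0.3 -0.4] gap 0.502 q [-0.23  0.42  1.38  0.    1.35  1.34]
expected bar px [261.2 166.9]
green area 3490.0 bbox (214, 112, 75, 111) c [251. 167.] [ 74. 110.] 0.0
yellow area 67.5 bbox (263, 157, 7, 19) c [266. 166.] [18.  6.] 90.0
yellow area 67.0 bbox (246, 156, 7, 20) c [249.  165.5] [19.  6.] 90.0
gray area 385.0 bbox (252, 148, 12, 46) c [257.5 170.5] [45. 11.] 90.0
gray area 1053.0 bbox (197, 118, 20, 103) c [205.1 169.4] [102.1  18.2] 87.7
gray area 1105.5 bbox (231, 97, 33, 39) c [247. 116.] [38. 32.] 90.0
122 ######.ggg.....#################............................
124 ######.gg......#################............................
126 ######.ggg.....#################............................
128 ######.ggg.....################.............................
130 ######.ggg.....################.............................
132 ######.ggg.gggg################.ggggg.gg....................
134 ######.ggggggggg.#############.ggggggggggg..................
136 ######.ggggggggggggg......ggggggggggggggggg.................
13
[... 2168 characters left out ...]
.......................................
206 .#######ggg.................................................
208 ..######ggg.................................................
210 ..######ggg.................................................
212 ..######ggg.................................................
214 gg######ggg.................................................
216 gg######ggg.................................................
218 gg######ggg#................................................
220 gg######gg..................................................
222 gg######.g..................................................
224 gg######.g..................................................
x from 201
```

```bash
python3 -c "
from h import *
d=load('v1.png')
for z in(.03,.04,.05,.06,.07):
    a=won(d,(275,133.5),z);b=won(d,(275,191.5),z);l=won(d,(216,165),z);r_=won(d,(288.5,165),z)
    ring=[won(d,p,z)[:2].round(4) for p in((246,166),(270,166),(258,156),(258,176.5))]
    t=z+.034
    bar=[won(d,p,t)[:2].round(4) for p in((258,148),(258,193.5),(252.5,170),(263,170))]
    print(z,'h',np.linalg.norm(a-b).round(4),'w',np.linalg.norm(l-r_).round(4),'ring',won(d,(258,166.2),z)[:2].round(4),np.linalg.norm(ring[0]-ring[1]).round(4),'bar len',np.linalg.norm(bar[0]-bar[1]).round(4),'wid',np.linalg.norm(bar[2]-bar[3]).round(4),'c',((bar[0]+bar[1])/2).round(4))
"
```

```text
0.03 h 0.074 w 0.0904 ring [ 0.6192 -0.1318] 0.0298 bar len 0.0531 wid 0.0119 c [ 0.6216 -0.1319]
0.04 h 0.072 w 0.0879 ring [ 0.6216 -0.1319] 0.0289 bar len 0.0515 wid 0.0115 c [ 0.6242 -0.132 ]
0.05 h 0.0699 w 0.0854 ring [ 0.624  -0.1319] 0.0281 bar len 0.0499 wid 0.0111 c [ 0.6267 -0.132 ]
0.06 h 0.0678 w 0.0828 ring [ 0.6264 -0.1319] 0.0274 bar len 0.0482 wid 0.0107 c [ 0.6293 -0.132 ]
0.07 h 0.0658 w 0.0803 ring [ 0.6288 -0.1319] 0.0265 bar len 0.0467 wid 0.0104 c [ 0.6318 -0.132 ]
```

>>> arm_command --increments '[[[-0.03, 0.3, 0, 0, 0, 0], [0, 0.5, 0, 0, 0, 0], [0, 0.5, 0, 0, 0, 0], [0, 0.5, 0, 0, 0, 0], [0, 0.3, 0, 0, 0, 0], [0, 0, 0, 0, 0, 0]]]' --hand 0.3

```text
time: 65.35
position: [0.6275, -0.1322, 0.1061]
ee_rot: [-1.212, 1.199, -1.206]
wrist_force: [0.4, 0.1, -0.3]
finger_gap: 0.35
```

```bash
python3 -c "
from h import *
go([.6265,-.1325,.046],-90)
"; sed -i 's/y-44/y-60/;s/y+60/y+110/' valve.py; python3 valve.py v2.png
```

```text
t 65.35 p [ 0.6275 -0.1322  0.1061] yaw(x) -89.5 F [ 0.4  0.1 -0.3] gap 0.35 q [-0.23  0.49  1.54 -0.    1.11  1.34]
shift units [ 0.    1.2  -0.02]
turn units [-0.004  0.008  0.001] deg [-0.2  0.5  0.1]
t 65.4 p [ 0.6282 -0.1323  0.1073] yaw(x) -89.5 F [ 0.3 -0.3  0.5] gap 0.348 q [-0.23  0.48  1.54 -0.    1.11  1.34]
expected bar px [264.1 200.2]
green area 6660.5 bbox (196, 146, 108, 95) c [249.5 193. ] [ 94. 107.] 90.0
yellow area 138.0 bbox (267, 184, 9, 28) c [271.  197.5] [27.  8.] 90.0
yellow area 144.0 bbox (242, 183, 10, 28) c [246.5 196.5] [27.  9.] 90.0
gray area 213.5 bbox (292, 232, 15, 29) c [299.4 245.2] [29.1  9.2] 76.8
gray area 155.5 bbox (214, 232, 12, 23) c [219.  242.3] [ 8.8 22.6] 11.3
gray area 950.5 bbox (250, 172, 18, 71) c [258.5 207. ] [70. 17.] 90.0
gray area 714.5 bbox (222, 131, 46, 23) c [245.  142.7] [21.  46.5] 82.9
140 gg.......#######################............................
142 gg.......#######################............................
144 gg.......#######################............................
146 gg..ggggg#######################ggggggg
[... 4597 characters left out ...]
.......................................
290 ............................................................
292 ............................................................
294 ............................................................
296 ............................................................
298 ............................................................
300 ............................................................
302 ............................................................
304 ..............................................#.............
306 ............................................................
308 ............................................................
x from 204
```

```bash
python3 -c "
from h import *
a=load('v1.png');b=load('v2.png')
def T(r1,r2):
    p,v=r1;q,u=r2; A_,B_=np.linalg.lstsq(np.c_[v,-u],q-p,rcond=None)[0]; A,B=p+A_*v,q+B_*u; return ((A+B)/2).round(4),np.linalg.norm(A-B).round(4)
print('ring',T(wray(a,(258,166.2)),wray(b,(258.8,197.3))))
print('bar far end',T(wray(a,(258,148)),wray(b,(259,172))), 'near end',T(wray(a,(258,193.5)),wray(b,(258.5,243))))
for z in(.05,.056,.06): print(z,won(b,(258.8,197.3),z).round(4))
"
```

```text
ring (array([ 0.6254, -0.1317,  0.0558]), np.float64(0.0004))
bar far end (array([ 0.6471, -0.1316,  0.0581]), np.float64(0.0004)) near end (array([ 0.6071, -0.1318,  0.0997]), np.float64(0.0007))
0.05 [ 0.6233 -0.1315  0.05  ]
0.056 [ 0.6254 -0.1315  0.056 ]
0.06 [ 0.6268 -0.1315  0.06  ]
```

>>> arm_command --increments '[[[0, 0.25, -0.06, 0, 0.008, 0], [0, 0.3, 0, 0, 0, 0], [0, 0.3, 0, 0, 0, 0], [0, 0.2, 0, 0, 0, 0], [0, 0, 0, 0, 0, 0]]]'

```text
time: 65.9
position: [0.6278, -0.1334, 0.0564]
ee_rot: [-1.202, 1.197, -1.219]
wrist_force: [-0.4, -0.3, -0.2]
finger_gap: 0.348
```

```bash
python3 -c "
from h import *
go([.6255,-.132,.046],-90)
"
```

```text
t 65.9 p [ 0.6278 -0.1334  0.0564] yaw(x) -90.0 F [-0.4 -0.3 -0.2] gap 0.348 q [-0.23  0.53  1.61 -0.    0.99  1.34]
shift units [-0.03  0.21 -0.05]
turn units [-0.013 -0.     0.004] deg [-0.8 -0.   0.2]
```

>>> arm_command --increments '[[[-0.03, 0.1, -0.05, -0.012, 0, 0.003], [0, 0.1, 0, 0, 0, 0], [0, 0, 0, 0, 0, 0]]]'

```text
time: 66.2
position: [0.6263, -0.132, 0.0472]
ee_rot: [-1.208, 1.206, -1.212]
wrist_force: [0.8, -0.1, 0.7]
finger_gap: 0.35
```

```bash
python3 -c "
from h import *
go([.6255,-.132,.046],-90)
"; python3 valve.py v3.png | sed -n '3,8p;40,75p'
```

```text
t 66.2 p [ 0.6263 -0.132   0.0472] yaw(x) -90.0 F [ 0.8 -0.1  0.7] gap 0.35 q [-0.23  0.54  1.61 -0.    0.99  1.35]
shift units [-0.    0.02 -0.02]
turn units [-0.003 -0.     0.001] deg [-0.2 -0.   0.1]
green area 6600.0 bbox (197, 164, 121, 104) c [257.  215.5] [103. 120.] 90.0
yellow area 227.5 bbox (270, 210, 11, 36) c [275.  227.5] [10. 35.] 0.0
yellow area 234.0 bbox (238, 210, 12, 36) c [243.2 227.7] [35.  10.7] 88.2
gray area 327.0 bbox (292, 232, 18, 43) c [301.  252.1] [42.8 11.5] 80.1
gray area 333.5 bbox (208, 232, 18, 43) c [216.2 252.2] [12.1 42.7] 9.2
gray area 1757.0 bbox (248, 196, 24, 95) c [259.5 243. ] [94. 23.] 90.0
232 gggggg####..ggggYYYYY############YYYYYggg..#####gggggg......
234 gggggg####...ggg.YYYY############YYYY.ggg..#####gggggg......
236 ggggg#####...ggg.YYYY############YYYY.ggg...####.ggggg......
238 ggggg#####...gggg.YYY############YYYYgggg...#####ggggg......
240 ggggg#####...gggggYYY.##########.YYYggggg...#####ggggg......
242 g....####....ggggggYYY##########YYY.ggggg...#####...........
244 ....#####....ggggggg.Y##########YYggggggg....####...........
2
[... 1183 characters left out ...]
.............#########............................
284 .......................#########............................
286 .......................#########............................
288 .......................########.............................
290 ........................######..............................
292 ............................................................
294 ............................................................
296 ............................................................
298 ............................................................
300 ............................................................
302 ............................................................
```

>>> arm_command --increments '[[[0, 0, 0, 0, 0, 0], [0, 0, 0, 0, 0, 0], [0, 0, 0, 0, 0, 0], [0, 0, 0, 0, 0, 0], [0, 0, 0, 0, 0, 0]]]' --hand 1 --newtons 60

```text
time: 66.75
position: [0.6269, -0.1323, 0.0483]
ee_rot: [-1.207, 1.205, -1.213]
wrist_force: [-0.4, -0.5, -0.9]
finger_gap: 0.095
```

```bash
python3 -c "
from h import *
s,M=state(); print(s['moment'].round(3))
"
```

```text
t 66.75 p [ 0.6269 -0.1323  0.0483] yaw(x) -90.0 F [-0.4 -0.5 -0.9] gap 0.095 q [-0.23  0.54  1.61 -0.    0.99  1.35]
[ 0.006  0.014 -0.006]
```

>>> arm_command --increments '[[[0, 0, 0, 0, -0.09, 0], [0, 0, 0, 0, -0.09, 0], [0, 0, 0, 0, -0.09, 0], [0, 0, 0, 0, -0.09, 0], [0, 0, 0, 0, -0.06, 0]]]'

```text
time: 67.25
position: [0.6271, -0.1331, 0.0483]
ee_rot: [-1.389, 0.864, -0.874]
wrist_force: [0.6, -0.4, -0.4]
finger_gap: 0.094
```

```bash
cat > bowl.py <<'E'
from h import *
# valve bar/grip yaw and bowl height via ellipse of rim? use bead/bowl pixels: measure in scene image the bowl rim front/back rows
s,M=state(); print('moment',s['moment'].round(3))
d=optics.get_image('scene'); im=d['image']
c0=[proj(d,[.627,.004,z])[1].round(1) for z in(.13,.08)]
# column through the bowl centre: print gray profile
u=int(proj(d,[.627,.004,.1])[0]); h=cv2.cvtColor(im,cv2.COLOR_RGB2HSV)
print('u',u,'rim near edge rows raised/down',[proj(d,[.627+.0737*.82,.004+.0737*.57,z]).round(1) for z in(.13,.08)],'far',[proj(d,[.627-.0737*.82,.004-.0737*.57,z]).round(1) for z in(.13,.08)])
print(h[165:245,u,2].tolist())
E
python3 bowl.py
```

```text
t 67.25 p [ 0.6271 -0.1331  0.0483] yaw(x) -64.0 F [ 0.6 -0.4 -0.4] gap 0.094 q [-0.23  0.54  1.61 -0.    0.99  0.89]
moment [-0.026 -0.038 -0.253]
u 232 rim near edge rows raised/down [array([218.5, 202.4]), array([219.5, 218.7])] far [array([244.2, 170.7]), array([244.4, 186.3])]
[122, 130, 129, 130, 129, 134, 137, 107, 91, 94, 94, 93, 95, 93, 94, 93, 105, 144, 166, 169, 169, 169, 169, 168, 168, 168, 163, 146, 156, 167, 185, 189, 188, 189, 189, 184, 178, 186, 190, 183, 172, 124, 93, 94, 97, 94, 93, 94, 92, 93, 94, 93, 81, 58, 50, 49, 50, 45, 52, 111, 169, 178, 177, 145, 101, 63, 55, 64, 61, 63, 61, 65, 62, 64, 62, 64, 58, 62, 60, 64]
```

>>> arm_command --increments '[[[0, 0, 0, 0, 0, 0], [0, 0, 0, 0, 0, 0], [0, 0, 0, 0, 0, 0], [0, 0, 0, 0, 0, 0], [0, 0, 0, 0, 0, 0], [0, 0, 0, 0, 0, 0], [0, 0, 0, 0, 0, 0], [0, 0, 0, 0, 0, 0]]]'

```text
time: 68.1
position: [0.6271, -0.1331, 0.0483]
ee_rot: [-1.388, 0.866, -0.876]
wrist_force: [-0.1, -0.9, 0.0]
finger_gap: 0.094
```

```bash
python3 bowl.py
```

```text
t 68.1 p [ 0.6271 -0.1331  0.0483] yaw(x) -64.2 F [-0.1 -0.9  0. ] gap 0.094 q [-0.23  0.54  1.61 -0.    0.99  0.89]
moment [ 0.002  0.065 -0.019]
u 232 rim near edge rows raised/down [array([218.5, 202.4]), array([219.5, 218.7])] far [array([244.2, 170.7]), array([244.4, 186.3])]
[124, 131, 129, 130, 129, 126, 104, 83, 84, 82, 110, 154, 120, 93, 92, 93, 92, 96, 96, 96, 89, 112, 164, 172, 170, 170, 169, 170, 169, 168, 161, 159, 150, 143, 162, 185, 187, 188, 189, 187, 176, 176, 186, 190, 187, 175, 124, 93, 93, 93, 93, 94, 94, 93, 93, 95, 91, 67, 56, 109, 169, 179, 175, 146, 100, 61, 57, 61, 64, 64, 60, 64, 62, 64, 62, 62, 63, 62, 59, 60]
```

>>> arm_command --increments '[[[0, 0, 0, 0, 0, 0], [0, 0, 0, 0, 0, 0], [0, 0, 0, 0, 0, 0], [0, 0, 0, 0, 0, 0], [0, 0, 0, 0, 0, 0], [0, 0, 0, 0, 0, 0], [0, 0, 0, 0, 0, 0], [0, 0, 0, 0, 0, 0], [0, 0, 0, 0, 0, 0], [0, 0, 0, 0, 0, 0], [0, 0, 0, 0, 0, 0], [0, 0, 0, 0, 0, 0]]]'

```text
time: 69.35
position: [0.6271, -0.1331, 0.0483]
ee_rot: [-1.388, 0.866, -0.876]
wrist_force: [0.1, -0.6, -1.6]
finger_gap: 0.096
```

```bash
python3 bowl.py
```

```text
t 69.35 p [ 0.6271 -0.1331  0.0483] yaw(x) -64.2 F [ 0.1 -0.6 -1.6] gap 0.096 q [-0.23  0.54  1.61 -0.    0.99  0.89]
moment [0.012 0.034 0.015]
u 232 rim near edge rows raised/down [array([218.5, 202.4]), array([219.5, 218.7])] far [array([244.2, 170.7]), array([244.4, 186.3])]
[121, 131, 129, 129, 131, 127, 104, 86, 84, 84, 82, 83, 91, 124, 164, 168, 139, 120, 157, 120, 91, 93, 94, 91, 93, 96, 93, 92, 116, 171, 180, 173, 170, 171, 171, 170, 169, 159, 151, 150, 153, 179, 189, 188, 186, 188, 187, 176, 176, 186, 189, 188, 177, 139, 103, 95, 94, 93, 91, 122, 170, 179, 174, 146, 100, 65, 57, 59, 67, 64, 65, 64, 65, 67, 63, 65, 66, 64, 63, 62]
```

>>> arm_command --increments '[[[0, 0, 0, 0, 0, 0], [0, 0, 0, 0, 0, 0], [0, 0, 0, 0, 0, 0], [0, 0, 0, 0, 0, 0], [0, 0, 0, 0, 0, 0], [0, 0, 0, 0, 0, 0], [0, 0, 0, 0, 0, 0], [0, 0, 0, 0, 0, 0], [0, 0, 0, 0, 0, 0], [0, 0, 0, 0, 0, 0], [0, 0, 0, 0, 0, 0], [0, 0, 0, 0, 0, 0]]]'

```text
time: 70.6
position: [0.6271, -0.1331, 0.0483]
ee_rot: [-1.388, 0.866, -0.876]
wrist_force: [-0.2, -0.4, -1.0]
finger_gap: 0.098
```

```bash
python3 bowl.py
```

```text
t 70.6 p [ 0.6271 -0.1331  0.0483] yaw(x) -64.2 F [-0.2 -0.4 -1. ] gap 0.098 q [-0.23  0.54  1.61 -0.    0.99  0.89]
moment [-0.041 -0.046  0.062]
u 232 rim near edge rows raised/down [array([218.5, 202.4]), array([219.5, 218.7])] far [array([244.2, 170.7]), array([244.4, 186.3])]
[123, 131, 129, 128, 132, 126, 102, 84, 86, 85, 87, 81, 89, 124, 164, 169, 145, 100, 62, 48, 104, 163, 126, 92, 92, 92, 94, 95, 95, 94, 93, 124, 176, 189, 179, 171, 171, 170, 171, 169, 165, 156, 148, 146, 177, 190, 187, 187, 189, 188, 176, 176, 186, 190, 187, 179, 145, 102, 91, 120, 169, 177, 174, 145, 99, 63, 57, 62, 63, 62, 63, 64, 65, 64, 66, 64, 63, 62, 61, 60]
```

>>> arm_command --increments '[[[0, 0, 0, 0, 0, 0], [0, 0, 0, 0, 0, 0], [0, 0, 0, 0, 0, 0], [0, 0, 0, 0, 0, 0], [0, 0, 0, 0, 0, 0], [0, 0, 0, 0, 0, 0], [0, 0, 0, 0, 0, 0], [0, 0, 0, 0, 0, 0], [0, 0, 0, 0, 0, 0], [0, 0, 0, 0, 0, 0], [0, 0, 0, 0, 0, 0], [0, 0, 0, 0, 0, 0]]]'

```text
time: 71.85
position: [0.6271, -0.1331, 0.0483]
ee_rot: [-1.388, 0.866, -0.876]
wrist_force: [-0.6, -0.9, -0.3]
finger_gap: 0.095
```

```bash
python3 bowl.py
```

```text
t 71.85 p [ 0.6271 -0.1331  0.0483] yaw(x) -64.2 F [-0.6 -0.9 -0.3] gap 0.095 q [-0.23  0.54  1.61 -0.    0.99  0.89]
moment [-0.006  0.021  0.035]
u 232 rim near edge rows raised/down [array([218.5, 202.4]), array([219.5, 218.7])] far [array([244.2, 170.7]), array([244.4, 186.3])]
[121, 130, 129, 129, 131, 125, 103, 85, 84, 85, 85, 82, 90, 125, 164, 168, 144, 101, 62, 50, 103, 162, 127, 93, 93, 94, 95, 94, 96, 95, 94, 124, 176, 189, 179, 170, 170, 171, 171, 168, 163, 157, 149, 145, 177, 189, 187, 188, 190, 188, 176, 177, 187, 190, 187, 180, 142, 102, 92, 121, 168, 178, 175, 146, 98, 61, 59, 63, 62, 62, 61, 63, 63, 64, 64, 65, 64, 63, 62, 65]
```

>>> arm_command --increments '[[[0, 0, 0, 0, 0.09, 0], [0, 0, 0, 0, 0.09, 0], [0, 0, 0, 0, 0.09, 0], [0, 0, 0, 0, 0.09, 0], [0, 0, 0, 0, 0.075, 0], [0, 0, 0, 0, 0, 0]]]'

```text
time: 72.5
position: [0.6269, -0.1324, 0.0483]
ee_rot: [-1.201, 1.215, -1.225]
wrist_force: [0.0, -0.7, -0.6]
finger_gap: 0.099
```

```bash
python3 bowl.py | head -2
```

```text
t 72.5 p [ 0.6269 -0.1324  0.0483] yaw(x) -90.8 F [ 0.  -0.7 -0.6] gap 0.099 q [-0.22  0.54  1.61 -0.    0.99  1.36]
moment [-0.099 -0.026  0.307]
```

Valve against its stop. Open and back straight off.

>>> arm_command --increments '[[[0, 0, 0, 0, 0, 0], [0, 0, 0, 0, 0, 0], [0, 0, 0, 0, 0, 0], [0, 0, 0, 0, 0, 0], [0, -0.3, 0, 0, 0, 0], [0, -0.5, 0, 0, 0, 0], [0, -0.6, 0, 0, 0, 0], [0, -0.6, 0, 0, 0, 0], [0, -0.6, 0, 0, 0, 0], [0, -0.4, 0, 0, 0, 0], [0, 0, 0, 0, 0, 0]]]' --hand 0.3

```text
time: 73.65
position: [0.6257, -0.1317, 0.2038]
ee_rot: [-1.202, 1.215, -1.221]
wrist_force: [0.0, -0.8, 0.0]
finger_gap: 0.348
```

```bash
python3 valve.py v4.png | sed -n '1,60p'; python3 chk.py
python3 - <<'E'
from h import *
d=optics.get_image('scene'); a=cv2.cvtColor(d['image'],cv2.COLOR_RGB2HSV); b=cv2.cvtColor(load('scene0.png')['image'],cv2.COLOR_RGB2HSV)
f=lambda h,lo,hi,s,v:((h[...,0]>=lo)&(h[...,0]<=hi)&(h[...,1]>s)&(h[...,2]>v)).astype(np.uint8)
for n,h in(('start',b),('now',a)):
    m=f(h,0,5,180,90)[195:225,275:330]; print(n,'driver red px',m.sum(),np.argwhere(m).mean(0).round(1))
    m=((h[...,1]<40)&(h[...,2]>130)).astype(np.uint8)[150:180,155:190]; print(n,'box top',m.sum(),np.argwhere(m).mean(0).round(1))
    m=((h[...,2]<45)).astype(np.uint8)[185:210,150:178]; print(n,'spool dark',m.sum(),np.argwhere(m).mean(0).round(1))
    m=((h[...,1]<40)&(h[...,2]>120)).astype(np.uint8)[265:305,280:325]; print(n,'big sink',m.sum(),np.argwhere(m).mean(0).round(1))
# beads in bowl: warm bright circles
h=a; m=((h[...,0]>10)&(h[...,0]<32)&(h[...,1]>20)&(h[...,1]<110)&(h[...,2]>130)).astype(np.uint8); z=0*m; z[170:235,195:275]=1; m*=z
for q in cv2.findContours(m,0,1)[0]:
    if cv2.contourArea(q)>8: print('bead',cv2.boundingRect(q))
E
```

```text
t 73.7 p [ 0.6249 -0.1316  0.202 ] yaw(x) -90.7 F [ 0.4 -0.4  0.9] gap 0.352 q [-0.23  0.42  1.4  -0.    1.32  1.36]
expected bar px [262.9 167.7]
green area 3670.0 bbox (213, 114, 78, 110) c [252.7 167.5] [109.   76.3] 88.2
yellow area 67.0 bbox (265, 157, 6, 20) c [267.5 166.5] [19.  5.] 90.0
yellow area 74.0 bbox (248, 157, 7, 20) c [251.  166.5] [ 6. 19.] 0.0
gray area 172.0 bbox (193, 151, 8, 42) c [196.5 171.5] [ 7. 41.] 0.0
gray area 410.0 bbox (253, 148, 13, 48) c [259.  171.5] [47. 12.] 90.0
gray area 1046.5 bbox (199, 120, 19, 101) c [206.1 170.4] [100.1  16.9] 87.0
gray area 1110.5 bbox (231, 98, 34, 38) c [247.5 116.5] [37. 33.] 90.0
107 #####.ggg......#################............................
109 #####.ggg......#################............................
111 #####.ggg......#################............................
113 ######ggg......#################............................
115 ######ggg......#################............................
117 ######ggg......#################............................
119 ######ggg......#################....................
[... 2774 characters left out ...]
.............................
207 ########ggg.................................................
top dark blob rect ((139.0, 245.0), (8.0, 4.0), 90.0) expected centre [134.8 245.1] top [132.4 244.9] bottom [137.1 245.3]
scene dark blob rect ((369.6153869628906, 252.92306518554688), (12.75810432434082, 8.320503234863281), 56.3099365234375) expected centre [371.7 248.1] top [373.5 240.9] bottom [369.9 255.1]
start driver red px 86 [12.3 17.3]
start box top 149 [ 8.7 15.7]
start spool dark 25 [12.4 13.6]
start big sink 261 [15.7 21.5]
now driver red px 104 [12.7 17.1]
now box top 149 [ 8.7 15.7]
now spool dark 29 [10.9 15.1]
now big sink 268 [15.7 21.5]
bead (240, 205, 8, 7)
bead (223, 205, 6, 6)
```

>>> arm_command --increments '[[[0.5, -0.1, -0.3, 0, 0, 0], [0.6, -0.1, -0.5, 0, 0, 0], [0.6, 0, -0.5, 0, 0, 0], [0.6, 0, -0.5, 0, 0, 0], [0.6, 0, -0.5, 0, 0, 0], [0, 0, 0, 0, 0, 0], [0, 0, 0, 0, 0, 0]]]'

```text
time: 74.55
position: [0.498, -0.2764, 0.1959]
ee_rot: [-1.217, 1.241, -1.195]
wrist_force: [0.4, -0.2, -0.1]
finger_gap: 0.348
```

```bash
python3 - <<'E'
from h import *
state()
D={'scene':optics.get_image('scene'),'top':optics.get_image('top')}
for n in('scene','top'):
    for k,d in(('start',load(n+'0.png')),('now',D[n])):
        h=cv2.cvtColor(d['image'],cv2.COLOR_RGB2HSV); c=proj(d,[.4455,.3105,.076]); x,y=int(c[0]),int(c[1])
        m=((h[...,2]<62)).astype(np.uint8); z=np.zeros_like(m); z[y-20:y+20,x-16:x+16]=1; m*=z
        for q in cv2.findContours(m,0,1)[0]:
            if cv2.contourArea(q)>25: rc=cv2.minAreaRect(q); print(n,k,np.round(rc[0],1),np.round(rc[1],1),round(rc[2]))
d=D['top']; im=d['image']; h=cv2.cvtColor(im,cv2.COLOR_RGB2HSV)
c=proj(d,[.627,.004,.05]); print('bowl centre px',c.round(1))
x0,y0=int(c[0])-34,int(c[1])-34
for y in range(y0,y0+68,1): print(''.join('B' if (h[y,x,0]>10 and h[y,x,0]<35 and h[y,x,1]>28 and h[y,x,2]>110) else '#' if h[y,x,2]>175 else '+' if h[y,x,2]>130 else '-' if h[y,x,2]>80 else '.' for x in range(x0,x0+68)))
cv2.imwrite('pics/final_top.png',im[:,:,::-1])
E
```

```text
t 74.55 p [ 0.498  -0.2764  0.1959] yaw(x) -90.5 F [ 0.4 -0.2 -0.1] gap 0.348 q [-0.52  0.33  1.56 -0.    1.29  1.06]
scene start [372.  248.6] [13.3 21.6] 14
scene now [371.9 249. ] [13.6 22.1] 18
top start [136. 245.] [ 8. 12.] 90
top now [135.5 245. ] [ 8. 13.] 90
bowl centre px [251.8 182.3]
++-+################++++++++++++++++++++++++++++++++++++++++++++++++
++-+##++###################################################++#++++++
++-+################################################################
++++###++++++++++++++++++++++++++++++++++###########################
+++####-......................-----------+++++++++++++++++++++++++++
+++####-........................................................++++
+++####-....................---+++++#+++--......................+###
++-####-.................--+#+-++++++++-++++-...................+###
++-+###-...............-+++++-..........--+-+++.................+###
++-####-..............++++-.................-++++...............+###
++-####-......-....-+++-......--++++----......-+++-.............+###
++-+###-.....------+++-....++++++++++++++++-
[... 3188 characters left out ...]
----..####
++###+......----------......-+++++++++++++-.....--------------..####
++++++---------.----.............----..........---------------..####
-+#+++++++++++++++++++++++++++++++++++++++-+++++++---------..-..++++
+#############################################+++#+++++++++++++++++#
-###################################################################
-+#+################################################################
++------++++++++++++++++++++++++++++++++++++++#+####################
++-......................................-----------++++++++++++++++
++--..............................................................-+
+++-----...-.----.................................................++
```

```bash
python3 -c "
from workcell import r
print(r.sign_off())"
```

```text
the job is handed in; nothing more can be done
None
```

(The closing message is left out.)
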